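# Lever up a transformer bedplate and chock it at the gauge mark

## Robot

A 6-joint arm with a two-finger parallel gripper is mounted at the origin on the work surface. World frame = base frame: x ahead of the robot, y to its left, z up, the work surface at z = 0. Lengths are in m, angles in rad, forces in N, time in s.
With the tool pointing down it reaches from about 0.275 to 0.825 m from the base axis. Payload 4.9 kg.
Tool frame: the origin (TCP) lies on the centre line of the jaws, within the pads' length; the fingertips stand tcp_to_tips ahead of it and the grasp point (between the pads) lies 6 mm ahead of it (tcp_to_tips is the distance from the TCP to the fingertips, in m); z points along the fingers, y is the direction in which the jaws open and shut (so a half turn about z gives the same grasp; the last joint's range is limited). The gripper opens to 85 mm and grips with 20 to 120 N. Pads are 22 mm wide; open, the fingers measure 114 mm over their backs; the gripper's body (76 mm by 85 mm) begins 54 mm behind the grasp point. The pads swing forward as they close: fully open they stand 13 mm farther back than shut.
Start: joints at [1.129, 0.326, -0.193, 1.052, 0, 1.437], TCP at [0.167, 0.524, 0.256] pointing down, gripper open.
Joint ranges: [-2.65, 2.65], [-0.97, 1.79], [-1.3, 1.35], [-1.93, 2.1], [-1.47, 1.37], [-3.14, 3.14]. Speed limits (rad/s): [2.57, 2.57, 3.14, 3.14, 3.14, 3.14].

## Interface

Orientations are given as a rotation vector (axis times angle).
In Python, from bench import observe, camera, camera_info, hand_in, tcp_to_tips gives the robot as it stands.
- The arm moves only by the tool jog_arm, never from a script. Its argument "steps" is a list that holds one entry, the list of rows, each a list of 5 numbers: the shift along the world's x, y, z in cm, then the turn about the world's z in rad, then the opening, from -1 (shut) to 1 (fully open). A call has 1 to 12 rows; each row is the pose to reach, as a shift and turn from the pose commanded when the call began; what a row does not reach only later rows make up. A row lasts 1/12 s, in which the tool goes at most 41.7 mm and 7.16 degrees, less where a joint would pass 70% of its speed; a pose out of reach is approached as far as the arm can. A call with a gripper value outside its range is refused whole. The fingers move at their own pace and stop on an object; "squeeze" is the grip in N (left out, the last holds). Time passes only in rows, so rows that repeat a pose let the fingers close. It gives the time, the measured TCP pose, the force and the opening at its end, in the units of the state.
- observe(): the state, without advancing time (a new reading comes with each control period).
- camera(name): name is "scene" or "top"; returns (picture, depth): 400x640x3 uint8, blue, green, red; 400x640 float32, m along the optical axis (not along the pixel's ray), 0 where there is no reading.
- camera_info(name): a dict with "fovy" (degrees; the focal length in pixels is half the picture's height over the tangent of half this angle, whatever the lens; pixels are square), "cx", "cy" (the principal point, pixels), "k1" (the pictures are not rectified: a ray, as slopes to the right and down, at radius r is drawn at 1 + k1 r^2 times it, then the intrinsics apply), "eye" and "attitude" of the camera in the world. Camera axes: x right, y up, looking along -z (the intrinsics and any distortion apply to the point x, -y, -z); pixel columns grow to the right and rows downward; lengths in m; the calibration is good to about 2 mm. A picture is of the moment at which its call begins. camera_info takes no time and is no camera call.
- hand_in(): hands the job in, once; it reports no verdict.
The state is a dict: "clock": time; "joint_positions": joint angles; "dq": joint speeds; "joint_torque": joint torques, N m; "ee_pos": TCP position; "eef_rot": TCP orientation; "force": force on the tool from outside, world axes, zero at the start; "moment": the same for the moment, N m; "finger_gap": finger opening in m.
Only numpy, scipy, OpenCV 4.12 (cv2) and the standard library are available. Lean on these libraries where they do the work, as an engineer would, in place of code of your own. Each camera call takes 0.05 s, during which the arm holds its last target.

## Task

Clear every coil bobbin off the heavy hinged bedplate into the wooden tray. Then lay the pry bar over the fulcrum block with its toe under the plate's free edge, load the steel weight into the bar's pan so that the plate is levered up, and slide the wooden wedge in under the raised edge until the brass pointer stands level with the dark band on the gauge post. Finally put the weight and the bar back on the red mat, leaving the plate resting on the wedge at that height, the bobbins in the tray and the small reel and the screwdriver undisturbed.

Things in the scene. Friction and masses are not known exactly. Their poses are not given: they have to be found in the camera images.
- bed: Fixed frame of the tilting bedplate. Origin on the bench under the plate's middle; z up, +y to the hinge. In its frame the plate covers x -100..100, y -90 (free edge)..90 mm; hinge line at y 90, z 18. Rest pads 6 mm high, 12 mm wide at x +-94 under the free edge. Gauge post 14 mm square, 75 high at x 128, y -85. A transformer 70 x 80 mm, top 80 above the bench, is fixed on the plate at x 52, y 45.
- plate: Heavy grey plate, 2.8 kg, 200 x 180 x 12 mm, hinged (softly damped) at its back; origin on the hinge line. Level: underside 18, top 30 mm above the bench. A skirt 12 mm thick along the free edge hangs to 6 mm above the bench, so the wedge cannot enter until it is lifted; the skirt has a gap at bed x 10..80 mm where the bar's toe goes under the plate. The edge weighs down with 10 N.
- fulcrum: Fixed fulcrum block (60 x 30 mm wood, 14 mm high) in front of the free edge, at bed x 45, y -135 mm; origin at its underside centre. A round steel ridge along its x, 12 mm thick, has its crest 20 mm above the bench, 45 mm from the plate's free edge.
- pointer (a point): End of the brass pointer on the plate's free edge (bed x 118, y -85 mm); 30 mm above the bench when the plate lies level, 48 mm at the mark.
- gauge_mark (a point): Middle of the 5 mm high dark band on the white gauge post, 48 mm above the bench. The pointer should be at the same height.
- bar: Loose pry bar, 345 mm long, 0.22 kg: flat steel beam 18 mm wide, 8 thick, with a shallow pan at one end. Origin on the underside, +x to the toe, z up. Toe end at x 160 (its top tapers to 4 mm over the last 14), pan centre x -147, balance point about x -20 mm. Pan 76 mm square (68 inside), floor 4 thick, rim 10 above the underside, which is flush with the beam's. 
- bar_pan (a point): Centre of the pan's floor (upper face). When loaded, the pan sinks to the bench and the plate's free edge rises about 14 mm.
- bar_toe (a point): End of the bar's toe, 2 mm above its underside. It belongs about 15 mm in under the plate's edge, with the fulcrum's ridge at bar x 100 mm. So laid, the empty bar is too light to lift the plate and slopes about 12 degrees, pan up.
- weight: Loose steel block weight 40 (x) x 46 (y) x 44 (z) mm, 0.62 kg; origin at the centre of its underside.
- wedge: Loose pale wooden wedge, 150 mm long, 32 wide. Origin at the middle of its underside, +x to the thin end. Tip (x 75) blunt, 9 mm high; the top rises evenly to 30 mm at x -45; from there to x -75 an upright grip block 50 mm high. Pushed in along bed +y under the long part of the skirt, between rest pad and bar (about bed x -50 mm). Pushing takes 10 to 20 N; it stays where it is left.
- wedge_tip (a point): Lower edge of the wedge's thin end, mid-width. The pointer reaches the mark when the tip is about 86 mm beyond the plate's free edge (17.5 mm of rise per 100 mm of travel).
- tray: Fixed wooden tray 100 (x) x 170 (y) x 26 mm high, 5 mm walls; origin at its underside centre.
- tray_in (a point): Centre of the tray's inner floor (90 x 160 mm), axes as the tray's.
- mat: Fixed thin red bench mat 440 (x) x 180 (y) x 2 mm, where the bar and the weight lie at the start; origin at its underside centre.
- bobbin1: Coil bobbin, an upright cylinder 32 mm across and 34 mm high, 70 g, copper winding between black flanges; origin at the centre of its underside, z along its axis. It stands on the plate. One to three bobbins are present.
- bobbin2: Coil bobbin, an upright cylinder 32 mm across and 34 mm high, 70 g, copper winding between black flanges; origin at the centre of its underside, z along its axis. It stands on the plate. One to three bobbins are present.
- bobbin3: Coil bobbin, an upright cylinder 32 mm across and 34 mm high, 70 g, copper winding between black flanges; origin at the centre of its underside, z along its axis. It stands on the plate. One to three bobbins are present.
- reel_a: Small aluminium reel, 52 mm across, 20 mm high, standing beyond the bar; not part of the job. Origin at its underside centre.
- screwdriver: Screwdriver, 170 mm long, lying between the mat and the bar's pan; not part of the job.

How it is judged:
On the way, in this order (a step that is already met when the one before it is completed fails the run):
1. every bobbin is in the wooden tray (x of bobbin1 in the frame of tray_in between -0.045 and 0.045 m and y of bobbin1 in the frame of tray_in between -0.08 and 0.08 m and z of bobbin1 in the frame of tray_in between -0.01 and 0.036 m and x of bobbin2 in the frame of tray_in between -0.045 and 0.045 m and y of bobbin2 in the frame of tray_in between -0.08 and 0.08 m and z of bobbin2 in the frame of tray_in between -0.01 and 0.036 m and x of bobbin3 in the frame of tray_in between -0.045 and 0.045 m and y of bobbin3 in the frame of tray_in between -0.08 and 0.08 m and z of bobbin3 in the frame of tray_in between -0.01 and 0.036 m), for 0.2 s.
2. the weight in the pan of the bar, over the fulcrum, holds the plate's free edge up by at least 8 mm (z of pointer in the frame of gauge_mark above -0.01 m and contact force between bar and plate above 3 N and contact force between bar and fulcrum above 3 N and contact force between weight and bar above 2 N), for 0.3 s.
3. the wedge's tip is at least 20 mm in under the raised edge (y of wedge_tip in the frame of bed above -0.07 m and x of wedge_tip in the frame of bed between -0.1 and 0.01 m), for 0.2 s.
At the end, for the whole second after the job is handed in: The pointer is within 2.7 mm of the height of the gauge mark's middle with the plate resting on the wedge, the wedge's tip under the plate; every bobbin is in the tray; bar (lying flat) and weight rest with their origins on the red mat; all at rest (all of step 1 and all of step 3 and x of bar in the frame of mat between -0.21 and 0.21 m and y of bar in the frame of mat between -0.085 and 0.085 m and z of bar in the frame of mat between -0.005 and 0.05 m and x of weight in the frame of mat between -0.21 and 0.21 m and y of weight in the frame of mat between -0.085 and 0.085 m and z of weight in the frame of mat between -0.005 and 0.05 m and z of pointer in the frame of gauge_mark between -0.0027 and 0.0027 m and contact force between wedge and plate above 2 N and angle between bar's own z axis and vertical below 0.15 rad and linear speed of each of bar, weight, wedge below 0.02 m/s); the robot touches nothing.
It fails at once if the small reel or the screwdriver moved by more than 20 mm (distance of any of reel_a, screwdriver from where it was at the start of the episode above 0.02 m).
Of bobbin1, bobbin2, bobbin3 only 1 to 3 are there at a start; the rules pass over those that are not, and their reading is None.
At some moment in a run one of bobbin1, bobbin2, bobbin3 may be knocked a few centimetres aside while the robot is not near it.
Once in a run the grip may slacken for a moment while it holds something.
It also fails if it takes over 208 s, if anything falls off the work surface, if the arm or the gripper's body presses on something with over 40 N, if the wrist force passes 120 N, or if a joint passes its speed limit or range.

## Working session

There is one attempt and no reset: what is moved stays moved. The work goes in short steps, Python scripts to look and compute and a tool call to move; the robot and the scene stay as the last step left them, time stands still between calls to the robot, and variables do not carry over. Pictures are saved under pics/ and viewed, and the job is handed in when it is done.

Besides the shell and the picture viewer there is one more tool, called after "Request:" as name(argument=value, ...), one argument or row to a line, values as JSON. jog_arm: Moves the arm, as the interface text tells. Its arguments: {"type":"object","properties":{"steps":{"type":"array","items":{"type":"array","items":{"type":"array","items":{"type":"number"}}}},"squeeze":{"type":"number"}},"required":["steps"]}

```bash
ls; mkdir -p pics
cat > h.py <<'E'
import numpy as np, cv2
from scipy.spatial.transform import Rotation as R
from bench import observe, camera, camera_info, hand_in, tcp_to_tips
E
python3 - <<'E'
from h import *
print(tcp_to_tips if not callable(tcp_to_tips) else tcp_to_tips())
print(observe())
for n in("scene","top"):
    i=camera_info(n);print(n,i)
    p,d=camera(n);cv2.imwrite(f"pics/{n}0.png",p);np.save(f"pics/{n}0.npy",d);print((d>0).mean(),d[d>0].min(),d.max())
E
```

```text
pics
0.025
{'clock': 0.0, 'joint_positions': array([ 1.12879273e+00,  3.26933266e-01, -1.93619308e-01,  1.05199887e+00,
       -1.86660747e-05,  1.43657785e+00]), 'dq': array([ 0.00098241, -0.00020458,  0.0006924 ,  0.0002705 , -0.00025372,
       -0.00072818]), 'joint_torque': array([ 1.53815356e-03, -4.43394291e+01,  2.62443137e+01,  1.54707790e-02,
        1.13875774e-04,  1.72685866e-06]), 'ee_pos': array([0.16638497, 0.52364435, 0.25549414]), 'eef_rot': array([-4.81487769e-01, -3.10398875e+00,  2.65122743e-03]), 'force': array([-0.21779994, -0.43532383, -0.61052187]), 'moment': array([0.02156538, 0.03067887, 0.0063155 ]), 'finger_gap': 0.08506943962445569}
scene {'fovy': 55.895425681938434, 'cx': 314.8510047702612, 'cy': 194.84480021050257, 'k1': -0.07070227899786488, 'eye': array([ 1.13056877, -0.30296146,  0.84294037]), 'attitude': array([0.62190983, 0.39716719, 1.13588679])}
0.99601953125 0.6992322 2.755197
top {'fovy': 56.00746146230559, 'cx': 316.69240344507625, 'cy': 201.8255196939584, 'k1': -0.02826966164009179, 'eye': array([ 0.32706265, -0.03345363,  0.96561298]), 'attitude': array([ 0.16531593, -0.18785301, -1.73045031])}
0.9961640625 0.75784236 2.0139794
```

View pics/scene0.png

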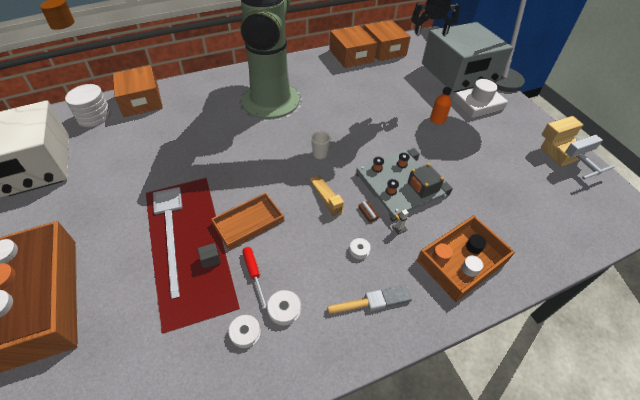

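View pics/top0.png

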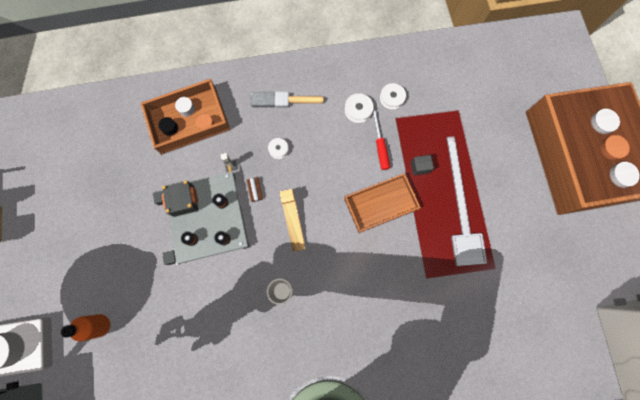

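```bash
cat >> h.py <<'E'
def K(n):
    i=camera_info(n);f=200/np.tan(np.radians(i["fovy"]/2))
    return np.array([[f,0,i["cx"]],[0,f,i["cy"]],[0,0,1.]]),np.array([i["k1"],0,0,0,0.]),R.from_rotvec(i["attitude"]).as_matrix(),np.array(i["eye"])
def rays(n,px):
    k,dc,M,e=K(n)
    u=cv2.undistortPoints(np.array(px,float).reshape(-1,1,2),k,dc).reshape(-1,2)
    return np.c_[u[:,0],-u[:,1],-np.ones(len(u))]@M.T,e
def onz(n,px,z):
    r,e=rays(n,px);return e+r*((z-e[2])/r[:,2])[:,None]
def cloud(n,d):
    h,w=d.shape;uu,vv=np.meshgrid(np.arange(w),np.arange(h))
    r,e=rays(n,np.c_[uu.ravel(),vv.ravel()]);return (e+r*d.reshape(-1,1)).reshape(h,w,3)
def proj(n,P):
    k,dc,M,e=K(n);c=(np.atleast_2d(P)-e)@M;c=c*[1,-1,-1]
    return cv2.projectPoints(c.reshape(-1,1,3),np.zeros(3),np.zeros(3),k,dc)[0].reshape(-1,2)
def snap(n,tag):
    p,d=camera(n);cv2.imwrite(f"pics/{tag}.png",p);np.save(f"pics/{tag}.npy",d);return p,d
def crop(p,x0,x1,y0,y1,s,tag):
    c=cv2.resize(p[y0:y1,x0:x1],None,fx=s,fy=s,interpolation=cv2.INTER_CUBIC);cv2.imwrite(f"pics/{tag}.png",c)
E
python3 - <<'E'
from h import *
p=cv2.imread("pics/top0.png");d=np.load("pics/top0.npy");c=cloud("top",d)
for (u,v) in [(300,330-100),(500,330),(222,200),(220,238),(190,238),(225,180),(255,190),(382,203),(470,250),(423,160),(460,200),(293,220),(288,193),(278,140),(180,190),(440,220)]:
    print((u,v),np.round(c[v,u],4))
ps=cv2.imread("pics/scene0.png");ds=np.load("pics/scene0.npy");cs=cloud("scene",ds)
for (u,v) in [(285,250),(385,180),(250,220),(195,300)]: print((u,v),np.round(cs[v,u],4))
crop(p,120,320,120,280,4,"c1");crop(ps,300,460,130,250,5,"c2");crop(p,340,500,90,290,3,"c3")
E
```

```text
(300, 230) [ 0.4713 -0.0106  0.019 ]
(500, 330) [ 0.1466 -0.4555  0.0025]
(222, 200) [0.5703 0.1666 0.0633]
(220, 238) [0.4773 0.1818 0.0639]
(190, 238) [0.4886 0.2523 0.0682]
(225, 180) [0.6321 0.1611 0.0262]
(255, 190) [0.5942 0.0884 0.0194]
(382, 203) [ 0.5082 -0.2333  0.0031]
(470, 250) [ 0.3499 -0.4305  0.0037]
(423, 160) [ 0.5937 -0.3519  0.0453]
(460, 200) [ 0.4804 -0.4342  0.0114]
(293, 220) [0.4993 0.0029 0.021 ]
(288, 193) [0.5644 0.0037 0.0485]
(278, 140) [0.7198 0.0094 0.0226]
(180, 190) [0.6085 0.2624 0.0783]
(440, 220) [ 0.4387 -0.373   0.003 ]
(285, 250) [ 6.275e-01 -1.655e-01 -4.000e-04]
(385, 180) [0.5313 0.1788 0.0323]
(250, 220) [ 0.5044 -0.2235  0.0041]
(195, 300) [ 0.6817 -0.4107  0.0033]
```

View pics/c1.png

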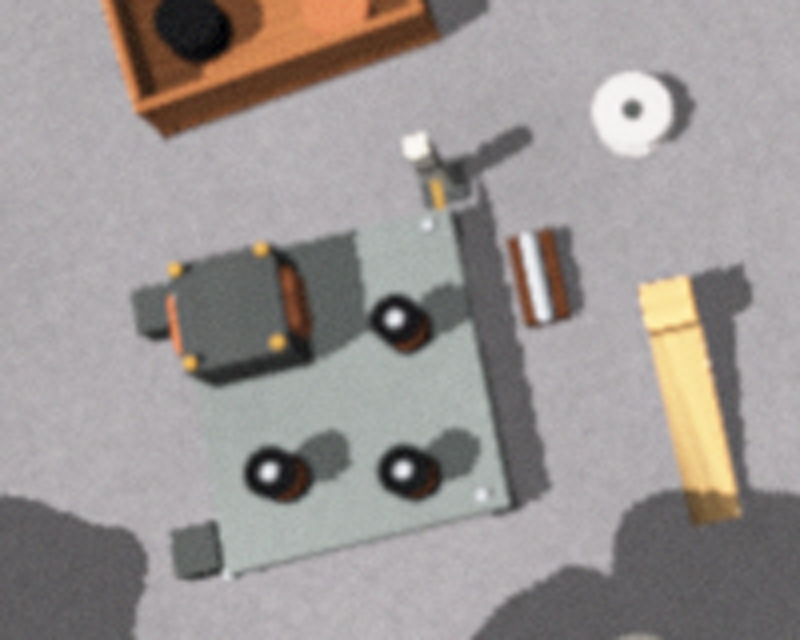

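View pics/c2.png

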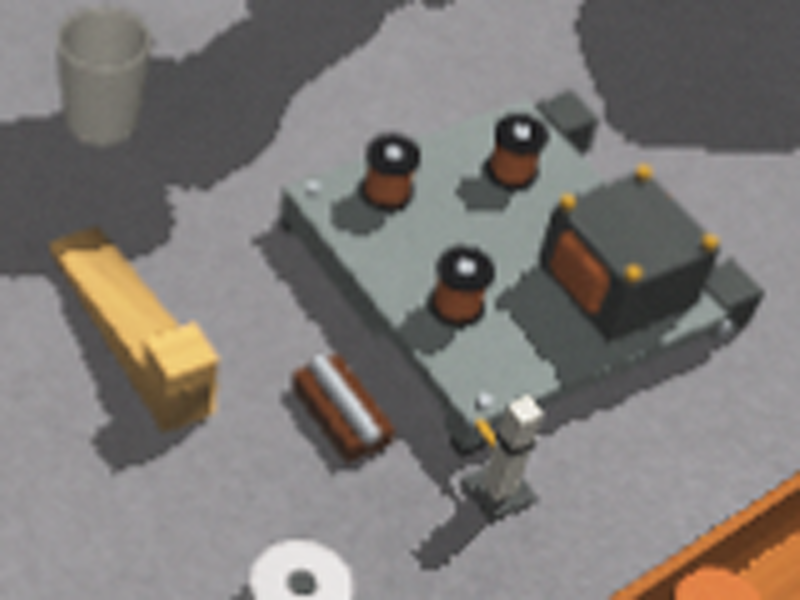

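View pics/c3.png

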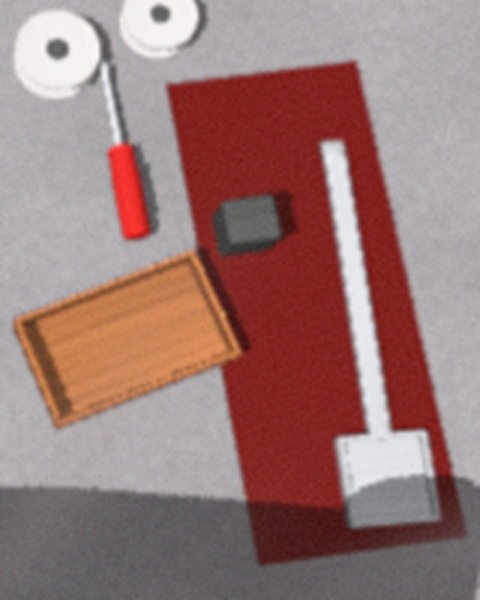

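```bash
cat > meas.py <<'E'
from h import *
def rect(n,mask,z):
    v,u=np.nonzero(mask);P=onz(n,np.c_[u,v],z)[:,:2]
    (c,s,a)=cv2.minAreaRect((P*1000).astype(np.float32));b=cv2.boxPoints((c,s,a))
    return np.round(c,1),np.round(s,1),round(a,1),np.round(b,1).tolist()
def big(mask):
    k,l,st,ce=cv2.connectedComponentsWithStats(mask.astype(np.uint8))
    return l==1+np.argmax(st[1:,4])
def comps(mask,amin=20):
    k,l,st,ce=cv2.connectedComponentsWithStats(mask.astype(np.uint8))
    return [l==i for i in range(1,k) if st[i,4]>=amin]
def box(shape,x0,x1,y0,y1):
    m=np.zeros(shape[:2],bool);m[y0:y1,x0:x1]=1;return m
E
python3 - <<'E'
from meas import *
for n in("top","scene"):
    p=cv2.imread(f"pics/{n}0.png");d=np.load(f"pics/{n}0.npy");c=cloud(n,d)
    hsv=cv2.cvtColor(p,cv2.COLOR_BGR2HSV);H,S,V=[hsv[...,i].astype(int) for i in range(3)]
    x,y,z=[c[...,i] for i in range(3)]
    print(n)
    bed=(x>.38)&(x<.68)&(y>.1)&(y<.34)
    for m in comps(bed&(z>.056)&(z<.09)&((V<80)|(S<60)),15):
        v,u=np.nonzero(m);q=onz(n,np.c_[u,v],.064);print(" dark",m.sum(),np.round(q.mean(0),4),np.round(np.ptp(q,axis=0),3),round(float(z[m].mean()),4),round(u.mean(),1),round(v.mean(),1))
    print(" plate",rect(n,big(bed&(z>.02)&(z<.042)&(S<60)&(V>60)),.03))
    wd=(H>12)&(H<28)&(S>90)&(x>.4)&(x<.65)&(y>-.06)&(y<.06)
    for m in comps(wd): print(" wedge",m.sum(),rect(n,m,.02)[:3], "top",rect(n,m&(z>.04),.05))
    ful=(x>.54)&(x<.66)&(y>.06)&(y<.12)
    print(" ridge",rect(n,big(ful&(S<60)&(V>120)&(z>.008)),.02))
    mat=(x>.3)&(x<.8)&(y>-.55)&(y<-.25)
    red=big(((H<6)|(H>174))&(S>150)&mat); print(" mat",rect(n,red,.002))
    steel=big(mat&(S<60)&(V>75)&(y<-.37)&(x<.72)&(z<.03)) if n=="top" else big(mat&(S<60)&(V>100)&(y<-.36))
    print(" bar",steel.sum(),rect(n,steel,.008))
    print(" weight",rect(n,big(mat&(z>.035)&(V<110)),.046))
    tr=(x>.4)&(x<.6)&(y>-.36)&(y<-.1)&(H>6)&(H<20)&(S>90)
    print(" tray",rect(n,big(tr),.02))
E
```

```text
top
 dark 33 [0.6772 0.1482 0.064 ] [0.014 0.017 0.   ] 0.0698 224.5 158.2
 dark 798 [0.5953 0.2719 0.064 ] [0.081 0.084 0.   ] 0.0783 178.7 197.2
 dark 138 [0.5743 0.1758 0.064 ] [0.032 0.031 0.   ] 0.0645 218.0 199.0
 dark 147 [0.4918 0.2598 0.064 ] [0.032 0.032 0.   ] 0.0643 187.4 237.4
 dark 140 [0.4798 0.1815 0.064 ] [0.031 0.03  0.   ] 0.0643 220.0 237.0
 plate (array([542.7, 237.8]), array([203. , 214.1]), 5.0, [[432.20001220703125, 335.5], [451.0, 122.30000305175781], [653.2999877929688, 140.10000610351562], [634.5, 353.29998779296875]])
 wedge 685 (array([501.6,   4.2]), array([157.7,  32.6]), 3.8) top (array([557.3,   7.9]), array([29.4, 30.5]), 2.1, [[542.0999755859375, 22.600000381469727], [543.2000122070312, -7.900000095367432], [572.5, -6.900000095367432], [571.4000244140625, 23.600000381469727]])
 ridge (array([599.3,  92.5]), array([16.2, 62.6]), 88.6, [[567.7999877929688, 85.19999694824219], [630.5, 83.69999694824219], [630.9000244140625, 99.80000305175781], [568.2000122070312, 101.4000015258789]])
 mat (array([ 516.7, -400.4]), array([176.3, 434.9]), 88.2, [[296.600
[... 1893 characters left out ...]
.0999755859375, -497.0], [738.5999755859375, -318.6000061035156], [302.3999938964844, -305.20001220703125]])
 bar 5645 (array([ 556. , -453.7]), array([496.9, 188.5]), 0.0, [[307.5, -359.5], [307.5, -548.0], [804.4000244140625, -548.0], [804.4000244140625, -359.3999938964844]])
 weight (array([ 591. , -352.3]), array([46.4, 45. ]), 88.4, [[567.9000244140625, -374.8999938964844], [612.9000244140625, -376.1000061035156], [614.0999755859375, -329.70001220703125], [569.0999755859375, -328.5]])
 tray (array([ 510.8, -229.7]), array([116.6, 174.6]), 12.0, [[435.70001220703125, -156.39999389648438], [471.8999938964844, -327.20001220703125], [586.0, -303.0], [549.7999877929688, -132.1999969482422]])
```

Run:
```python
from meas import *
f=lambda L:[(x/4+120,y/4+120) for x,y in L]
g=lambda L:[(x/5+300,y/5+130) for x,y in L]
q=onz("top",f([(512,508),(455,212),(226,573)]),.03);print("plate corners top",np.round(q,4).tolist())
q2=onz("scene",g([(284,192),(468,420)]),.03);print("scene",np.round(q2,4).tolist())
for a,b in((q[0],q[1]),(q2[0],q2[1])): dd=b-a;print("yaw",np.degrees(np.arctan2(dd[1],dd[0])),np.hypot(*dd[:2]))
r=onz("top",f([(527,234),(545,320)]),.02);print("ridge",np.round(r,4).tolist())
r=onz("scene",g([(318,358),(378,438)]),.02);print("ridge s",np.round(r,4).tolist())
print("post top",onz("top",f([(416,146)]),.075),onz("scene",g([(524,409)]),.075))
h=lambda L:[(x/3+340,y/3+90) for x,y in L]
b=onz("top",h([(333,142),(376,434)]),.010);print("bar toe, panjunction",np.round(b,4).tolist())
pc=onz("top",h([(336,436),(430,430),(438,521),(350,528)]),.012);print(np.round(pc,4).tolist(),pc.mean(0))
dd=b[0]-pc.mean(0);print("bar yaw",np.degrees(np.arctan2(dd[1],dd[0])),np.hypot(*dd[:2]))
t=onz("top",h([(15,322),(195,252),(242,352),(57,427)]),.026);print("tray",np.round(t,4).tolist(),t.mean(0))
s=onz("top",[(378,112),(386,167),(359,106),(393,95),(278,147)],.015);print("sd, reels",np.round(s,3).tolist())
```

```text
plate corners top [[0.449, 0.1234, 0.03], [0.6458, 0.1357, 0.03], [0.4384, 0.3037, 0.03]]
scene [[0.4571, 0.124, 0.03], [0.6479, 0.1409, 0.03]]
yaw 3.5625593554638644 0.1971643650927141
yaw 5.067681586042744 0.19157482272293455
ridge [[0.6263, 0.0927, 0.02], [0.5671, 0.0886, 0.02]]
ridge s [[0.5722, 0.0892, 0.02], [0.6344, 0.0942, 0.02]]
post top [[0.6774247  0.14663735 0.075     ]] [[0.67925739 0.14707884 0.075     ]]
bar toe, panjunction [[0.6544, -0.4543, 0.01], [0.3898, -0.4259, 0.01]]
[[0.3938, -0.3908, 0.012], [0.3852, -0.4717, 0.012], [0.3095, -0.4585, 0.012], [0.3165, -0.3838, 0.012]] [ 0.35122738 -0.42618776  0.012     ]
bar yaw -5.293158440574812 0.3045036752980858
tray [[0.5344, -0.1379, 0.026], [0.5697, -0.3035, 0.026], [0.4763, -0.3238, 0.026], [0.4396, -0.1562, 0.026]] [ 0.5049948  -0.23032468  0.026     ]
sd, reels [[0.758, -0.272, 0.015], [0.6, -0.261, 0.015], [0.784, -0.224, 0.015], [0.801, -0.324, 0.015], [0.703, 0.013, 0.015]]
```

Request:
jog_arm(
  steps=[
    [[40.7, -34.9, -14, -1.058, 0.45], [40.7, -34.9, -14, -1.058, 0.45], [40.7, -34.9, -14, -1.058, 0.45], [40.7, -34.9, -14, -1.058, 0.45], [40.7, -34.9, -14, -1.058, 0.45], [40.7, -34.9, -14, -1.058, 0.45], [40.7, -34.9, -14, -1.058, 0.45], [40.7, -34.9, -14, -1.058, 0.45], [40.7, -34.9, -14, -1.058, 0.45], [40.7, -34.9, -14, -1.058, 0.45], [40.7, -34.9, -14, -1.058, 0.45], [40.7, -34.9, -14, -1.058, 0.45]],
  ],
)

```text
clock: 1.1
ee_pos: [0.5348, 0.2076, 0.1291]
eef_rot: [-1.982, -2.436, 0.001]
force: [0.5, 0.4, 0.9]
finger_gap: 0.0617
```

Request:
jog_arm(
  steps=[
    [[3.9, -3.3, -1.5, 0, 0.45], [3.9, -3.3, -1.5, 0, 0.45], [3.9, -3.3, -1.5, 0, 0.45], [3.9, -3.3, -1.5, 0, 0.45], [3.9, -3.3, -1.5, 0, 0.45]],
  ],
)

```text
clock: 1.52
ee_pos: [0.5716, 0.177, 0.1149]
eef_rot: [-1.98, -2.437, 0.001]
force: [-0.3, 0.1, -0.0]
finger_gap: 0.062
```

```bash
cat >> h.py <<'E'
def st():
    o=observe();M=R.from_rotvec(o["eef_rot"]).as_matrix()
    print("t",round(o["clock"],2),"p",np.round(o["ee_pos"],4),"jawyaw",round(np.degrees(np.arctan2(M[1,1],M[0,1])),1),"tilt",round(np.degrees(np.arccos(-M[2,2])),2),"F",np.round(o["force"],1),"gap",round(o["finger_gap"],4))
    return o
E
python3 -c "
from h import *
st()"
```

```text
t 1.52 p [0.5716 0.177  0.1149] jawyaw 11.8 tilt 0.08 F [-0.3  0.1 -0. ] gap 0.062
```

Request:
jog_arm(
  steps=[
    [[0.2, -0.2, -4, 0, 0.45], [0.2, -0.2, -5.5, 0, 0.45], [0.2, -0.2, -5.5, 0, 0.45], [0.2, -0.2, -5.5, 0, -0.5], [0.2, -0.2, -5.5, 0, -0.5], [0.2, -0.2, -5.5, 0, -0.5], [0.2, -0.2, -5.5, 0, -0.5], [0.2, -0.2, -5.5, 0, -0.5]],
  ],
  squeeze=40,
)

```text
clock: 2.18
ee_pos: [0.576, 0.1751, 0.062]
eef_rot: [1.981, 2.437, 0.005]
force: [-1.5, 1.4, 7.5]
finger_gap: 0.0307
```

Request:
jog_arm(
  steps=[
    [[0, 0, 4, 0, -0.5], [0, 0, 8, 0, -0.5], [-0.6, -4, 8, 0, -0.5], [-6, -45.2, 8, 0, -0.5], [-6, -45.2, 8, 0, -0.5], [-6, -45.2, 8, 0, -0.5], [-6, -45.2, 8, 0, -0.5], [-6, -45.2, 8, 0, -0.5], [-6, -45.2, 8, 0, -0.5], [-6, -45.2, 8, 0, -0.5], [-6, -45.2, 8, 0, -0.5], [-6, -45.2, 8, 0, -0.5]],
  ],
)

```text
clock: 3.18
ee_pos: [0.5197, -0.2398, 0.1407]
eef_rot: [1.982, 2.436, 0.0]
force: [1.1, 0.1, 0.2]
finger_gap: 0.0305
```

```bash
python3 -c "
from h import *
st();p,d=snap('top','t1')"
```

```text
t 3.18 p [ 0.5197 -0.2398  0.1407] jawyaw 11.7 tilt 0.07 F [1.1 0.1 0.2] gap 0.0305
```

View pics/t1.png

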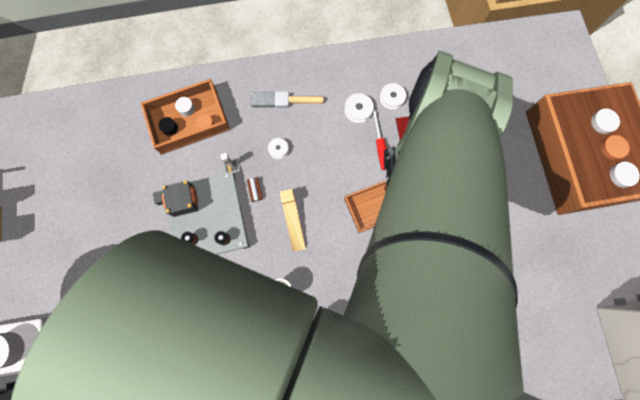

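Request:
jog_arm(
  steps=[
    [[-0.4, -3.7, 0, 0, -0.5], [-0.4, -3.7, 0, 0, -0.5], [-0.4, -3.7, -4, 0, -0.5], [-0.4, -3.7, -8, 0, -0.5], [-0.4, -3.7, -10, 0, -0.5], [-0.4, -3.7, -10, 0, -0.5], [-0.4, -3.7, -10, 0, 0.08], [-0.4, -3.7, -10, 0, 0.08], [-0.4, -3.7, -10, 0, 0.08], [-0.4, -3.7, -6, 0, 0.08], [-0.4, -3.7, -2, 0, 0.08], [-0.4, -3.7, 0, 0, 0.08]],
  ],
)

```text
clock: 4.23
ee_pos: [0.5181, -0.2757, 0.1454]
eef_rot: [1.978, 2.432, 0.001]
force: [1.4, -0.3, 1.5]
finger_gap: 0.0461
```

```bash
python3 -c "
from h import *
st();p,d=snap('scene','s2');crop(p,140,460,100,300,2.5,'s2c')"
```

```text
t 4.23 p [ 0.5181 -0.2757  0.1454] jawyaw 11.8 tilt 0.37 F [ 1.4 -0.3  1.5] gap 0.0461
```

View pics/s2c.png

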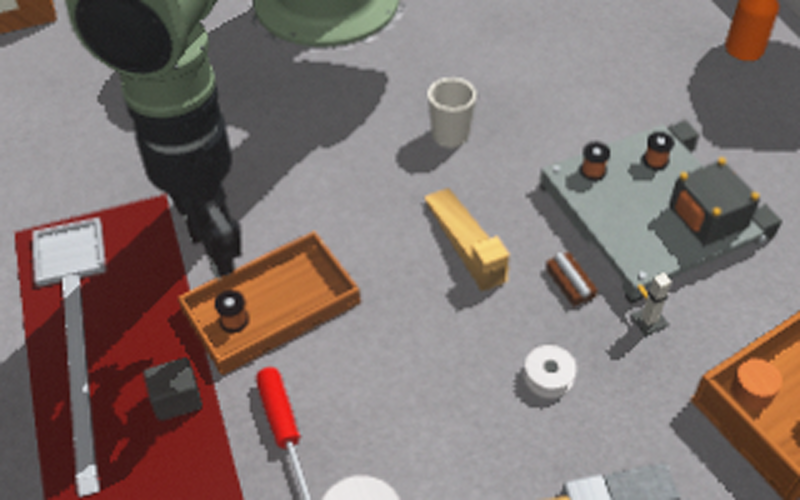

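Request:
jog_arm(
  steps=[
    [[-3.9, 45.6, -3, 0, 0.45], [-3.9, 45.6, -3, 0, 0.45], [-3.9, 45.6, -3, 0, 0.45], [-3.9, 45.6, -3, 0, 0.45], [-3.9, 45.6, -3, 0, 0.45], [-3.9, 45.6, -3, 0, 0.45], [-3.9, 45.6, -3, 0, 0.45], [-3.9, 45.6, -3, 0, 0.45], [-3.9, 45.6, -3, 0, 0.45], [-3.9, 45.6, -3, 0, 0.45], [-3.9, 45.6, -3, 0, 0.45], [-3.9, 45.6, -3, 0, 0.45]],
  ],
)

```text
clock: 5.28
ee_pos: [0.4764, 0.1881, 0.1108]
eef_rot: [-1.971, -2.445, -0.006]
force: [0.4, 0.5, 0.5]
finger_gap: 0.0623
```

```bash
python3 -c "
from h import *
st();p,d=snap('scene','s3');crop(p,300,460,100,220,5,'s3c')"
```

```text
t 5.28 p [0.4764 0.1881 0.1108] jawyaw 12.3 tilt 0.24 F [0.4 0.5 0.5] gap 0.0623
```

View pics/s3c.png

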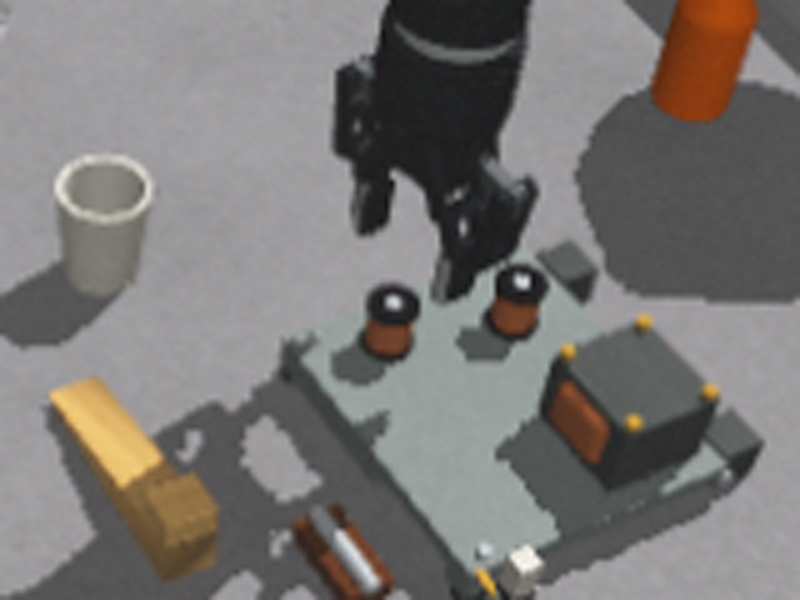

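Request:
jog_arm(
  steps=[
    [[0, 0, 0, 0, 0.45], [0, 0, 0, 0, 0.45], [0, 0, 0, 0, 0.45]],
  ],
)

```text
clock: 5.58
ee_pos: [0.4776, 0.1801, 0.1104]
eef_rot: [1.985, 2.434, 0.0]
force: [-0.4, -0.5, 0.4]
finger_gap: 0.0617
```

Request:
jog_arm(
  steps=[
    [[0.1, 0, -4, 0, 0.45], [0.1, 0, -4.8, 0, 0.45], [0.1, 0, -4.8, 0, 0.45], [0.1, 0, -4.8, 0, -0.5], [0.1, 0, -4.8, 0, -0.5], [0.1, 0, -4.8, 0, -0.5], [0.1, 0, -4.8, 0, -0.5], [0.1, 0, -4.8, 0, -0.5], [0.1, 0, -3, 0, -0.5], [0.1, 0, 1, 0, -0.5], [0.1, 0, 3, 0, -0.5], [0.1, 0, 3, 0, -0.5]],
  ],
  squeeze=40,
)

```text
clock: 6.58
ee_pos: [0.4812, 0.1824, 0.1447]
eef_rot: [1.979, 2.434, 0.01]
force: [1.0, 0.8, 0.3]
finger_gap: 0.0309
```

Request:
jog_arm(
  steps=[
    [[2.7, -41, 0, 0, -0.5], [2.7, -41, 0, 0, -0.5], [2.7, -41, 0, 0, -0.5], [2.7, -41, 0, 0, -0.5], [2.7, -41, 0, 0, -0.5], [2.7, -41, 0, 0, -0.5], [2.7, -41, 0, 0, -0.5], [2.7, -41, 0, 0, -0.5], [2.7, -41, 0, 0, -0.5], [2.7, -41, 0, 0, -0.5], [2.7, -41, 0, 0, -0.5], [2.7, -41, 0, 0, -0.5]],
  ],
)

```text
clock: 7.58
ee_pos: [0.5048, -0.2303, 0.1392]
eef_rot: [-1.986, -2.433, -0.0]
force: [-0.7, 0.7, -0.7]
finger_gap: 0.0307
```

Request:
jog_arm(
  steps=[
    [[0, 0, 0, 0, -0.5], [0, 0, 0, 0, -0.5], [0, 0, 0, 0, -0.5]],
  ],
)

```text
clock: 7.83
ee_pos: [0.5049, -0.2269, 0.1397]
eef_rot: [-1.979, -2.438, -0.0]
force: [0.3, -0.0, -1.3]
finger_gap: 0.0305
```

Request:
jog_arm(
  steps=[
    [[0.1, -0.3, -4, 0, -0.5], [0.1, -0.3, -8, 0, -0.5], [0.1, -0.3, -9.7, 0, -0.5], [0.1, -0.3, -9.7, 0, -0.5], [0.1, -0.3, -9.7, 0, -0.5], [0.1, -0.3, -9.7, 0, 0.08], [0.1, -0.3, -9.7, 0, 0.08], [0.1, -0.3, -9.7, 0, 0.08], [0.1, -0.3, -6, 0, 0.08], [0.1, -0.3, -2, 0, 0.08], [0.1, -0.3, 0, 0, 0.08], [0.1, -0.3, 0, 0, 0.08]],
  ],
)

```text
clock: 8.83
ee_pos: [0.5096, -0.2336, 0.1463]
eef_rot: [1.975, 2.429, 0.002]
force: [0.7, 0.8, 0.8]
finger_gap: 0.0459
```

```bash
python3 -c "
from h import *
st();p,d=snap('scene','s4');crop(p,140,460,100,300,2.5,'s4c')"
```

```text
t 8.83 p [ 0.5096 -0.2336  0.1463] jawyaw 11.8 tilt 0.62 F [0.7 0.8 0.8] gap 0.0459
```

View pics/s4c.png

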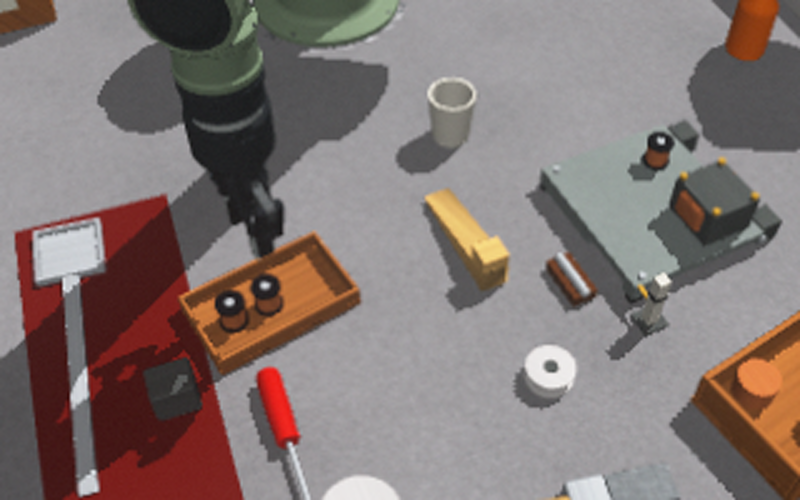

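Request:
jog_arm(
  steps=[
    [[-1.4, 49, -2.5, 0, 0.45], [-1.4, 49, -2.5, 0, 0.45], [-1.4, 49, -2.5, 0, 0.45], [-1.4, 49, -2.5, 0, 0.45], [-1.4, 49, -2.5, 0, 0.45], [-1.4, 49, -2.5, 0, 0.45], [-1.4, 49, -2.5, 0, 0.45], [-1.4, 49, -2.5, 0, 0.45], [-1.4, 49, -2.5, 0, 0.45], [-1.4, 49, -2.5, 0, 0.45], [-1.4, 49, -2.5, 0, 0.45], [-1.4, 49, -2.5, 0, 0.45]],
  ],
)

```text
clock: 9.88
ee_pos: [0.4909, 0.2612, 0.1141]
eef_rot: [-1.98, -2.438, 0.001]
force: [-0.5, -0.2, 0.7]
finger_gap: 0.0622
```

Request:
jog_arm(
  steps=[
    [[0, 0, 0, 0, 0.45], [0, 0, 0, 0, 0.45], [0, 0, 0, 0, 0.45]],
  ],
)

```text
clock: 10.13
ee_pos: [0.4914, 0.2578, 0.1142]
eef_rot: [-1.982, -2.437, 0.003]
force: [-0.2, -0.3, 0.6]
finger_gap: 0.062
```

```bash
python3 -c "
from h import *
st();p,d=snap('scene','s5');crop(p,300,460,100,220,5,'s5c')"
```

```text
t 10.13 p [0.4914 0.2578 0.1142] jawyaw 11.8 tilt 0.1 F [-0.2 -0.3  0.6] gap 0.062
```

View pics/s5c.png

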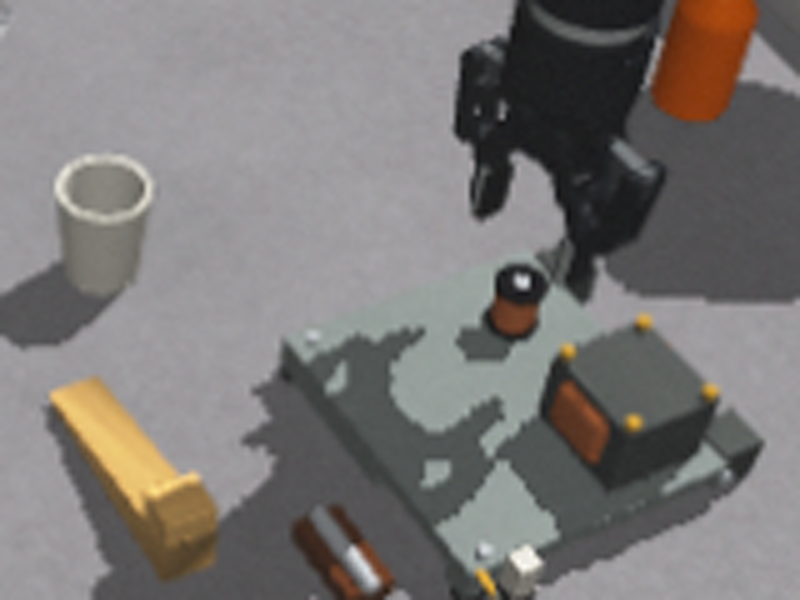

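Bobbin is still at crop (520,295), unmoved, under the open hand.

Request:
jog_arm(
  steps=[
    [[0.1, 0.2, -4, 0, 0.45], [0.1, 0.2, -5.2, 0, 0.45], [0.1, 0.2, -5.2, 0, 0.45], [0.1, 0.2, -5.2, 0, -0.5], [0.1, 0.2, -5.2, 0, -0.5], [0.1, 0.2, -5.2, 0, -0.5], [0.1, 0.2, -5.2, 0, -0.5], [0.1, 0.2, -5.2, 0, -0.5], [0.1, 0.2, -3, 0, -0.5], [0.1, 0.2, 0, 0, -0.5], [0.1, 0.2, 2.5, 0, -0.5], [0.1, 0.2, 2.5, 0, -0.5]],
  ],
  squeeze=40,
)

```text
clock: 11.18
ee_pos: [0.4962, 0.2618, 0.1452]
eef_rot: [1.979, 2.434, 0.012]
force: [1.4, -0.0, 0.2]
finger_gap: 0.0307
```

Request:
jog_arm(
  steps=[
    [[0.4, -44.2, 0, 0, -0.5], [0.4, -44.2, 0, 0, -0.5], [0.4, -44.2, 0, 0, -0.5], [0.4, -44.2, 0, 0, -0.5], [0.4, -44.2, 0, 0, -0.5], [0.4, -44.2, 0, 0, -0.5], [0.4, -44.2, 0, 0, -0.5], [0.4, -44.2, 0, 0, -0.5], [0.4, -44.2, 0, 0, -0.5], [0.4, -44.2, 0, 0, -0.5], [0.4, -44.2, 0, 0, -0.5], [0.4, -44.2, 0, 0, -0.5]],
  ],
)

```text
clock: 12.18
ee_pos: [0.4977, -0.1868, 0.14]
eef_rot: [1.988, 2.428, -0.002]
force: [1.2, 0.4, -1.2]
finger_gap: 0.0309
```

Request:
jog_arm(
  steps=[
    [[0, 0, 0, 0, -0.5], [0, 0, 0, 0, -0.5], [0, 0, 0, 0, -0.5]],
  ],
)

```text
clock: 12.43
ee_pos: [0.4968, -0.1801, 0.1397]
eef_rot: [-1.98, -2.438, -0.0]
force: [-0.7, -0.7, -0.6]
finger_gap: 0.0309
```

Request:
jog_arm(
  steps=[
    [[0, -0.2, -4, 0, -0.5], [0, -0.2, -8, 0, -0.5], [0, -0.2, -9.7, 0, -0.5], [0, -0.2, -9.7, 0, -0.5], [0, -0.2, -9.7, 0, -0.5], [0, -0.2, -9.7, 0, 0.08], [0, -0.2, -9.7, 0, 0.08], [0, -0.2, -9.7, 0, 0.08], [0, -0.2, -6, 0, 0.08], [0, -0.2, -2, 0, 0.08], [0, -0.2, 0, 0, 0.08], [0, -0.2, 0, 0, 0.08]],
  ],
)

```text
clock: 13.43
ee_pos: [0.5006, -0.1853, 0.146]
eef_rot: [1.976, 2.429, 0.003]
force: [0.5, -0.0, -0.2]
finger_gap: 0.046
```

```bash
python3 -c "
from h import *
st();p,d=snap('scene','s6');crop(p,140,460,100,300,2.5,'s6c')"
```

```text
t 13.43 p [ 0.5006 -0.1853  0.146 ] jawyaw 11.8 tilt 0.6 F [ 0.5 -0.  -0.2] gap 0.046
```

View pics/s6c.png

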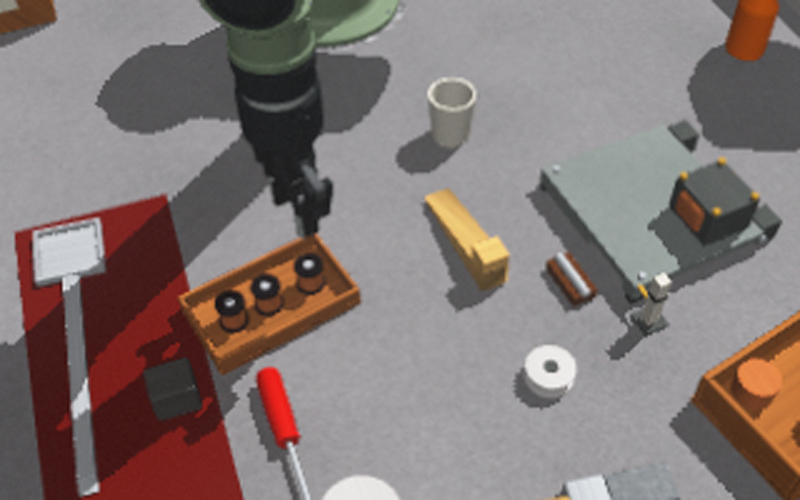

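Request:
jog_arm(
  steps=[
    [[6.1, 19, -2, 1.431, 0.45], [6.1, 19, -2, 1.431, 0.45], [6.1, 19, -2, 1.431, 0.45], [6.1, 19, -2, 1.431, 0.45], [6.1, 19, -2, 1.431, 0.45], [6.1, 19, -2, 1.431, 0.45], [6.1, 19, -2, 1.431, 0.45], [6.1, 19, -2, 1.431, 0.45], [6.1, 19, -2, 1.431, 0.45], [6.1, 19, -2, 1.431, 0.45], [6.1, 19, -2, 1.431, 0.45], [6.1, 19, -2, 1.431, 0.45]],
  ],
)

```text
clock: 14.48
ee_pos: [0.5573, 0.0066, 0.119]
eef_rot: [0.11, -3.138, -0.0]
force: [-0.7, -0.2, 0.4]
finger_gap: 0.0622
```

Request:
jog_arm(
  steps=[
    [[0, 0, 0, 0, 0.45], [0, 0, 0, 0, 0.45], [0, 0, 0, 0, 0.45]],
  ],
)

```text
clock: 14.73
ee_pos: [0.5578, 0.0065, 0.1195]
eef_rot: [0.1, -3.139, -0.0]
force: [0.2, -0.5, 0.1]
finger_gap: 0.0622
```

```bash
python3 -c "
from h import *
st();p,d=snap('scene','s7');crop(p,260,420,110,230,5,'s7c')"
```

```text
t 14.73 p [0.5578 0.0065 0.1195] jawyaw 93.7 tilt 0.04 F [ 0.2 -0.5  0.1] gap 0.0622
```

View pics/s7c.png

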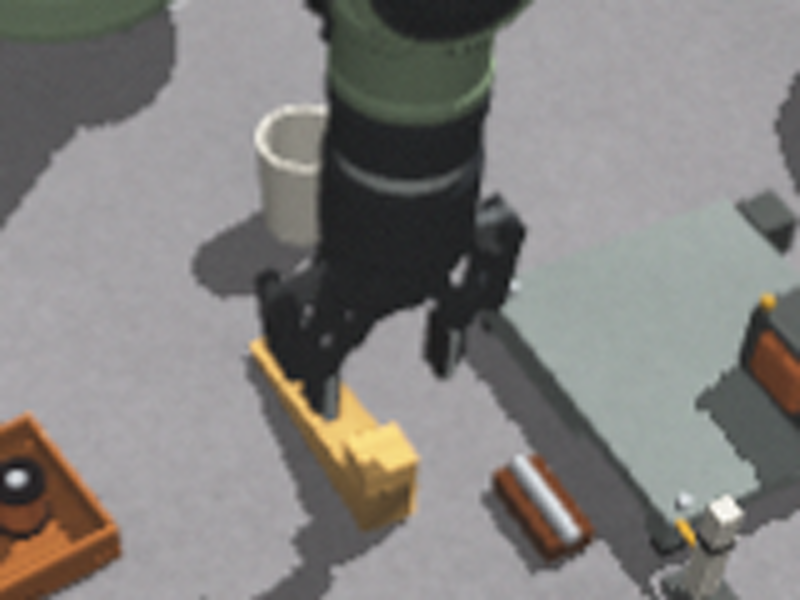

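Request:
jog_arm(
  steps=[
    [[0, 0.1, -4, 0, 0.45], [0, 0.1, -7.9, 0, 0.45], [0, 0.1, -7.9, 0, 0.45], [0, 0.1, -7.9, 0, -0.5], [0, 0.1, -7.9, 0, -0.5], [0, 0.1, -7.9, 0, -0.5], [0, 0.1, -7.9, 0, -0.5], [0, 0.1, -7.9, 0, -0.5], [0, 0.1, -7.9, 0, -0.5]],
  ],
  squeeze=60,
)

```text
clock: 15.53
ee_pos: [0.5599, 0.0072, 0.0431]
eef_rot: [-0.102, 3.136, -0.001]
force: [-0.5, -0.1, 6.7]
finger_gap: 0.0313
```

Request:
jog_arm(
  steps=[
    [[0, 0, 4, 0, -0.5], [0, 0, 5, 0, -0.5], [0, 0, 5, 0, -0.5]],
  ],
)

```text
clock: 15.78
ee_pos: [0.5611, 0.0071, 0.0946]
eef_rot: [-0.102, 3.133, -0.002]
force: [0.8, -0.4, -1.4]
finger_gap: 0.0314
```

```bash
python3 -c "
from h import *
st();p,d=snap('scene','s8');crop(p,260,420,110,230,5,'s8c')"
```

```text
t 15.78 p [0.5611 0.0071 0.0946] jawyaw 93.7 tilt 0.41 F [ 0.8 -0.4 -1.4] gap 0.0314
```

View pics/s8c.png

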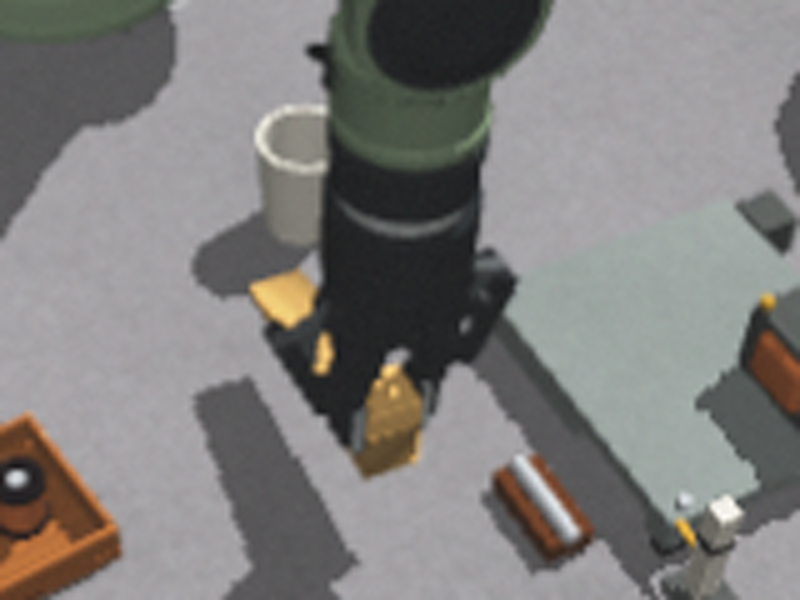

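Request:
jog_arm(
  steps=[
    [[-4.6, -3.8, 1, -1.562, -0.5], [-4.6, -3.8, 1, -1.562, -0.5], [-4.6, -3.8, 1, -1.562, -0.5], [-4.6, -3.8, 1, -1.562, -0.5], [-4.6, -3.8, 1, -1.562, -0.5], [-4.6, -3.8, 1, -1.562, -0.5], [-4.6, -3.8, 1, -1.562, -0.5], [-4.6, -3.8, 1, -1.562, -0.5], [-4.6, -3.8, 1, -1.562, -0.5], [-4.6, -3.8, 1, -1.562, -0.5], [-4.6, -3.8, 1, -1.562, -0.5], [-4.6, -3.8, 1, -1.562, -0.5]],
  ],
)

```text
clock: 16.83
ee_pos: [0.5111, -0.0304, 0.0996]
eef_rot: [-2.072, -2.359, 0.002]
force: [-0.0, -0.8, -2.1]
finger_gap: 0.0313
```

Request:
jog_arm(
  steps=[
    [[0, 0, 0, -0.062, -0.5], [0, 0, 0, -0.062, -0.5], [0, 0, 0, -0.062, -0.5], [0, 0, 0, -0.062, -0.5]],
  ],
)

```text
clock: 17.17
ee_pos: [0.5116, -0.0304, 0.1003]
eef_rot: [-2.135, -2.303, 0.001]
force: [0.3, -0.1, -1.2]
finger_gap: 0.0315
```

```bash
python3 -c "
from h import *
st();p,d=snap('scene','s9');crop(p,260,420,110,230,5,'s9c')"
```

```text
t 17.17 p [ 0.5116 -0.0304  0.1003] jawyaw 4.3 tilt 0.07 F [ 0.3 -0.1 -1.2] gap 0.0315
```

View pics/s9c.png

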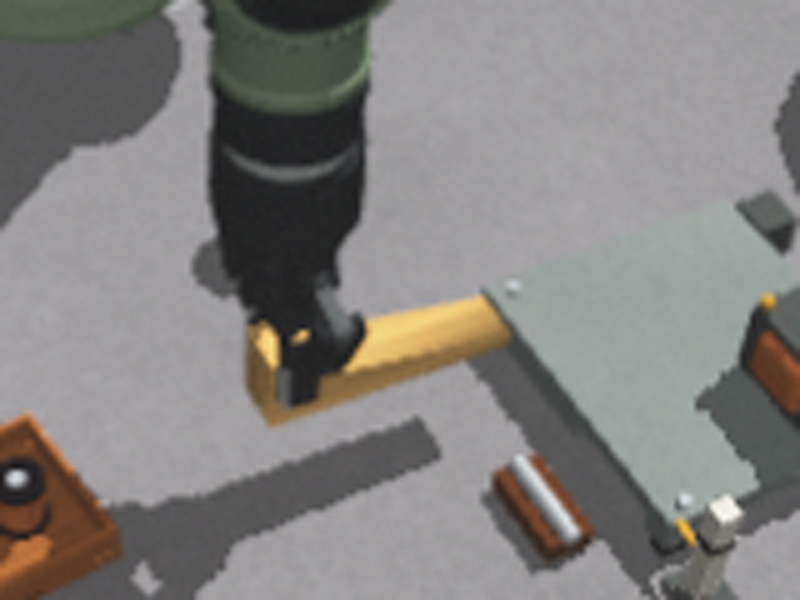

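Request:
jog_arm(
  steps=[
    [[0, 0, -3, 0, -0.5], [0, 0, -5, 0, -0.5], [0, 0, -5.8, 0, -0.5], [0, 0, -5.8, 0, -0.5], [0, 0, -5.8, 0, -0.5], [0, 0, -5.8, 0, 0.3], [0, 0, -5.8, 0, 0.3], [0, 0, -5.8, 0, 0.3], [0, 0, -5.8, 0, 0.3], [0, 0, -3, 0, 0.3], [0, 0, 1, 0, 0.3], [0, 0, 4, 0, 0.3]],
  ],
)

```text
clock: 18.22
ee_pos: [0.512, -0.0305, 0.1427]
eef_rot: [-2.137, -2.302, 0.0]
force: [0.4, -0.5, 0.1]
finger_gap: 0.0556
```

Request:
jog_arm(
  steps=[
    [[1.3, -41.2, -2, 1.405, 0.2], [1.3, -41.2, -2, 1.405, 0.2], [1.3, -41.2, -2, 1.405, 0.2], [1.3, -41.2, -2, 1.405, 0.2], [1.3, -41.2, -2, 1.405, 0.2], [1.3, -41.2, -2, 1.405, 0.2], [1.3, -41.2, -2, 1.405, 0.2], [1.3, -41.2, -2, 1.405, 0.2], [1.3, -41.2, -2, 1.405, 0.2], [1.3, -41.2, -2, 1.405, 0.2], [1.3, -41.2, -2, 1.405, 0.2], [1.3, -41.2, -2, 1.405, 0.2]],
  ],
)

```text
clock: 19.22
ee_pos: [0.5243, -0.447, 0.1203]
eef_rot: [0.143, 3.138, -0.002]
force: [0.3, 1.5, -0.5]
finger_gap: 0.0514
```

Request:
jog_arm(
  steps=[
    [[0, 0, 0, 0, 0.0], [0, 0, 0, 0, 0.0], [0, 0, 0, 0, 0.0]],
  ],
)

```text
clock: 19.47
ee_pos: [0.5251, -0.4418, 0.1209]
eef_rot: [-0.146, -3.138, -0.001]
force: [0.5, 0.0, 0.4]
finger_gap: 0.0425
```

```bash
python3 -c "
from h import *
st();p,d=snap('scene','s10');crop(p,120,320,150,330,4,'s10c')
p,d=snap('top','t10');crop(p,340,500,90,290,3,'t10c')"
```

```text
t 19.47 p [ 0.5251 -0.4418  0.1209] jawyaw 84.7 tilt 0.03 F [0.5 0.  0.4] gap 0.0425
```

View pics/s10c.png

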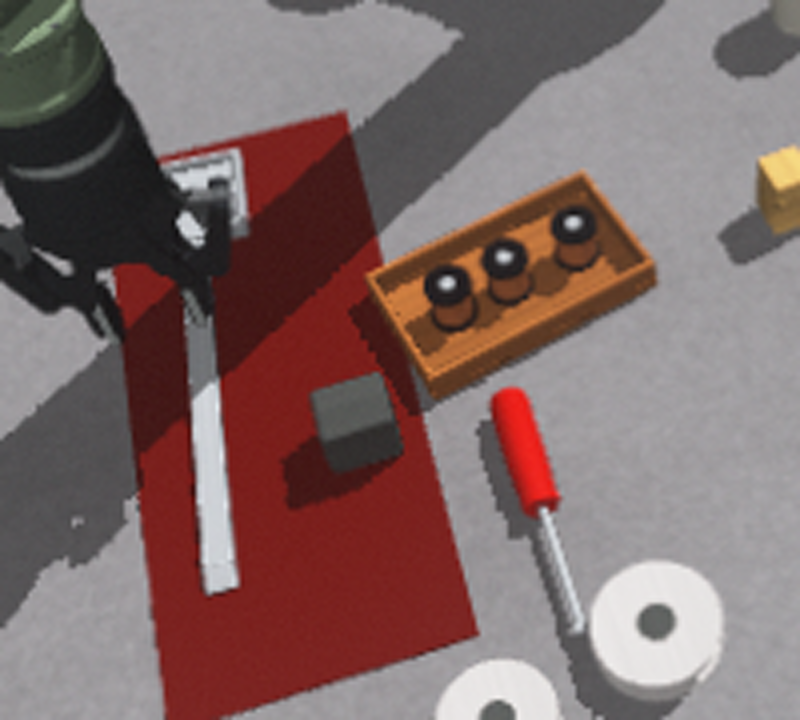

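View pics/t10.png

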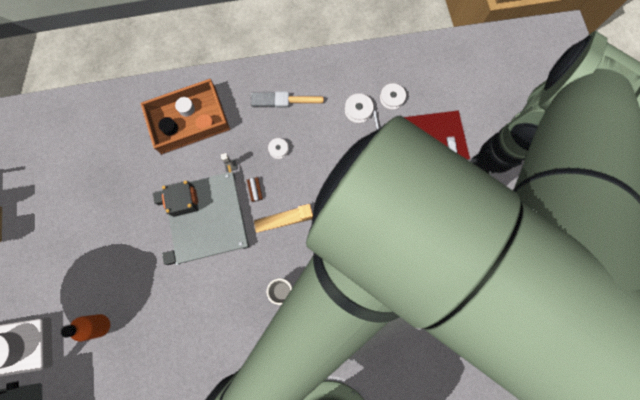

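```bash
python3 -c "
from h import *
q=onz('scene',[(175.2,296.5),(173,265),(170.2,232.5)],.009);print(q);d=q[0]-q[2];print(np.degrees(np.arctan2(d[1],d[0])))
w=onz('scene',[(312/4+120,390/4+150),(380/4+120,376/4+150),(402/4+120,440/4+150),(326/4+120,440/4+150)],.046);print(w)"
```

```text
[[ 0.65896419 -0.45228151  0.009     ]
 [ 0.57157705 -0.44322385  0.009     ]
 [ 0.46947985 -0.43445347  0.009     ]]
-5.374973172720233
[[ 0.56943245 -0.37087054  0.046     ]
 [ 0.57479235 -0.3292263   0.046     ]
 [ 0.62448706 -0.327136    0.046     ]
 [ 0.60770949 -0.37003202  0.046     ]]
```

Request:
jog_arm(
  steps=[
    [[0, 0.1, -4, 0, 0.0], [0, 0.1, -7, 0, 0.0], [0, 0.1, -9.1, 0, 0.0], [0, 0.1, -9.1, 0, 0.0], [0, 0.1, -9.1, 0, -0.9], [0, 0.1, -9.1, 0, -0.9], [0, 0.1, -9.1, 0, -0.9], [0, 0.1, -9.1, 0, -0.9], [0, 0.1, -9.1, 0, -0.9], [0, 0.1, -9.1, 0, -0.9]],
  ],
  squeeze=70,
)

```text
clock: 20.4
ee_pos: [0.5255, -0.4414, 0.0308]
eef_rot: [0.144, 3.137, -0.0]
force: [-0.9, 1.2, 4.8]
finger_gap: 0.0149
```

Request:
jog_arm(
  steps=[
    [[0, 0, 2, 0, -0.9], [0, 0, 5, 0, -0.9], [0, 0, 8.5, 0, -0.9], [0, 0, 8.5, 0, -0.9], [0, 0, 8.5, 0, -0.9]],
  ],
)

```text
clock: 20.82
ee_pos: [0.5264, -0.4432, 0.1176]
eef_rot: [0.144, 3.134, -0.006]
force: [-0.2, -0.3, -2.8]
finger_gap: 0.0149
```

```bash
python3 -c "
from h import *
st();p,d=snap('scene','s11');crop(p,100,300,150,330,4,'s11c')"
```

```text
t 20.82 p [ 0.5264 -0.4432  0.1176] jawyaw 84.7 tilt 0.32 F [-0.2 -0.3 -2.8] gap 0.0149
```

View pics/s11c.png

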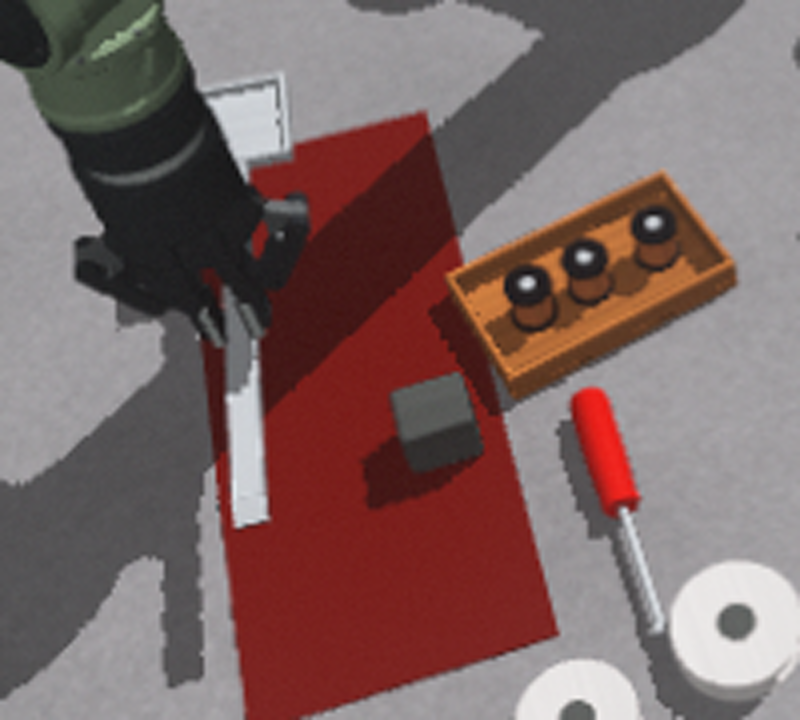

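```bash
cat >> h.py <<'E'
def barprof(d,n,x0,x1,y0,y1,zmin):
    c=cloud(n,d);m=np.zeros(d.shape,bool);m[y0:y1,x0:x1]=1
    m&=(c[...,2]>zmin)&(d>0)
    return c[m]
E
python3 - <<'E'
from h import *
p=cv2.imread('pics/s11.png');d=np.load('pics/s11.npy');c=cloud('scene',d)
for (u,v) in [(248,510),(245,480),(245,440),(243,400),(240,370)]:
    print(np.round(c[int(v/4)+150,int(u/4)+100],4))
for (u,v) in [(240,100),(265,140),(255,120)]: print("pan",np.round(c[int(v/4)+150,int(u/4)+100],4))
E
```

```text
[ 0.6514 -0.4563  0.0962]
[ 0.6352 -0.4552  0.0994]
[ 0.6088 -0.4517  0.0986]
[ 0.582  -0.4499  0.0997]
[ 0.558  -0.4473  0.0974]
pan [ 0.3286 -0.4197  0.0875]
pan [ 0.376  -0.4088  0.0915]
pan [ 0.353  -0.4142  0.0898]
```

Request:
jog_arm(
  steps=[
    [[14.1, 6.9, 0, -0.17, -0.9], [14.1, 6.9, 0, -0.17, -0.9], [14.1, 6.9, 0, -0.17, -0.9], [14.1, 6.9, 0, -0.17, -0.9], [14.1, 6.9, 0, -0.17, -0.9], [14.1, 6.9, -1.5, -0.17, -0.9], [14.1, 6.9, -2.5, -0.17, -0.9], [14.1, 6.9, -2.5, -0.17, -0.9], [14.1, 6.9, -2.5, -0.17, -0.9]],
  ],
)

```text
clock: 21.62
ee_pos: [0.6641, -0.3719, 0.0872]
eef_rot: [-0.411, -3.11, -0.004]
force: [-0.1, -0.0, -2.3]
finger_gap: 0.0148
```

```bash
python3 -c "
from h import *
st();p,d=snap('scene','s12');crop(p,100,300,170,350,4,'s12c')"
```

```text
t 21.62 p [ 0.6641 -0.3719  0.0872] jawyaw 75.0 tilt 0.3 F [-0.1 -0.  -2.3] gap 0.0148
```

View pics/s12c.png

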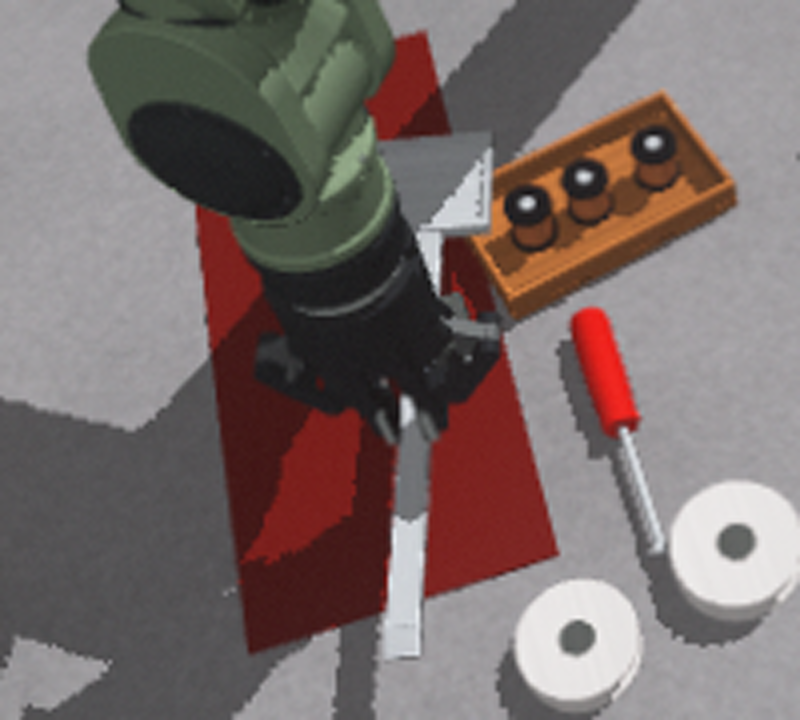

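Request:
jog_arm(
  steps=[
    [[0.2, 0, -0.8, 0, -0.9], [0.2, 0, -1.3, 0, -0.9], [0.2, 0, -1.6, 0, -0.9], [0.2, 0, -1.9, 0, -0.9], [0.2, 0, -2.2, 0, -0.9], [0.2, 0, -2.2, 0, -0.9]],
  ],
)

```text
clock: 22.17
ee_pos: [0.6684, -0.373, 0.0692]
eef_rot: [0.41, 3.114, -0.002]
force: [-0.7, 0.2, 7.4]
finger_gap: 0.0149
```

Run:
```python
from h import *
st();p,d=snap('scene','s13');crop(p,100,300,170,350,4,'s13c')
c=cloud('scene',d)
for (u,v) in [(404,630),(405,590),(407,550),(410,510),(412,480)]: print(np.round(c[int(v/4)+170,int(u/4)+100],4))
for (u,v) in [(480,200),(470,170),(450,190)]: print("pan",np.round(c[int(v/4)+170,int(u/4)+100],4))
```

```text
t 22.17 p [ 0.6684 -0.373   0.0692] jawyaw 75.0 tilt 0.09 F [-0.7  0.2  7.4] gap 0.0149
[ 0.7692 -0.4061  0.0421]
[ 0.7461 -0.4016  0.0403]
[ 0.7233 -0.3966  0.0409]
[ 0.7031 -0.3889  0.046 ]
[ 0.6871 -0.3831  0.0463]
pan [ 0.5175 -0.3005  0.0597]
pan [ 0.4905 -0.3018  0.0612]
pan [ 0.5004 -0.3176  0.0595]
```

View pics/s13c.png

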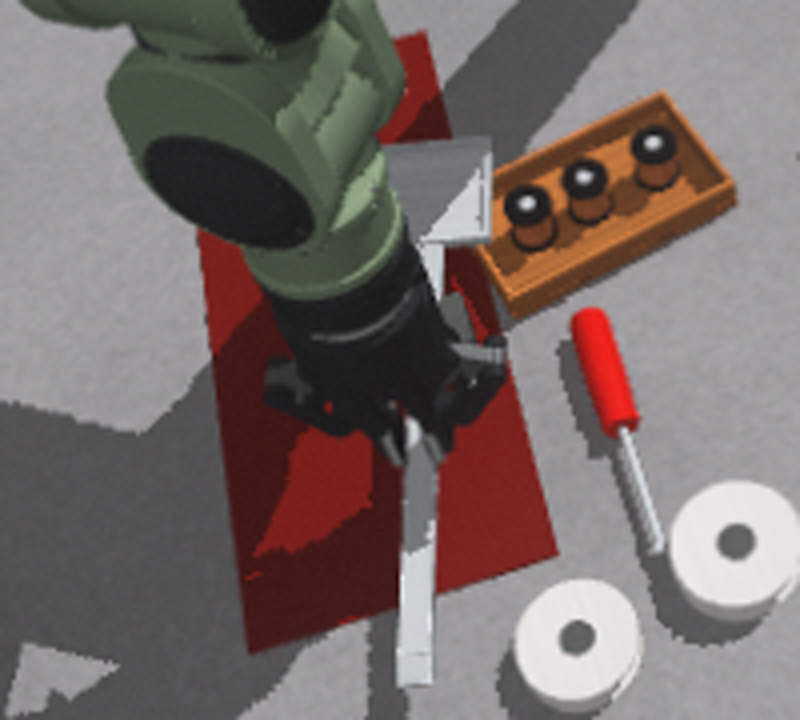

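Request:
jog_arm(
  steps=[
    [[0, 0, -0.3, 0, -0.9], [0, 0, -0.6, 0, -0.9], [0, 0, -0.8, 0, -0.9], [0, 0, -0.8, 0, -0.9]],
  ],
)

```text
clock: 22.55
ee_pos: [0.6693, -0.3736, 0.0618]
eef_rot: [0.41, 3.111, -0.003]
force: [0.9, -1.3, 6.4]
finger_gap: 0.015
```

Run:
```python
from h import *
st();p,d=snap('scene','s14');crop(p,100,300,170,350,4,'s14c')
c=cloud('scene',d)
m=np.zeros(d.shape,bool);m[290:345,190:215]=1
hsv=cv2.cvtColor(p,cv2.COLOR_BGR2HSV);m&=(hsv[...,1]<40)&(hsv[...,2]>60)
```

```text
t 22.55 p [ 0.6693 -0.3736  0.0618] jawyaw 75.0 tilt 0.23 F [ 0.9 -1.3  6.4] gap 0.015
```

View pics/s14c.png

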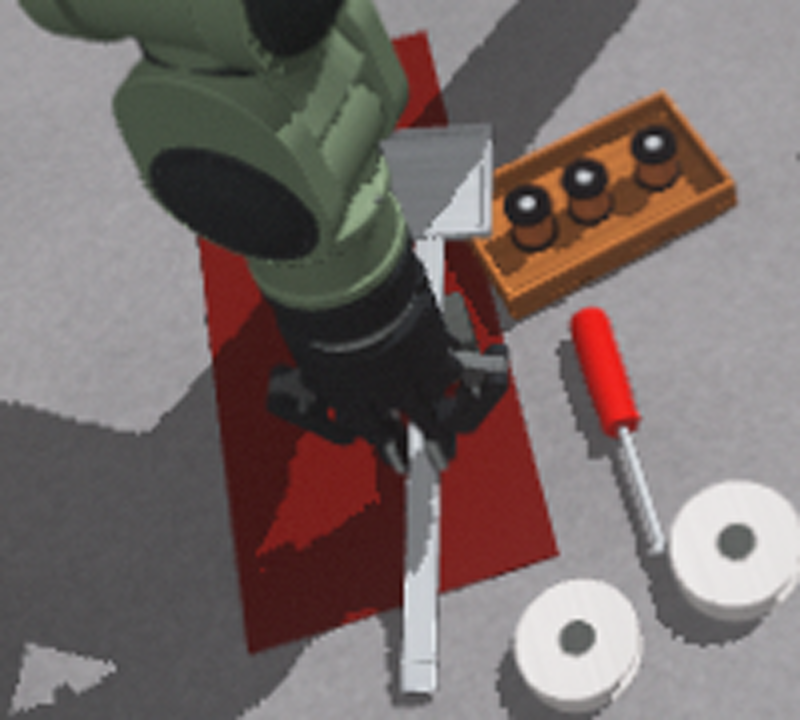

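```bash
cat >> h.py <<'E'
def zat(d,n,pts,r=1):
    c=cloud(n,d)
    for u,v in pts:
        u=int(round(u));v=int(round(v));print((u,v),np.round(np.median(c[v-r:v+r+1,u-r:u+r+1].reshape(-1,3),axis=0),4))
E
python3 - <<'E'
from h import *
d=np.load('pics/s14.npy')
f=lambda L:[(x/4+100,y/4+170) for x,y in L]
zat(d,'scene',f([(420,668),(420,630),(422,590),(425,550),(426,510),(430,260),(440,180),(470,180),(470,140),(420,200)]))
E
```

```text
(205, 337) [ 0.7824 -0.4062  0.0152]
(205, 328) [ 0.7656 -0.4009  0.0208]
(206, 318) [ 0.7452 -0.3933  0.0246]
(206, 308) [ 0.7232 -0.3881  0.0287]
(206, 298) [ 0.7042 -0.3818  0.0349]
(208, 235) [ 0.5559 -0.3389  0.065 ]
(210, 215) [ 0.503  -0.3207  0.0726]
(218, 215) [ 0.5106 -0.3016  0.0725]
(218, 205) [ 0.4823 -0.295   0.0786]
(205, 220) [ 0.5112 -0.336   0.0697]
```

Request:
jog_arm(
  steps=[
    [[0, 0, 1.5, 0, -0.9], [-1.85, 0.5, 1.5, 0, -0.9], [-1.85, 0.5, 1.5, 0, -0.9], [-1.85, 0.5, 0.7, 0, -0.9], [-1.85, 0.5, 0.3, 0, -0.9], [-1.85, 0.5, 0.1, 0, -0.9], [-1.85, 0.5, 0.1, 0, -0.9]],
  ],
)

```text
clock: 23.18
ee_pos: [0.6515, -0.3677, 0.0628]
eef_rot: [0.41, 3.111, -0.0]
force: [-1.4, 2.9, 11.7]
finger_gap: 0.0149
```

Run:
```python
from h import *
st();p,d=snap('scene','s15');crop(p,100,300,170,350,4,'s15c')
```

```text
t 23.18 p [ 0.6515 -0.3677  0.0628] jawyaw 75.0 tilt 0.2 F [-1.4  2.9 11.7] gap 0.0149
```

View pics/s15c.png

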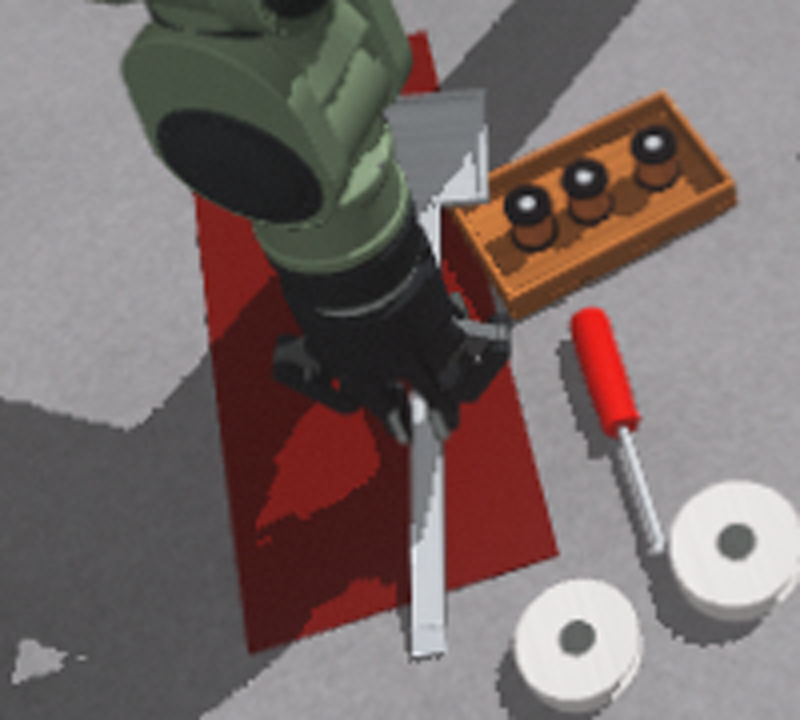

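Now lift clear, and measure the tilt in the air.

Request:
jog_arm(
  steps=[
    [[0, 0, 3, 0, -0.9], [0, 0, 6, 0, -0.9], [0, 0, 8, 0, -0.9], [0, 0, 8, 0, -0.9], [0, 0, 8, 0, -0.9]],
  ],
)

```text
clock: 23.65
ee_pos: [0.6508, -0.3681, 0.1413]
eef_rot: [0.409, 3.112, -0.002]
force: [0.4, -0.1, -3.1]
finger_gap: 0.0151
```

Run:
```python
from h import *
st();p,d=snap('scene','s16');crop(p,100,300,170,350,4,'s16c')
```

```text
t 23.65 p [ 0.6508 -0.3681  0.1413] jawyaw 75.0 tilt 0.15 F [ 0.4 -0.1 -3.1] gap 0.0151
```

View pics/s16c.png

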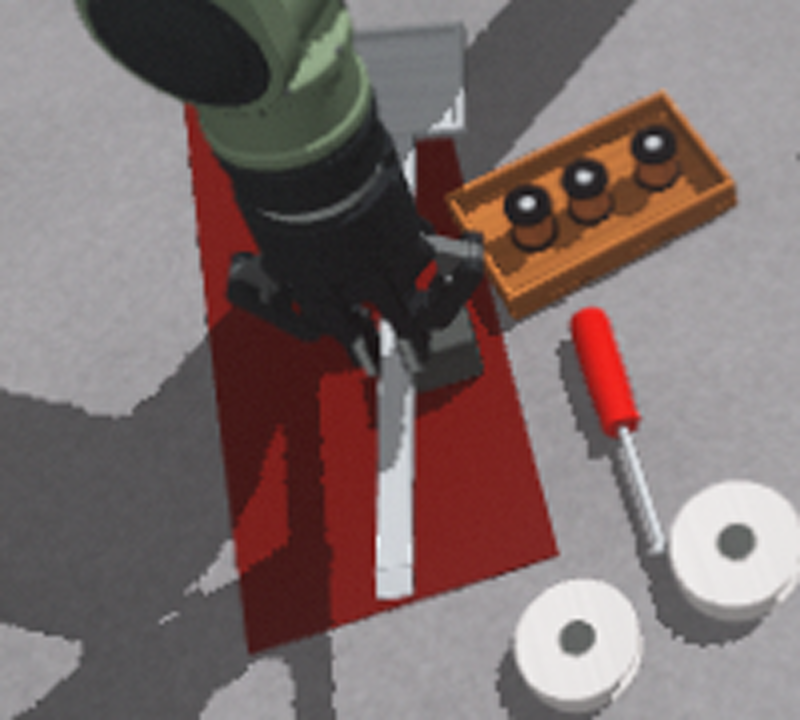

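Run:
```python
from h import *
d=np.load('pics/s16.npy')
f=lambda L:[(x/4+100,y/4+170) for x,y in L]
zat(d,'scene',f([(394,588),(394,565),(396,520),(396,480),(396,430),(410,165),(440,100),(420,60),(450,60)]))
q=f([(394,598),(394,571)]);print(onz('scene',q,.094))
```

```text
(198, 317) [ 0.77   -0.4007  0.095 ]
(198, 311) [ 0.7605 -0.3968  0.1009]
(199, 300) [ 0.738  -0.3897  0.1036]
(199, 290) [ 0.7189 -0.3846  0.1089]
(199, 278) [ 0.6929 -0.3784  0.1122]
(202, 211) [ 0.5384 -0.3336  0.1391]
(210, 195) [ 0.5017 -0.3061  0.1429]
(205, 185) [ 0.4688 -0.3107  0.1489]
(212, 185) [ 0.4751 -0.2946  0.1481]
[[ 0.77520748 -0.40091794  0.094     ]
 [ 0.76086521 -0.39791502  0.094     ]]
```

Request:
jog_arm(
  steps=[
    [[-0.77, 0.2, -3, 0, -0.9], [-0.77, 0.2, -6, 0, -0.9], [-0.77, 0.2, -7, 0, -0.9], [-0.77, 0.2, -7.6, 0, -0.9], [-0.77, 0.2, -8.1, 0, -0.9], [-0.77, 0.2, -8.1, 0, -0.9]],
  ],
  squeeze=50,
)

```text
clock: 24.2
ee_pos: [0.6455, -0.3655, 0.0646]
eef_rot: [0.408, 3.107, 0.0]
force: [0.7, 5.4, 21.1]
finger_gap: 0.0153
```

Request:
jog_arm(
  steps=[
    [[0, 0, 0, 0, -0.9], [0, 0, 0, 0, -0.9], [0, 0, 0, 0, -0.9], [0, 0, 0, 0, -0.9]],
  ],
  squeeze=120,
)

```text
clock: 24.53
ee_pos: [0.6456, -0.3655, 0.0648]
eef_rot: [0.407, 3.107, -0.0]
force: [2.4, 4.1, 21.6]
finger_gap: 0.0126
```

Request:
jog_arm(
  steps=[
    [[0, 0, 0.5, 0, -0.9], [0, 0, 1.5, 0, -0.9], [0, 0, 3, 0, -0.9], [0, 0, 5, 0, -0.9], [0, 0, 7, 0, -0.9], [0, 0, 8, 0, -0.9], [0, 0, 8, 0, -0.9], [0, 0, 8, 0, -0.9]],
  ],
)

```text
clock: 25.2
ee_pos: [0.6418, -0.3656, 0.1394]
eef_rot: [-0.41, -3.114, -0.0]
force: [-0.2, 0.7, -2.0]
finger_gap: 0.0125
```

Run:
```python
from h import *
st();p,d=snap('scene','s17');crop(p,100,300,170,350,4,'s17c')
```

```text
t 25.2 p [ 0.6418 -0.3656  0.1394] jawyaw 75.0 tilt 0.02 F [-0.2  0.7 -2. ] gap 0.0125
```

View pics/s17c.png

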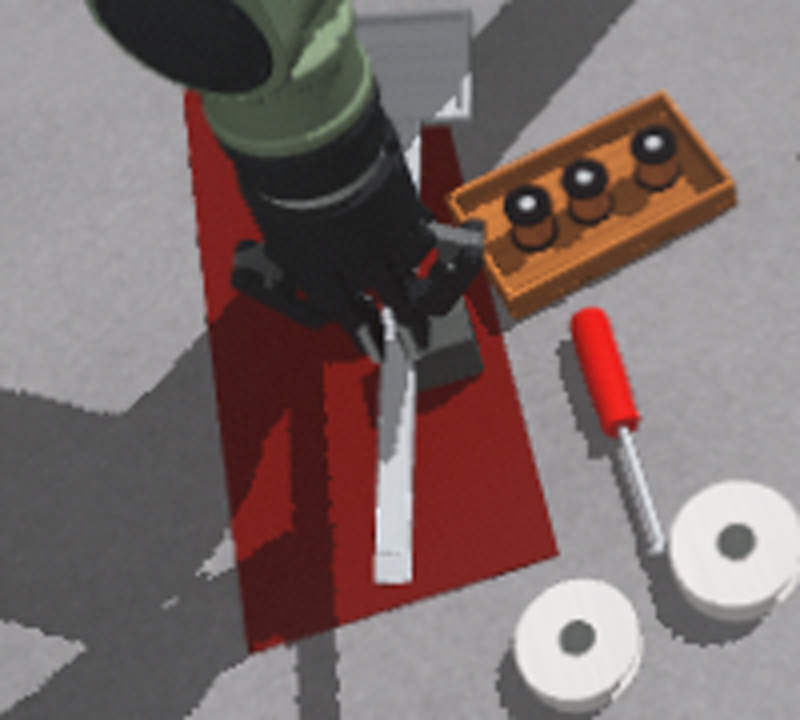

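Run:
```python
from h import *
d=np.load('pics/s17.npy')
f=lambda L:[(x/4+100,y/4+170) for x,y in L]
zat(d,'scene',f([(394,570),(394,545),(396,500),(396,460),(396,420),(412,150),(440,90),(420,50),(450,50)]))
```

```text
(198, 312) [ 0.7568 -0.3991  0.0909]
(198, 306) [ 0.7466 -0.3957  0.0951]
(199, 295) [ 0.7262 -0.3879  0.1008]
(199, 285) [ 0.7058 -0.3822  0.1055]
(199, 275) [ 0.6829 -0.3777  0.1087]
(203, 208) [ 0.5325 -0.3301  0.141 ]
(210, 192) [ 0.4937 -0.304   0.1458]
(205, 182) [ 0.4614 -0.3086  0.1507]
(212, 182) [ 0.4676 -0.2925  0.1507]
```

Request:
jog_arm(
  steps=[
    [[-0.77, 0.2, -3, 0, -0.9], [-0.77, 0.2, -6, 0, -0.9], [-0.77, 0.2, -7, 0, -0.9], [-0.77, 0.2, -7.5, 0, -0.9], [-0.77, 0.2, -7.8, 0, -0.9], [-0.77, 0.2, -7.8, 0, -0.9], [-0.77, 0.2, -7.8, 0, -0.9]],
  ],
  squeeze=45,
)

```text
clock: 25.83
ee_pos: [0.6375, -0.3636, 0.0666]
eef_rot: [0.408, 3.108, -0.0]
force: [0.9, 5.2, 20.6]
finger_gap: 0.0125
```

Request:
jog_arm(
  steps=[
    [[0, 0, 0, 0, -0.9], [0, 0, 0, 0, -0.9], [0, 0, 0, 0, -0.9], [0, 0, 0, 0, -0.9]],
  ],
  squeeze=120,
)

```text
clock: 26.17
ee_pos: [0.6374, -0.3635, 0.0666]
eef_rot: [0.408, 3.108, -0.0]
force: [2.0, 5.2, 20.2]
finger_gap: 0.0124
```

Request:
jog_arm(
  steps=[
    [[0, 0, 0.5, 0, -0.9], [0, 0, 1.5, 0, -0.9], [0, 0, 3, 0, -0.9], [0, 0, 5, 0, -0.9], [0, 0, 7, 0, -0.9], [0, 0, 8, 0, -0.9], [0, 0, 8, 0, -0.9], [0, 0, 8, 0, -0.9]],
  ],
)

```text
clock: 26.83
ee_pos: [0.6341, -0.3636, 0.1414]
eef_rot: [-0.41, -3.114, -0.0]
force: [-0.6, 0.2, -2.3]
finger_gap: 0.0124
```

Run:
```python
from h import *
st();p,d=snap('scene','s18');crop(p,100,300,170,350,4,'s18c')
f=lambda L:[(x/4+100,y/4+170) for x,y in L]
zat(d,'scene',f([(394,560),(394,545),(396,500),(396,460),(396,420),(412,150),(440,90),(420,50),(450,50)]))
```

```text
t 26.83 p [ 0.6341 -0.3636  0.1414] jawyaw 75.0 tilt 0.02 F [-0.6  0.2 -2.3] gap 0.0124
(198, 310) [ 0.7536 -0.3976  0.0907]
(198, 306) [ 0.7466 -0.3957  0.0957]
(199, 295) [ 0.7255 -0.388   0.1005]
(199, 285) [ 0.7047 -0.3829  0.1042]
(199, 275) [ 0.6851 -0.3773  0.1092]
(203, 208) [ 0.5313 -0.3295  0.1404]
(210, 192) [ 0.493  -0.304   0.1454]
(205, 182) [ 0.4616 -0.3087  0.1513]
(212, 182) [ 0.4674 -0.2925  0.1499]
```

View pics/s18c.png

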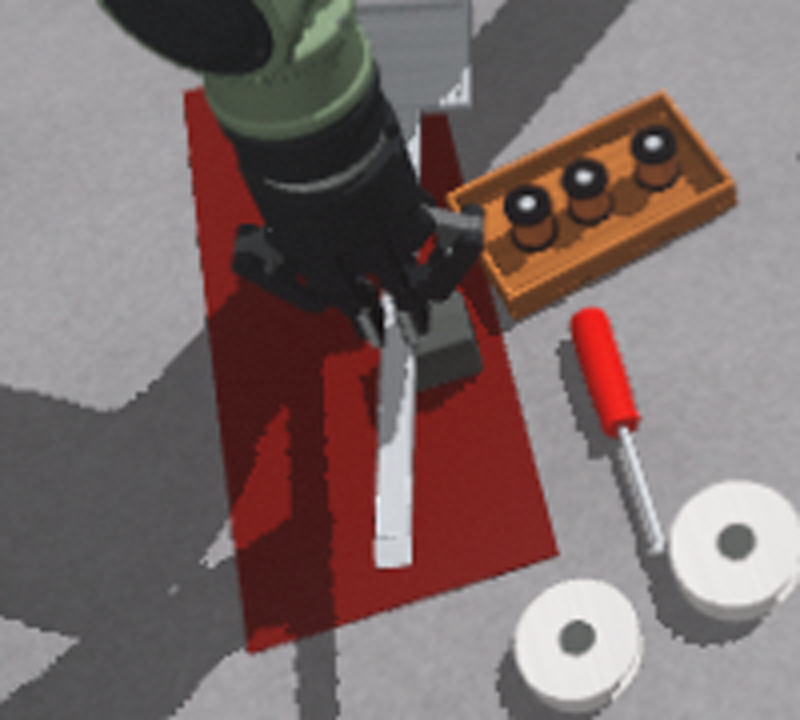

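Request:
jog_arm(
  steps=[
    [[0, 0, -3, 0, -0.9], [0, 0, -6, 0, -0.9], [0, 0, -7.2, 0, -0.9], [0, 0, -7.8, 0, -0.9], [0, 0, -8.2, 0, -0.9], [0, 0, -8.2, 0, -0.9], [0, 0, -8.2, 0, -0.9], [0, 0, -8.2, 0, -0.9]],
  ],
  squeeze=30,
)

```text
clock: 27.55
ee_pos: [0.6387, -0.3637, 0.0661]
eef_rot: [0.407, 3.105, -0.001]
force: [2.0, 5.8, 25.0]
finger_gap: 0.0125
```

Run:
```python
from h import *
st();p,d=snap('scene','s19');crop(p,100,300,170,350,4,'s19c')
```

```text
t 27.55 p [ 0.6387 -0.3637  0.0661] jawyaw 75.1 tilt 0.59 F [ 2.   5.8 25. ] gap 0.0125
```

View pics/s19c.png

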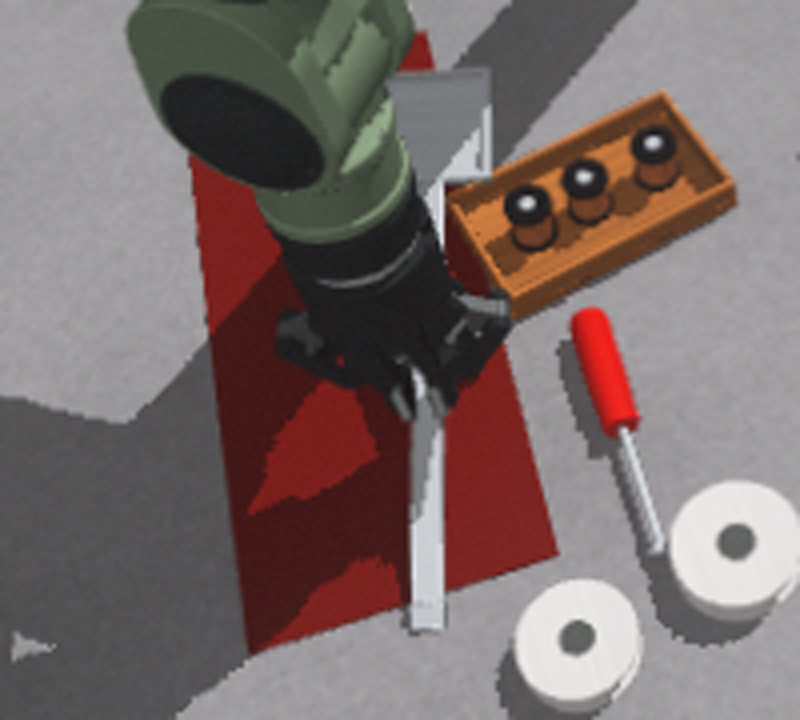

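Request:
jog_arm(
  steps=[
    [[0, 0, 0, 0, -0.8], [0, 0, 0, 0, -0.8]],
  ],
  squeeze=45,
)

```text
clock: 27.77
ee_pos: [0.6387, -0.3638, 0.0661]
eef_rot: [0.407, 3.105, -0.001]
force: [2.9, 6.5, 24.2]
finger_gap: 0.0126
```

Request:
jog_arm(
  steps=[
    [[0, 0, 0, 0, -0.68], [0, 0, 0, 0, -0.68]],
  ],
  squeeze=45,
)

```text
clock: 27.93
ee_pos: [0.6386, -0.3637, 0.0659]
eef_rot: [0.407, 3.105, -0.001]
force: [2.2, 5.6, 22.8]
finger_gap: 0.0141
```

Request:
jog_arm(
  steps=[
    [[0, 0, 0, 0, -0.65], [0, 0, 0, 0, -0.65]],
  ],
  squeeze=45,
)

```text
clock: 28.1
ee_pos: [0.6385, -0.3637, 0.0659]
eef_rot: [0.407, 3.105, -0.001]
force: [1.4, 5.9, 23.7]
finger_gap: 0.0153
```

Run:
```python
from h import *
d=np.load('pics/s19.npy')
f=lambda L:[(x/4+100,y/4+170) for x,y in L]
zat(d,'scene',f([(428,622),(428,600),(428,560),(428,520),(430,480),(434,220),(450,110),(430,100),(470,130),(490,180)]))
```

```text
(207, 326) [ 0.7547 -0.3974  0.0041]
(207, 320) [ 0.7438 -0.3941  0.0107]
(207, 310) [ 0.724  -0.3879  0.0181]
(207, 300) [ 0.7032 -0.3819  0.0241]
(208, 290) [ 0.6819 -0.3739  0.0314]
(208, 225) [ 0.539  -0.3294  0.0792]
(212, 198) [ 0.4678 -0.3037  0.0935]
(208, 195) [ 0.4581 -0.3111  0.0969]
(218, 202) [ 0.4836 -0.2922  0.0902]
(222, 215) [ 0.4736 -0.2915  0.0232]
```

Request:
jog_arm(
  steps=[
    [[0, 0, 0, 0, -0.63], [0, 0, 0, 0, -0.63], [0, 0, 0, 0, -0.9], [0, 0, 0, 0, -0.9], [0, 0, 0, 0, -0.9], [0, 0, 0, 0, -0.9]],
  ],
  squeeze=120,
)

```text
clock: 28.6
ee_pos: [0.6384, -0.3638, 0.066]
eef_rot: [0.407, 3.105, -0.001]
force: [2.3, 6.1, 24.1]
finger_gap: 0.0126
```

Request:
jog_arm(
  steps=[
    [[0, 0, 0.3, 0, -0.9], [0, 0, 0.6, 0, -0.9], [0, 0, 1, 0, -0.9], [0, 0, 1.8, 0, -0.9], [0, 0, 3, 0, -0.9], [0, 0, 5, 0, -0.9], [0, 0, 7, 0, -0.9], [0, 0, 8, 0, -0.9], [0, 0, 8, 0, -0.9], [0, 0, 8, 0, -0.9]],
  ],
)

```text
clock: 29.43
ee_pos: [0.6344, -0.3638, 0.1403]
eef_rot: [0.41, 3.114, -0.001]
force: [-0.8, 0.3, -2.9]
finger_gap: 0.0122
```

Run:
```python
from h import *
st();p,d=snap('scene','s20');crop(p,100,300,170,350,4,'s20c')
f=lambda L:[(x/4+100,y/4+170) for x,y in L]
zat(d,'scene',f([(394,560),(394,545),(396,500),(396,460),(396,420),(412,150),(440,90),(420,50),(450,50)]))
```

```text
t 29.43 p [ 0.6344 -0.3638  0.1403] jawyaw 75.0 tilt 0.05 F [-0.8  0.3 -2.9] gap 0.0122
(198, 310) [ 0.7516 -0.3984  0.0878]
(198, 306) [ 0.7442 -0.3962  0.0907]
(199, 295) [ 0.7236 -0.3884  0.0985]
(199, 285) [ 0.7043 -0.3828  0.1023]
(199, 275) [ 0.6821 -0.3778  0.1071]
(203, 208) [ 0.5317 -0.3316  0.143 ]
(210, 192) [ 0.4963 -0.304   0.1482]
(205, 182) [ 0.4655 -0.3086  0.1552]
(212, 182) [ 0.4718 -0.2926  0.1542]
```

View pics/s20c.png

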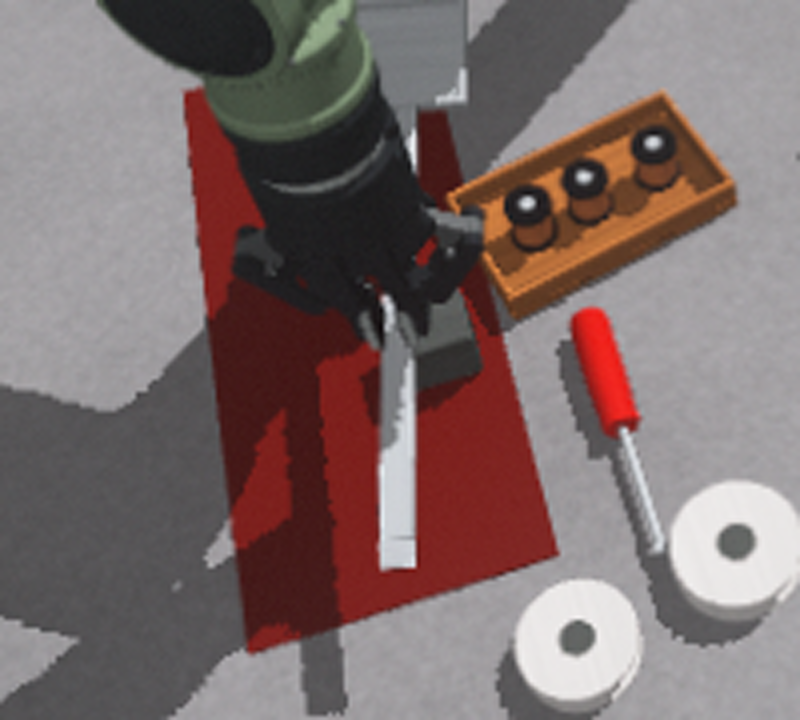

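Request:
jog_arm(
  steps=[
    [[-0.2, 2, 2, 0.12, -0.9], [-0.5, 4, 2, 0.24, -0.9], [-0.7, 6.5, 2, 0.36, -0.9], [-0.9, 9, 2, 0.48, -0.9], [-1.1, 11, 2, 0.6, -0.9], [-1.3, 13, 2, 0.72, -0.9], [-1.5, 15, 2, 0.84, -0.9], [-1.7, 17, 2, 0.96, -0.9], [-1.9, 19, 2, 1.08, -0.9], [-2.1, 21, 2, 1.2, -0.9], [-2.1, 21, 2, 1.2, -0.9], [-2.1, 21, 2, 1.2, -0.9]],
  ],
)

```text
clock: 30.48
ee_pos: [0.6123, -0.1522, 0.1585]
eef_rot: [1.42, -2.8, -0.003]
force: [0.5, -0.4, -2.5]
finger_gap: 0.0126
```

Run:
```python
from h import *
st();p,d=snap('scene','s21');crop(p,160,420,110,320,3,'s21c')
```

```text
t 30.48 p [ 0.6123 -0.1522  0.1585] jawyaw 143.8 tilt 0.16 F [ 0.5 -0.4 -2.5] gap 0.0126
```

View pics/s21c.png

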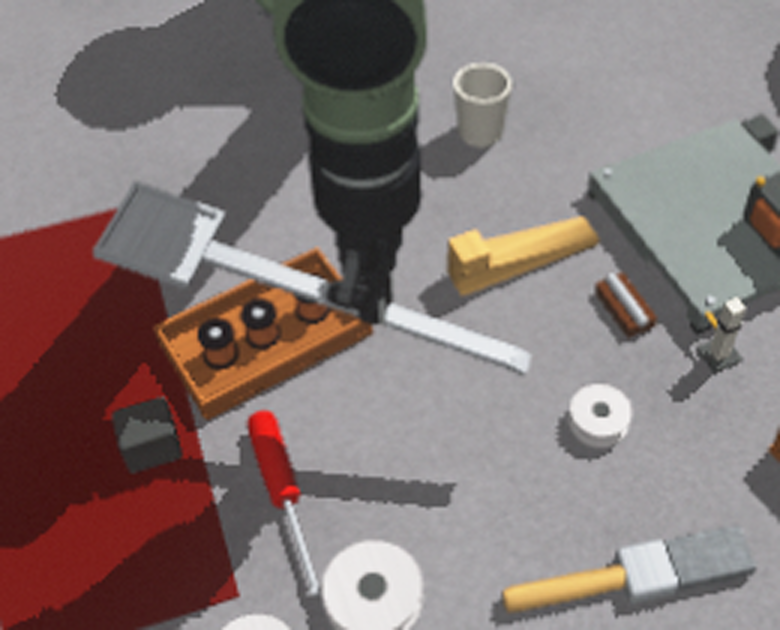

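Request:
jog_arm(
  steps=[
    [[-0.1, 1.5, 0, 0.12, -0.9], [-0.15, 3.5, 0, 0.24, -0.9], [-0.2, 5.5, 0, 0.36, -0.9], [-0.3, 7.5, 0, 0.48, -0.9], [-0.35, 9.5, 0, 0.6, -0.9], [-0.4, 11.6, 0, 0.705, -0.9], [-0.4, 11.6, 0, 0.705, -0.9], [-0.4, 11.6, 0, 0.705, -0.9], [-0.4, 11.6, -2, 0.705, -0.9], [-0.4, 11.6, -4, 0.705, -0.9], [-0.4, 11.6, -5.5, 0.705, -0.9], [-0.4, 11.6, -5.5, 0.705, -0.9]],
  ],
)

```text
clock: 31.53
ee_pos: [0.6069, -0.0388, 0.1013]
eef_rot: [2.294, -2.141, -0.007]
force: [-0.8, 0.5, -2.2]
finger_gap: 0.0125
```

Run:
```python
from h import *
st();p,d=snap('scene','s22');crop(p,260,420,130,250,5,'s22c');p,d=snap('top','t22');crop(p,200,400,120,280,4,'t22c')
```

```text
t 31.53 p [ 0.6069 -0.0388  0.1013] jawyaw -176.1 tilt 0.34 F [-0.8  0.5 -2.2] gap 0.0125
```

View pics/s22c.png

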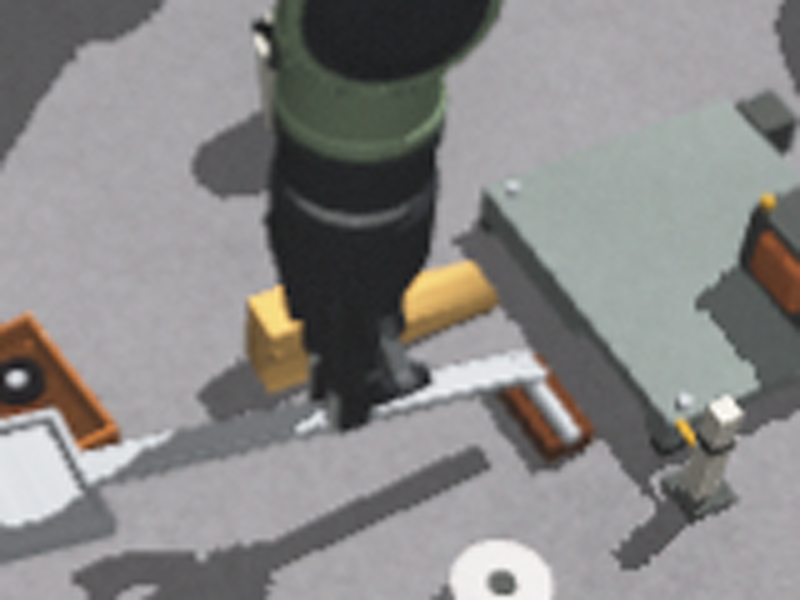

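View pics/t22c.png

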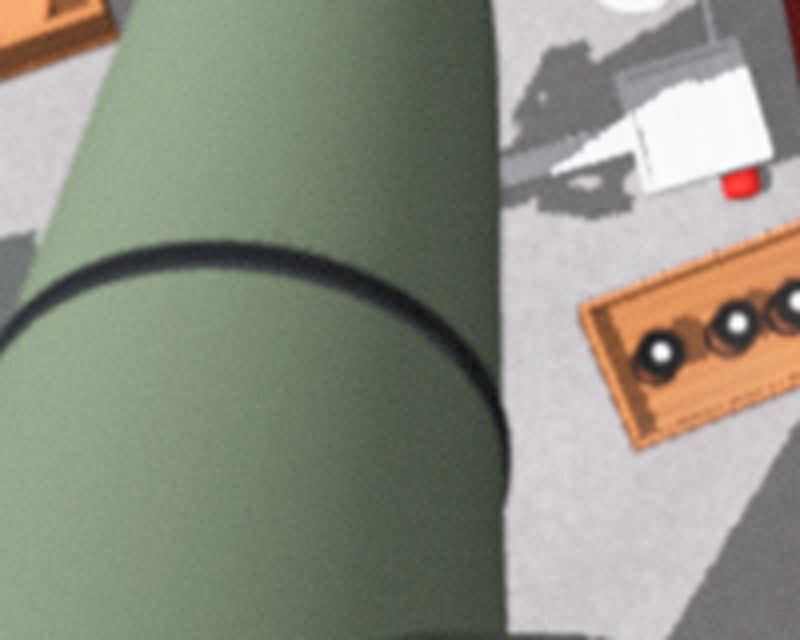

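Run:
```python
from h import *
d=np.load('pics/s22.npy')
f=lambda L:[(x/5+260,y/5+130) for x,y in L]
zat(d,'scene',f([(535,362),(515,366),(490,372),(460,384),(435,392),(130,455),(40,470),(5,470)]))
d=np.load('pics/t22.npy')
f=lambda L:[(x/4+200,y/4+120) for x,y in L]
zat(d,'top',f([(615,145),(590,155),(690,110),(690,150)]))
```

```text
(367, 202) [0.5777 0.099  0.017 ]
(363, 203) [0.6016 0.0675 0.0567]
(358, 204) [0.6012 0.0524 0.0592]
(352, 207) [0.6078 0.0323 0.0647]
(347, 208) [0.609  0.0158 0.0672]
(286, 221) [ 0.616  -0.1537  0.1061]
(268, 224) [ 0.6113 -0.1969  0.1123]
(261, 224) [ 0.6067 -0.2131  0.1143]
(354, 156) [ 0.6118 -0.1682  0.111 ]
(348, 159) [ 0.6093 -0.1534  0.1055]
(372, 148) [ 0.6232 -0.2136  0.1177]
(372, 158) [ 0.5979 -0.2085  0.1172]
```

Run:
```python
from h import *
c=cloud('scene',np.load('pics/s22.npy'))
for v in range(200,208):
    print(v,[tuple(np.round(c[v,u],3)) for u in range(360,371,1) if c[v,u,2]>.03][-2:])
```

```text
200 [(np.float64(0.59), np.float64(0.077), np.float64(0.053)), (np.float64(0.588), np.float64(0.081), np.float64(0.049))]
201 [(np.float64(0.593), np.float64(0.079), np.float64(0.051)), (np.float64(0.593), np.float64(0.082), np.float64(0.05))]
202 [(np.float64(0.597), np.float64(0.077), np.float64(0.053)), (np.float64(0.597), np.float64(0.08), np.float64(0.051))]
203 [(np.float64(0.601), np.float64(0.077), np.float64(0.053)), (np.float64(0.599), np.float64(0.082), np.float64(0.048))]
204 [(np.float64(0.603), np.float64(0.08), np.float64(0.049)), (np.float64(0.603), np.float64(0.083), np.float64(0.049))]
205 [(np.float64(0.605), np.float64(0.079), np.float64(0.048)), (np.float64(0.606), np.float64(0.082), np.float64(0.048))]
206 [(np.float64(0.605), np.float64(0.073), np.float64(0.047)), (np.float64(1.131), np.float64(-0.303), np.float64(0.843))]
207 [(np.float64(0.608), np.float64(0.056), np.float64(0.054))]
```

Request:
jog_arm(
  steps=[
    [[0, 0, -1.5, 0, -0.9], [0, 0, -2.1, 0, -0.9], [0, 0, -2.1, 0, -0.9], [-0.1, 1.5, -2.4, 0, -0.9], [-0.2, 3, -2.75, 0, -0.9], [-0.3, 4.5, -3.1, 0, -0.9], [-0.35, 5.2, -3.25, 0, -0.9], [-0.35, 5.2, -3.25, 0, -0.9], [-0.35, 5.2, -3.25, 0, -0.9]],
  ],
)

```text
clock: 32.38
ee_pos: [0.6062, 0.014, 0.0731]
eef_rot: [2.299, -2.136, 0.007]
force: [0.2, -5.4, -1.1]
finger_gap: 0.0126
```

Run:
```python
from h import *
st();p,d=snap('scene','s23');crop(p,300,420,140,230,6.5,'s23c')
```

```text
t 32.38 p [0.6062 0.014  0.0731] jawyaw -175.8 tilt 0.3 F [ 0.2 -5.4 -1.1] gap 0.0126
```

View pics/s23c.png

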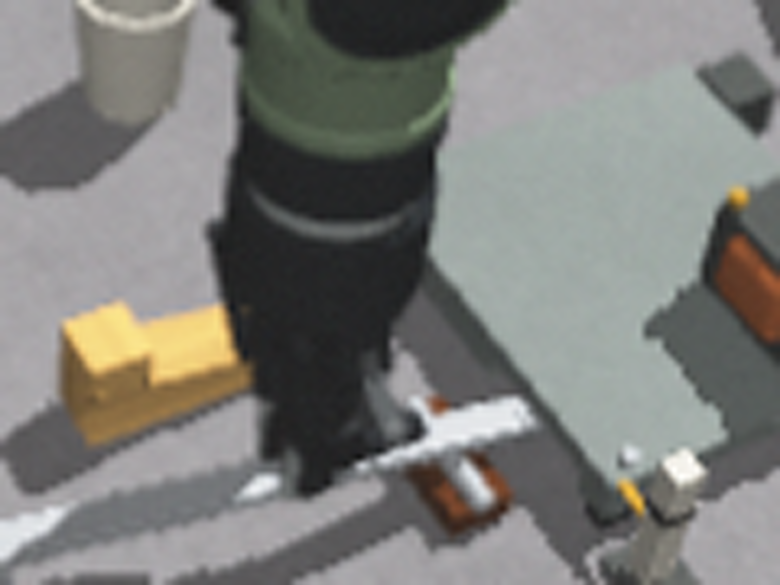

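Request:
jog_arm(
  steps=[
    [[0, -1.2, 0, 0, -0.9], [-0.1, -1.2, -0.4, 0, -0.9], [-0.1, -1.2, -0.4, 0, -0.9], [-0.1, -1.2, -0.4, 0, -0.9]],
  ],
)

```text
clock: 32.77
ee_pos: [0.6045, 0.0028, 0.0682]
eef_rot: [-2.3, 2.14, 0.001]
force: [-0.3, -0.2, -1.3]
finger_gap: 0.0125
```

Run:
```python
from h import *
st();p,d=snap('scene','s24');crop(p,300,420,140,230,6.5,'s24c')
f=lambda L:[(x/6.5+300,y/6.5+140) for x,y in L]
c=cloud('scene',d)
for v in range(200,210):
    print(v,[tuple(np.round(c[v,u],4).tolist()) for u in (360,364,368,372,376,378,380,382)  if .025<c[v,u,2]<.06 and abs(c[v,u,0]-.6)<.012])
```

```text
t 32.77 p [0.6045 0.0028 0.0682] jawyaw -175.9 tilt 0.05 F [-0.3 -0.2 -1.3] gap 0.0125
200 [(0.5925, 0.1356, 0.0293)]
201 [(0.5938, 0.1353, 0.0265)]
202 []
203 []
204 [(0.5885, 0.0939, 0.0261)]
205 [(0.5912, 0.0792, 0.0316), (0.5925, 0.0916, 0.0274), (0.5977, 0.1012, 0.029)]
206 [(0.5908, 0.067, 0.0324), (0.5933, 0.0784, 0.03), (0.5961, 0.0896, 0.0281), (0.6009, 0.0994, 0.0291), (0.6052, 0.1096, 0.0294)]
207 [(0.5952, 0.0645, 0.0343), (0.5971, 0.0763, 0.031), (0.6009, 0.0867, 0.0307), (0.6029, 0.0986, 0.0274)]
208 [(0.6007, 0.0743, 0.0318), (0.6037, 0.0854, 0.0301)]
209 [(0.6013, 0.0615, 0.0342), (0.6045, 0.0723, 0.0329)]
```

View pics/s24c.png

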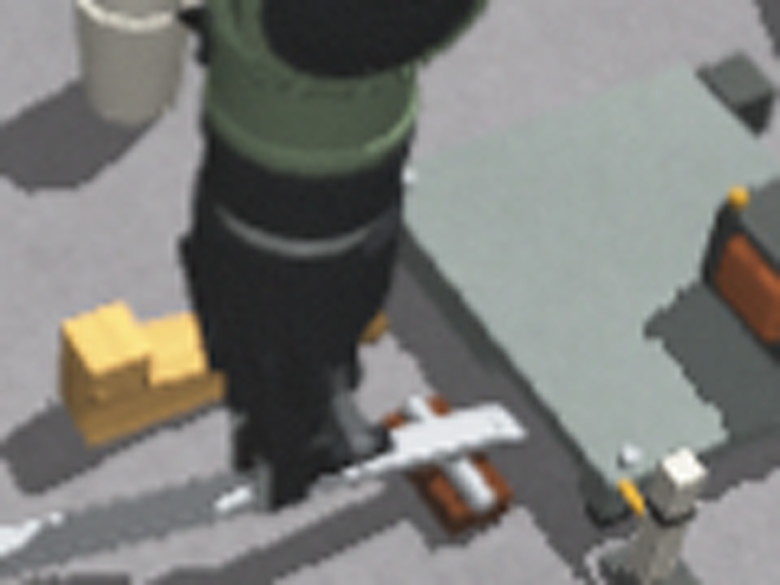

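Run:
```python
from h import *
p,d=snap('top','t24');crop(p,240,400,120,240,5,'t24c')
c=cloud('top',d)
hsv=cv2.cvtColor(p,cv2.COLOR_BGR2HSV)
m=(c[...,2]>.04)&(c[...,2]<.15)&(hsv[...,1]<40)&(c[...,1]<-.06)&(c[...,1]>-.3)&(c[...,0]>.5)&(c[...,0]<.68)
q=c[m];
for a in np.arange(-.22,-.05,.02):
    s=q[(q[:,1]>a)&(q[:,1]<a+.02)]
    if len(s):print(round(a+.01,3),len(s),np.round(np.median(s,axis=0),4))
ds=np.load('pics/s24.npy');c=cloud('scene',ds);ps=cv2.imread('pics/s24.png');hsv=cv2.cvtColor(ps,cv2.COLOR_BGR2HSV)
m=(c[...,2]>.022)&(c[...,2]<.15)&(hsv[...,1]<40)&(hsv[...,2]>100)&(c[...,1]<.128)&(c[...,1]>-.3)&(abs(c[...,0]-.603)<.012)
q=c[m]
for a in np.arange(-.24,.13,.02):
    s=q[(q[:,1]>a)&(q[:,1]<a+.02)]
    if len(s):print('s',round(a+.01,3),len(s),np.round(np.median(s,axis=0),4))
```

```text
-0.21 139 [ 0.6145 -0.205   0.0879]
-0.19 261 [ 0.6188 -0.1898  0.0836]
-0.17 258 [ 0.6167 -0.1701  0.0792]
-0.15 249 [ 0.6173 -0.1503  0.0755]
-0.13 107 [ 0.6169 -0.1347  0.0754]
-0.11 58 [ 0.6126 -0.1101  0.0703]
-0.09 63 [ 0.6107 -0.0899  0.0663]
-0.07 61 [ 0.6099 -0.0701  0.0625]
s -0.21 41 [ 0.6038 -0.2075  0.0862]
s -0.19 62 [ 0.6022 -0.1896  0.0814]
s -0.17 57 [ 0.602  -0.1702  0.0774]
s -0.15 64 [ 0.6035 -0.1493  0.0744]
s -0.13 29 [ 0.6077 -0.1314  0.0747]
s -0.11 30 [ 0.6089 -0.1101  0.0701]
s -0.09 32 [ 0.6071 -0.0904  0.0653]
s -0.07 35 [ 0.6075 -0.0703  0.0622]
s -0.05 41 [ 0.6071 -0.0496  0.0577]
s -0.03 46 [ 0.6077 -0.0295  0.0527]
s -0.01 39 [ 0.6037 -0.0128  0.0511]
s 0.03 13 [0.6088 0.0312 0.0383]
s 0.05 19 [0.6072 0.0493 0.0357]
s 0.07 34 [0.6023 0.0712 0.0325]
s 0.09 34 [0.6009 0.0906 0.0285]
s 0.11 20 [0.5993 0.1076 0.0262]
s 0.13 1 [0.6037 0.1211 0.0223]
```

View pics/t24c.png

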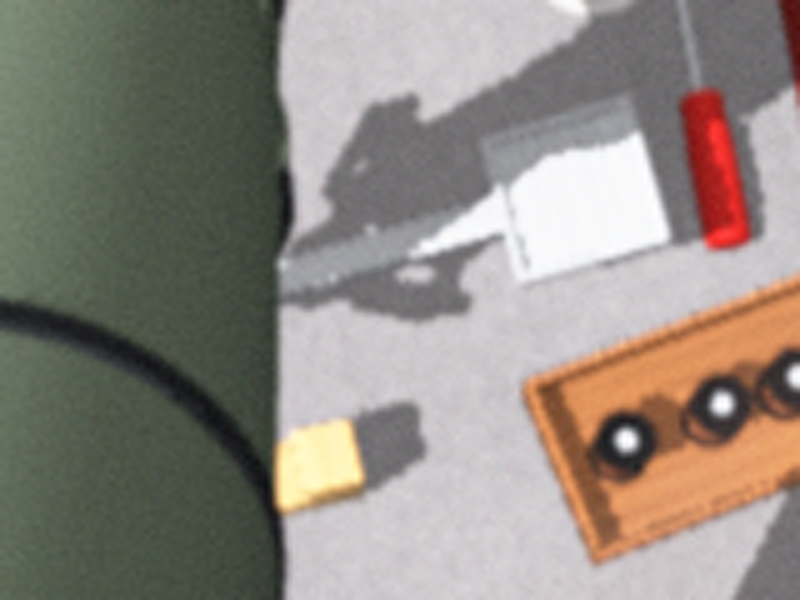

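Request:
jog_arm(
  steps=[
    [[-0.05, 0.7, -0.14, 0, -0.9], [-0.1, 1.4, -0.28, 0, -0.9], [-0.15, 2.1, -0.43, 0, -0.9], [-0.15, 2.1, -0.43, 0, -0.9], [-0.15, 2.1, -0.43, 0, -0.9]],
  ],
)

```text
clock: 33.28
ee_pos: [0.6031, 0.0252, 0.0641]
eef_rot: [-2.301, 2.137, 0.003]
force: [-0.3, 3.9, -1.2]
finger_gap: 0.0123
```

```bash
cat > prof.py <<'E'
from h import *
def prof(tag,x0=.606,lo=-.24,hi=.16):
    st();p,d=snap('scene',tag);crop(p,300,420,140,230,6.5,tag+'c')
    c=cloud('scene',d);hsv=cv2.cvtColor(p,cv2.COLOR_BGR2HSV)
    m=(c[...,2]>.018)&(c[...,2]<.15)&(hsv[...,1]<40)&(hsv[...,2]>100)&(c[...,1]<hi)&(c[...,1]>-.12)&(abs(c[...,0]-x0)<.014)
    q=c[m];out=[]
    for a in np.arange(-.12,hi,.02):
        s=q[(q[:,1]>a)&(q[:,1]<a+.02)]
        if len(s)>10:out.append(np.median(s,axis=0))
    print(np.round(out,4).tolist());o=np.array([k for k in out if k[1]<.11]);f=np.polyfit(o[:,1],o[:,2],1);print("slope deg",np.degrees(np.arctan(f[0])),"z@.0915",np.polyval(f,.0915),"yaw",90+np.degrees(np.arctan(-np.polyfit(o[:,1],o[:,0],1)[0])))
    zat(d,'scene',[(380+0,204)])
    return p,d
E
python3 -c "
from prof import *
prof('s25')"
```

```text
t 33.28 p [0.6031 0.0252 0.0641] jawyaw -175.8 tilt 0.13 F [-0.3  3.9 -1.2] gap 0.0123
[[0.6102, -0.1114, 0.072], [0.6127, -0.0895, 0.0676], [0.6112, -0.0699, 0.0631], [0.6091, -0.0496, 0.0588], [0.6074, -0.0286, 0.0537], [0.6062, -0.0095, 0.0498], [0.6065, 0.0094, 0.0458], [0.6063, 0.0705, 0.0302], [0.6049, 0.0914, 0.026], [0.6004, 0.1087, 0.0245], [0.6001, 0.131, 0.0227], [0.6057, 0.1501, 0.0307]]
slope deg -12.630256067835832 z@.0915 0.02688635701142992 yaw 92.34970898390489
(380, 204) [0.5973 0.1285 0.0217]
```

View pics/s25c.png

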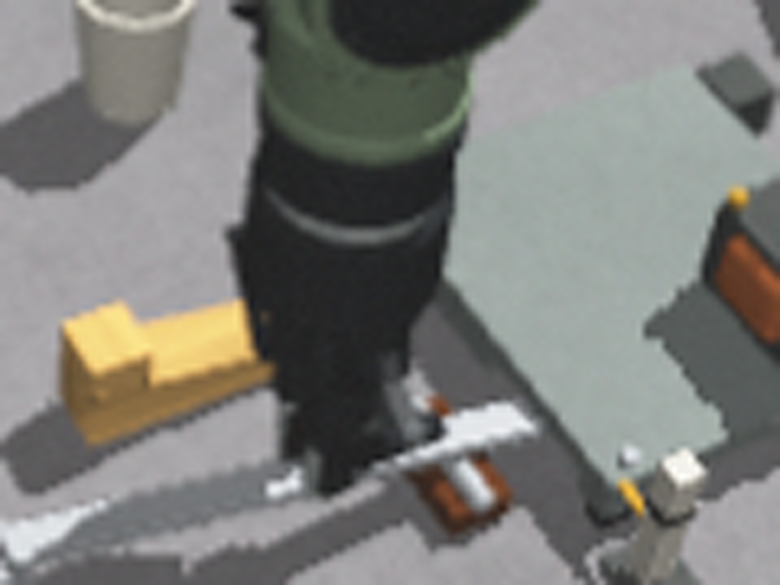

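Run:
```python
from h import *
a=np.radians(4.2);Rm=np.array([[np.cos(a),-np.sin(a)],[np.sin(a),np.cos(a)]]);o=np.array([.5437,.2228])
def B(x,y,z): return np.r_[o+Rm@np.array([x,y])/1000,z/1000]
for P in [(36,-90,30),(36,-90,18),(54,-90,30),(54,-90,18),(45,-75,12),(45,-90,14),(-100,-90,30),(100,-90,30)]:
    u=proj('scene',B(*P))[0];print(P,np.round(B(*P),4),np.round(u,1),np.round((u-[300,140])*6.5))
p=cv2.imread('pics/s25.png');crop(p,355,400,190,220,17,'s25z')
```

```text
(36, -90, 30) [0.5862 0.1357 0.03  ] [381.  198.2] [526. 378.]
(36, -90, 18) [0.5862 0.1357 0.018 ] [380.4 200.9] [522. 396.]
(54, -90, 30) [0.6041 0.137  0.03  ] [384.5 202.7] [549. 408.]
(54, -90, 18) [0.6041 0.137  0.018 ] [383.8 205.4] [545. 425.]
(45, -75, 12) [0.5941 0.1513 0.012 ] [386.2 202.7] [560. 407.]
(45, -90, 14) [0.5952 0.1363 0.014 ] [381.9 204. ] [532. 416.]
(-100, -90, 30) [0.4506 0.1257 0.03  ] [356.3 166.8] [366. 174.]
(100, -90, 30) [0.65   0.1404 0.03  ] [393.8 214.6] [610. 485.]
```

View pics/s25z.png

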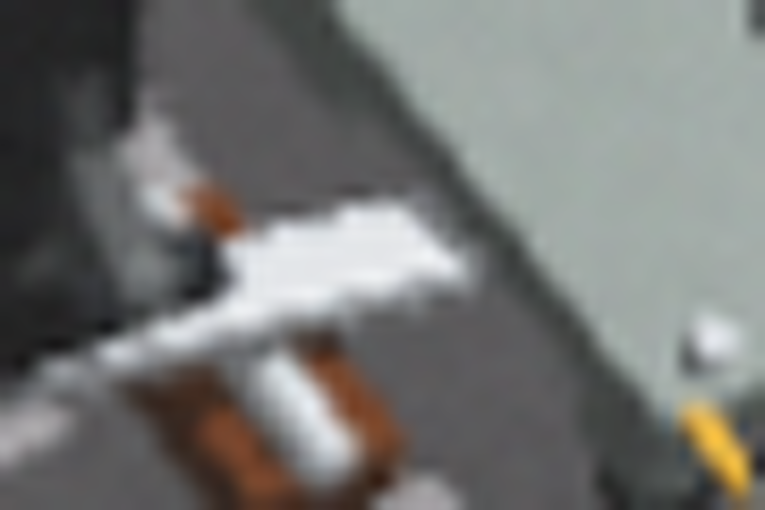

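Request:
jog_arm(
  steps=[
    [[-0.03, 0.25, -0.05, 0, -0.9], [-0.05, 0.45, -0.1, 0, -0.9], [-0.05, 0.45, -0.1, 0, -0.9], [-0.05, 0.45, -0.1, 0, -0.9]],
  ],
)

```text
clock: 33.67
ee_pos: [0.6034, 0.0257, 0.0638]
eef_rot: [2.297, -2.139, 0.007]
force: [-1.3, -4.9, 3.3]
finger_gap: 0.0124
```

```bash
python3 -c "
from prof import *
prof('s26')"
```

```text
t 33.67 p [0.6034 0.0257 0.0638] jawyaw -175.9 tilt 0.29 F [-1.3 -4.9  3.3] gap 0.0124
[[0.6109, -0.1113, 0.0715], [0.6121, -0.0892, 0.0666], [0.6115, -0.0697, 0.0621], [0.6091, -0.0498, 0.0582], [0.6091, -0.03, 0.0539], [0.606, -0.0097, 0.0494], [0.6067, 0.0095, 0.0459], [0.6067, 0.0686, 0.0322], [0.6059, 0.0911, 0.025], [0.6001, 0.1089, 0.0246], [0.6015, 0.1319, 0.0233], [0.6039, 0.1501, 0.0301]]
slope deg -12.400950788050764 z@.0915 0.027029741186756672 yaw 92.349734232842
(380, 204) [0.5982 0.1273 0.0218]
```

View pics/s26c.png

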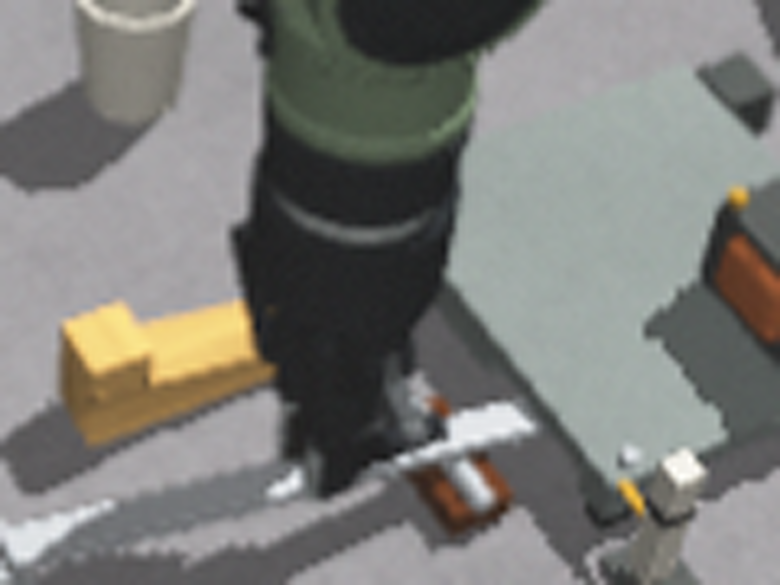

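Request:
jog_arm(
  steps=[
    [[0, 0, 0.4, 0, -0.9], [0, 0, 0.6, 0, -0.9], [0, 0.2, 0.6, 0, -0.9], [-0.03, 0.4, 0.5, 0, -0.9], [-0.05, 0.6, 0.4, 0, -0.9], [-0.05, 0.6, 0.4, 0, -0.9]],
  ],
)

```text
clock: 34.22
ee_pos: [0.6017, 0.0347, 0.0665]
eef_rot: [2.301, -2.139, -0.002]
force: [-0.5, -0.6, -3.4]
finger_gap: 0.0125
```

```bash
python3 -c "
from prof import *
prof('s27')"
```

```text
t 34.22 p [0.6017 0.0347 0.0665] jawyaw -175.8 tilt 0.07 F [-0.5 -0.6 -3.4] gap 0.0125
[[0.6067, -0.1097, 0.0804], [0.6112, -0.0902, 0.0775], [0.6099, -0.0692, 0.0716], [0.6086, -0.0496, 0.0664], [0.6068, -0.0297, 0.0613], [0.6056, -0.0102, 0.0561], [0.6032, 0.0097, 0.051], [0.6079, 0.0223, 0.0477], [0.6065, 0.0706, 0.0362], [0.6043, 0.0906, 0.0264], [0.5998, 0.1083, 0.0249], [0.6007, 0.1324, 0.0222], [0.6066, 0.1505, 0.0302]]
slope deg -14.774652959911732 z@.0915 0.029007486887788935 yaw 91.83190823217481
(380, 204) [0.5971 0.1282 0.0202]
```

View pics/s27c.png

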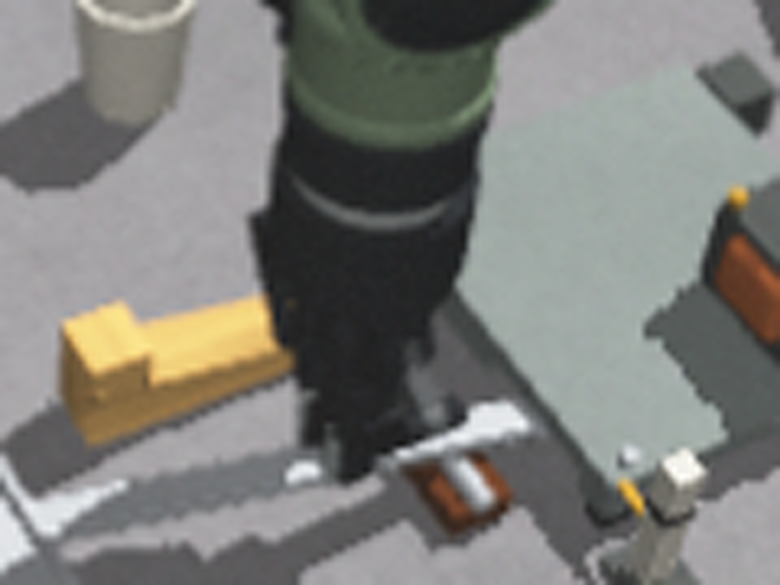

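Request:
jog_arm(
  steps=[
    [[0.03, -0.4, 0, 0, -0.9], [0.03, -0.4, -0.15, 0, -0.9], [0.03, -0.4, -0.25, 0, -0.9], [0.03, -0.4, -0.25, 0, -0.7], [0.03, -0.4, -0.25, 0, -0.6], [0.03, -0.4, -0.25, 0, -0.5], [0.03, -0.4, -0.25, 0, -0.3], [0.03, -0.4, -0.25, 0, -0.3], [0.03, -0.4, 1, 0, -0.3], [0.03, -0.4, 4, 0, -0.3], [0.03, -0.4, 8, 0, -0.3], [0.03, -0.4, 10, 0, -0.3]],
  ],
)

```text
clock: 35.27
ee_pos: [0.6041, 0.0299, 0.1713]
eef_rot: [-2.298, 2.137, -0.005]
force: [1.0, -0.6, -0.2]
finger_gap: 0.0299
```

```bash
python3 -c "
from prof import *
p,d=prof('s28');crop(p,220,420,130,250,4,'s28b')"
```

```text
t 35.27 p [0.6041 0.0299 0.1713] jawyaw -175.8 tilt 0.25 F [ 1.  -0.6 -0.2] gap 0.0299
[[0.6085, -0.1125, 0.0715], [0.6122, -0.0902, 0.0676], [0.6108, -0.0702, 0.0637], [0.6088, -0.0497, 0.0594], [0.608, -0.0303, 0.0547], [0.6062, -0.0098, 0.0495], [0.6051, 0.0106, 0.0458], [0.604, 0.0303, 0.0414], [0.6019, 0.0494, 0.0371], [0.602, 0.0696, 0.0327], [0.6041, 0.0895, 0.0268], [0.5998, 0.1102, 0.0229], [0.6004, 0.1336, 0.0221], [0.6068, 0.1507, 0.0304]]
slope deg -12.44541571129852 z@.0915 0.02755785078458672 yaw 92.63320662373175
(380, 204) [0.5962 0.1287 0.0203]
```

View pics/s28b.png

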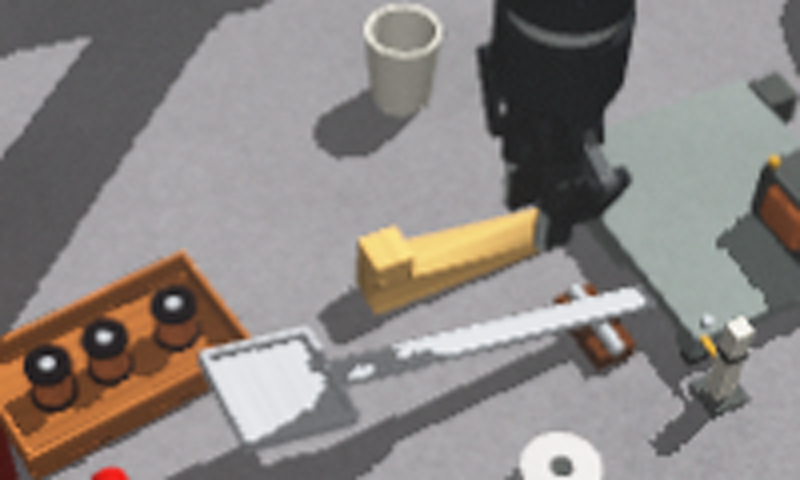

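Run:
```python
from meas import *
p=cv2.imread('pics/s28.png');d=np.load('pics/s28.npy');c=cloud('scene',d)
x,y,z=[c[...,i] for i in range(3)]
hsv=cv2.cvtColor(p,cv2.COLOR_BGR2HSV);V=hsv[...,2];S=hsv[...,1]
w=(x>.54)&(x<.68)&(y>-.42)&(y<-.28)&(z>.041)&(S<90)
m=big(w);print(m.sum(),rect('scene',m,.046), z[m].mean())
q=c[(x>.57)&(x<.67)&(y>-.2)&(y<-.11)&(z>.06)&(S<40)];print("pan",np.round(q.mean(0),4),np.round(q.min(0),3),np.round(q.max(0),3))
crop(p,150,270,210,300,6,'s28w')
p,d=snap('top','t28');
```

```text
262 (array([ 587.2, -351.8]), array([45.6, 40.6]), 88.6, [[566.2999877929688, -374.1000061035156], [606.9000244140625, -375.1000061035156], [608.0, -329.5], [567.5, -328.5]]) 0.045314321528599405
pan [ 0.6141 -0.148   0.0784] [ 0.573 -0.186  0.065] [ 0.654 -0.11   0.094]
```

View pics/s28w.png

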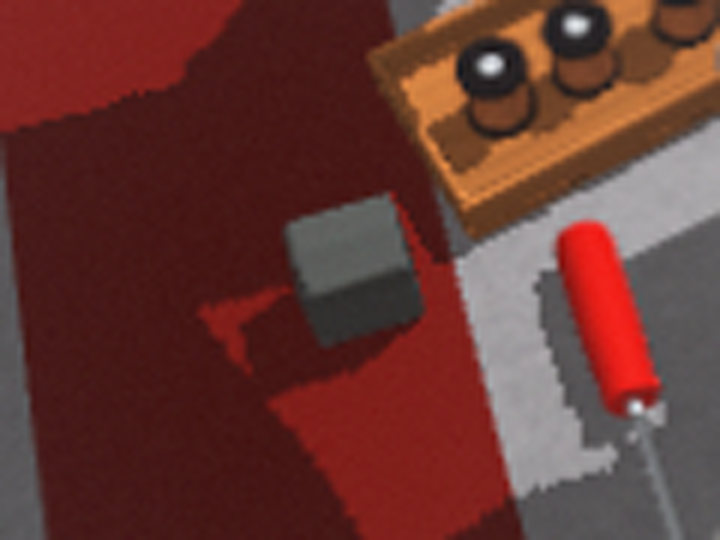

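View pics/t28.png

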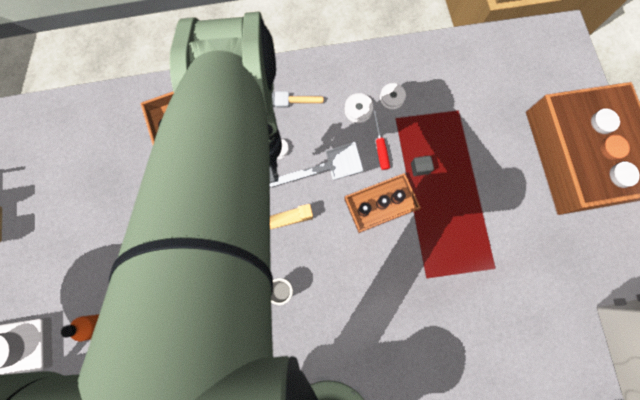

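Request:
jog_arm(
  steps=[
    [[-1.7, -38.2, -2, -0.098, 0.5], [-1.7, -38.2, -2, -0.098, 0.5], [-1.7, -38.2, -2, -0.098, 0.5], [-1.7, -38.2, -2, -0.098, 0.5], [-1.7, -38.2, -2, -0.098, 0.5], [-1.7, -38.2, -2, -0.098, 0.5], [-1.7, -38.2, -2, -0.098, 0.5], [-1.7, -38.2, -2, -0.098, 0.5], [-1.7, -38.2, -2, -0.098, 0.5], [-1.7, -38.2, -2, -0.098, 0.5], [-1.7, -38.2, -2, -0.098, 0.5], [-1.7, -38.2, -2, -0.098, 0.5]],
  ],
)

```text
clock: 36.37
ee_pos: [0.5848, -0.3516, 0.1459]
eef_rot: [-2.192, 2.25, 0.004]
force: [-0.1, 0.1, -0.3]
finger_gap: 0.0642
```

Request:
jog_arm(
  steps=[
    [[0, 0, 0, 0, 0.5], [0, 0, 0, 0, 0.5], [0, 0, 0, 0, 0.5]],
  ],
)

```text
clock: 36.62
ee_pos: [0.586, -0.3502, 0.1473]
eef_rot: [-2.195, 2.247, 0.001]
force: [-0.4, -0.2, -0.4]
finger_gap: 0.064
```

Request:
jog_arm(
  steps=[
    [[0.1, -0.15, -4, 0, 0.5], [0.1, -0.15, -8, 0, 0.5], [0.1, -0.15, -10.4, 0, 0.5], [0.1, -0.15, -10.4, 0, 0.5], [0.1, -0.15, -10.4, 0, 0.5], [0.1, -0.15, -10.4, 0, -0.5], [0.1, -0.15, -10.4, 0, -0.5], [0.1, -0.15, -10.4, 0, -0.5], [0.1, -0.15, -10.4, 0, -0.5], [0.1, -0.15, -10.4, 0, -0.5], [0.1, -0.15, -10.4, 0, -0.5]],
  ],
  squeeze=80,
)

```text
clock: 37.53
ee_pos: [0.5878, -0.3546, 0.0464]
eef_rot: [-2.193, 2.249, -0.006]
force: [-2.0, 0.9, 5.9]
finger_gap: 0.0384
```

Request:
jog_arm(
  steps=[
    [[0, 0, 4, 0, -0.5], [0, 0, 8, 0, -0.5], [0, 0, 12, 0, -0.5], [0, 0, 14, 0, -0.5], [0, 0, 14, 0, -0.5], [0, 0, 14, 0, -0.5]],
  ],
)

```text
clock: 38.03
ee_pos: [0.5872, -0.354, 0.1846]
eef_rot: [-2.192, 2.249, -0.005]
force: [-0.3, -0.2, -6.3]
finger_gap: 0.0383
```

Run:
```python
from h import *
st();p,d=snap('scene','s29');crop(p,140,340,110,260,4,'s29c')
```

```text
t 38.03 p [ 0.5872 -0.354   0.1846] jawyaw 178.5 tilt 0.19 F [-0.3 -0.2 -6.3] gap 0.0383
```

View pics/s29c.png

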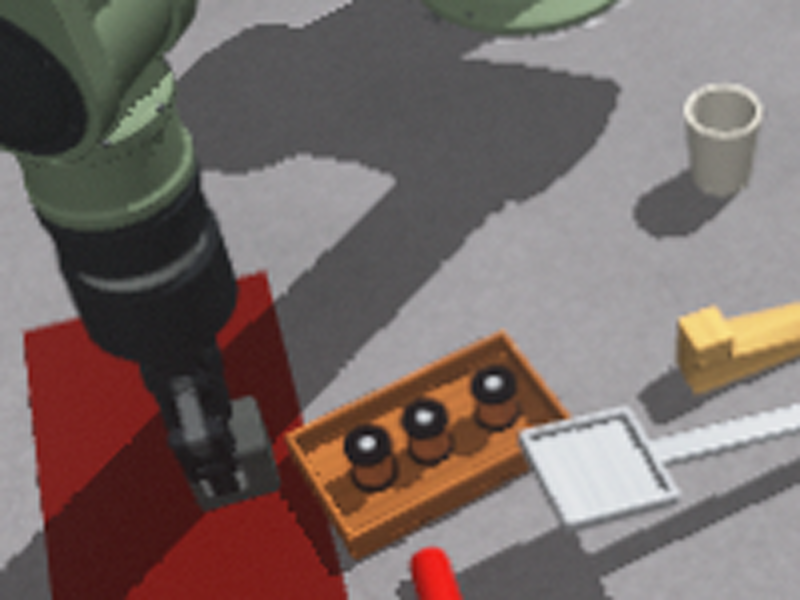

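Request:
jog_arm(
  steps=[
    [[0.7, 4, 0, 0.07, -0.5], [1.3, 8, 0, 0.07, -0.5], [1.9, 12, 0, 0.07, -0.5], [2.4, 16, 0, 0.07, -0.5], [2.75, 20.3, 0, 0.07, -0.5], [2.75, 20.3, 0, 0.07, -0.5], [2.75, 20.3, 0, 0.07, -0.5], [2.75, 20.3, -2, 0.07, -0.5], [2.75, 20.3, -3.5, 0.07, -0.5], [2.75, 20.3, -4, 0.07, -0.5], [2.75, 20.3, -4, 0.07, -0.5]],
  ],
)

```text
clock: 39.0
ee_pos: [0.6115, -0.1507, 0.1396]
eef_rot: [2.267, -2.171, -0.009]
force: [-0.2, 0.7, -5.7]
finger_gap: 0.0382
```

Run:
```python
from h import *
st();p,d=snap('scene','s30');crop(p,180,380,110,260,4,'s30c')
```

```text
t 39.0 p [ 0.6115 -0.1507  0.1396] jawyaw -177.5 tilt 0.38 F [-0.2  0.7 -5.7] gap 0.0382
```

View pics/s30c.png

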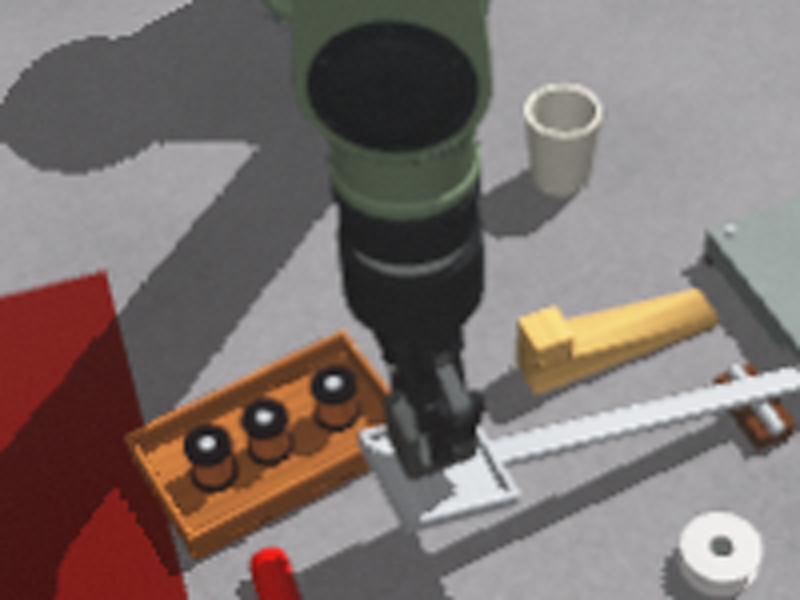

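Request:
jog_arm(
  steps=[
    [[0, 0, -0.8, 0, -0.5], [0, 0, -1.6, 0, -0.5], [0, -0.1, -2.4, 0, -0.5], [0, -0.1, -3.2, 0, -0.5], [0, -0.2, -4, 0, -0.5], [0, -0.2, -4.8, 0, -0.5], [0, -0.3, -5.6, 0, -0.5], [0, -0.3, -6.4, 0, -0.5], [0, -0.3, -7.2, 0, -0.5], [0, -0.3, -8, 0, -0.5], [0, -0.3, -8, 0, -0.5]],
  ],
)

```text
clock: 39.97
ee_pos: [0.613, -0.1531, 0.0611]
eef_rot: [2.27, -2.171, -0.004]
force: [0.6, -1.3, -4.6]
finger_gap: 0.0387
```

Run:
```python
from h import *
st();p,d=snap('scene','s31');crop(p,220,420,130,260,4,'s31c')
```

```text
t 39.97 p [ 0.613  -0.1531  0.0611] jawyaw -177.5 tilt 0.15 F [ 0.6 -1.3 -4.6] gap 0.0387
```

View pics/s31c.png

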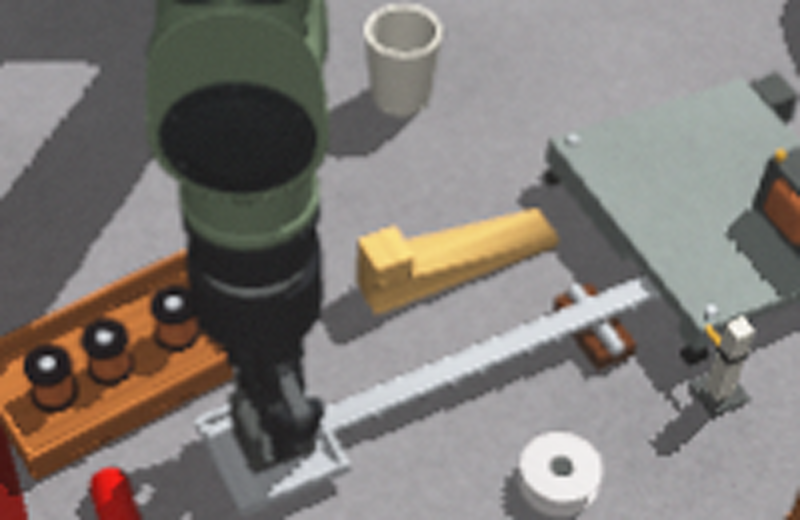

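Request:
jog_arm(
  steps=[
    [[0, 0, -0.5, 0, -0.5], [0, 0, -0.9, 0, -0.5], [0, 0, -1.1, 0, -0.5], [0, 0, -1.1, 0, -0.5]],
  ],
)

```text
clock: 40.35
ee_pos: [0.6141, -0.1533, 0.0525]
eef_rot: [-2.27, 2.171, 0.0]
force: [-0.6, 1.1, -1.2]
finger_gap: 0.0387
```

Request:
jog_arm(
  steps=[
    [[0, 0, 0, 0, -0.05], [0, 0, 0, 0, 0.1], [0, 0, 0, 0, 0.3], [0, 0, 0, 0, 0.3], [0, 0, 2, 0, 0.3], [0, 0, 6, 0, 0.3], [0, 0, 10, 0, 0.3], [0, 0, 12, 0, 0.3], [0, 0, 12, 0, 0.3]],
  ],
)

```text
clock: 41.1
ee_pos: [0.6176, -0.1549, 0.1786]
eef_rot: [-2.267, 2.169, -0.016]
force: [0.5, -0.7, -0.4]
finger_gap: 0.0555
```

Run:
```python
from h import *
st();p,d=snap('scene','s32');crop(p,220,420,130,260,4,'s32c')
```

```text
t 41.1 p [ 0.6176 -0.1549  0.1786] jawyaw -177.5 tilt 0.61 F [ 0.5 -0.7 -0.4] gap 0.0555
```

View pics/s32c.png

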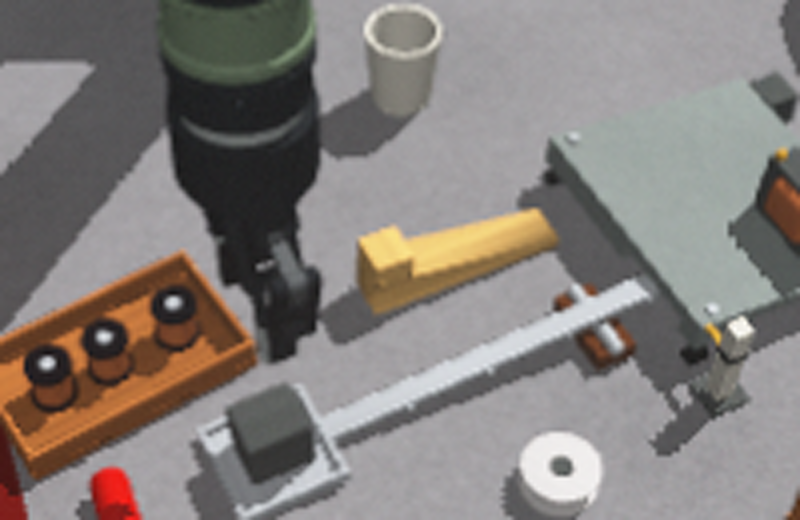

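```bash
cat >> meas.py <<'E'
def plate(n,d,p=None):
    # fit plane to plate top; report z of top at free edge (bed y -85, x 0/118)
    a=np.radians(4.2);Rm=np.array([[np.cos(a),-np.sin(a)],[np.sin(a),np.cos(a)]]);o=np.array([.5437,.2228])
    c=cloud(n,d);b=(c[...,:2]-o)@Rm
    m=(b[...,0]>-90)&0 if 0 else (b[...,0]>-.09)&(b[...,0]<.09)&(b[...,1]>-.08)&(b[...,1]<.08)&(c[...,2]>.02)&(c[...,2]<.056)&~((b[...,0]>.0)&(b[...,1]>-.01))
    A=np.c_[b[m],np.ones(m.sum())];z=c[m][:,2]
    for _ in range(4):
        s=np.linalg.lstsq(A,z,rcond=None)[0];r=abs(A@s-z);k=r<max(.003,2*np.median(r));A=A[k];z=z[k]
    th=np.arctan(-s[1]);print(n,"n",len(z),"slopes",np.round(s,4),"tilt deg",round(np.degrees(th),2),"pointer rise by tilt mm",round(175*np.sin(th),2),"z at y-85",round((s[2]-s[1]*.085)*1000,1))
E
python3 - <<'E'
from meas import *
for t in('s28','s32'): plate('scene',np.load(f'pics/{t}.npy'))
plate('scene',np.load('pics/scene0.npy'));plate('top',np.load('pics/top0.npy'))
p,d=snap('top','t32');plate('top',d)
E
```

```text
scene n 1435 slopes [-0.0015 -0.0027  0.0303] tilt deg 0.15 pointer rise by tilt mm 0.46 z at y-85 30.5
scene n 1519 slopes [-0.0027 -0.0786  0.0368] tilt deg 4.5 pointer rise by tilt mm 13.72 z at y-85 43.5
scene n 1171 slopes [-0.0082 -0.005   0.0305] tilt deg 0.29 pointer rise by tilt mm 0.87 z at y-85 31.0
top n 2400 slopes [-0.0005 -0.0029  0.0305] tilt deg 0.17 pointer rise by tilt mm 0.51 z at y-85 30.8
top n 2895 slopes [ 0.0004 -0.0736  0.037 ] tilt deg 4.21 pointer rise by tilt mm 12.85 z at y-85 43.3
```

Request:
jog_arm(
  steps=[
    [[-10.3, 12.4, -4, 0.03, 0.3], [-10.3, 12.4, -4, 0.03, 0.3], [-10.3, 12.4, -4, 0.03, 0.3], [-10.3, 12.4, -4, 0.03, 0.3], [-10.3, 12.4, -4, 0.03, 0.3], [-10.3, 12.4, -4, 0.03, 0.3], [-10.3, 12.4, -4, 0.03, 0.3], [-10.3, 12.4, -4, 0.03, 0.3]],
  ],
)

```text
clock: 41.87
ee_pos: [0.5121, -0.0303, 0.132]
eef_rot: [-2.302, 2.138, -0.001]
force: [0.2, -0.4, 0.2]
finger_gap: 0.0553
```

Run:
```python
from meas import *
st();p=cv2.imread('pics/s32.png');d=np.load('pics/s32.npy')
for n,t in(('scene','s32'),('top','t32')):
    p=cv2.imread(f'pics/{t}.png');c=cloud(n,np.load(f'pics/{t}.npy'));x,y,z=[c[...,i] for i in range(3)]
    hsv=cv2.cvtColor(p,cv2.COLOR_BGR2HSV);H,S=hsv[...,0],hsv[...,1]
    m=big((H>12)&(H<28)&(S>90)&(x>.4)&(x<.6)&(y>-.1)&(y<.15));print(n,rect(n,m,.02)[:3],"top",rect(n,m&(z>.046),.05)[:3])
p,d=snap('scene','s33');crop(p,280,400,110,210,6,'s33c')
```

```text
t 41.87 p [ 0.5121 -0.0303  0.132 ] jawyaw -175.8 tilt 0.05 F [ 0.2 -0.4  0.2] gap 0.0553
scene (array([502.9,  22.4]), array([ 67.7, 150.7]), 3.7) top (array([512.5, -32.5]), array([33.2, 30.5]), 4.2)Traceback (most recent call last):
  File "<stdin>", line 6, in <module>
  File "meas.py", line 3, in rect
    v,u=np.nonzero(mask);P=onz(n,np.c_[u,v],z)[:,:2]
                           ~~~^^^^^^^^^^^^^^^^
  File "h.py", line 12, in onz
    r,e=rays(n,px);return e+r*((z-e[2])/r[:,2])[:,None]
        ~~~~^^^^^^
  File "h.py", line 9, in rays
    u=cv2.undistortPoints(np.array(px,float).reshape(-1,1,2),k,dc).reshape(-1,2)
      ~~~~~~~~~~~~~~~~~~~^^^^^^^^^^^^^^^^^^^^^^^^^^^^^^^^^^^^^^^^^
cv2.error: OpenCV(4.12.0) /io/opencv/modules/calib3d/src/undistort.dispatch.cpp:347: error: (-215:Assertion failed) CV_IS_MAT(_src) && CV_IS_MAT(_dst) && (_src->rows == 1 || _src->cols == 1) && (_dst->rows == 1 || _dst->cols == 1) && _src->cols + _src->rows - 1 == _dst->rows + _dst->cols - 1 && (CV_MAT_TYPE(_src->type) == CV_32FC2 || CV_MAT_TYPE(_src->type) == CV_64FC2) && (CV_MAT_TYPE(_dst->type) == CV_32FC2 || CV_MAT_TYPE(_dst->type) == CV_64FC2) in function 'cvUndistortPointsInternal'
```

Request:
jog_arm(
  steps=[
    [[0, -0.15, -4, 0, 0.3], [0, -0.15, -8, 0, 0.3], [0, -0.15, -9, 0, 0.3], [0, -0.15, -9, 0, 0.3], [0, -0.15, -9, 0, -0.5], [0, -0.15, -9, 0, -0.5], [0, -0.15, -9, 0, -0.5], [0, -0.15, -9, 0, -0.5], [0, -0.15, -9, 0, -0.5], [0, -0.15, -9, 0, -0.5]],
  ],
  squeeze=80,
)

```text
clock: 42.7
ee_pos: [0.5128, -0.0315, 0.044]
eef_rot: [-2.301, 2.136, -0.006]
force: [-0.2, -1.3, 6.9]
finger_gap: 0.0311
```

Request:
jog_arm(
  steps=[
    [[-0.07, 1, 0.1, 0, -0.5], [-0.14, 2, 0.1, 0, -0.5], [-0.21, 3, 0.1, 0, -0.5], [-0.28, 4, 0.1, 0, -0.5], [-0.35, 5, 0.1, 0, -0.5], [-0.42, 6, 0.1, 0, -0.5], [-0.42, 6, 0.1, 0, -0.5], [-0.42, 6, 0.1, 0, -0.5]],
  ],
)

```text
clock: 43.37
ee_pos: [0.5074, 0.0311, 0.044]
eef_rot: [-2.303, 2.133, 0.0]
force: [-0.5, 2.1, 6.9]
finger_gap: 0.0309
```

Run:
```python
from meas import *
st()
p,d=snap('scene','s33');crop(p,260,420,110,230,5,'s33c');plate('scene',d)
```

```text
t 43.37 p [0.5074 0.0311 0.044 ] jawyaw -175.6 tilt 0.15 F [-0.5  2.1  6.9] gap 0.0309
scene n 1531 slopes [-0.0019 -0.0781  0.0368] tilt deg 4.46 pointer rise by tilt mm 13.62 z at y-85 43.4
```

View pics/s33c.png

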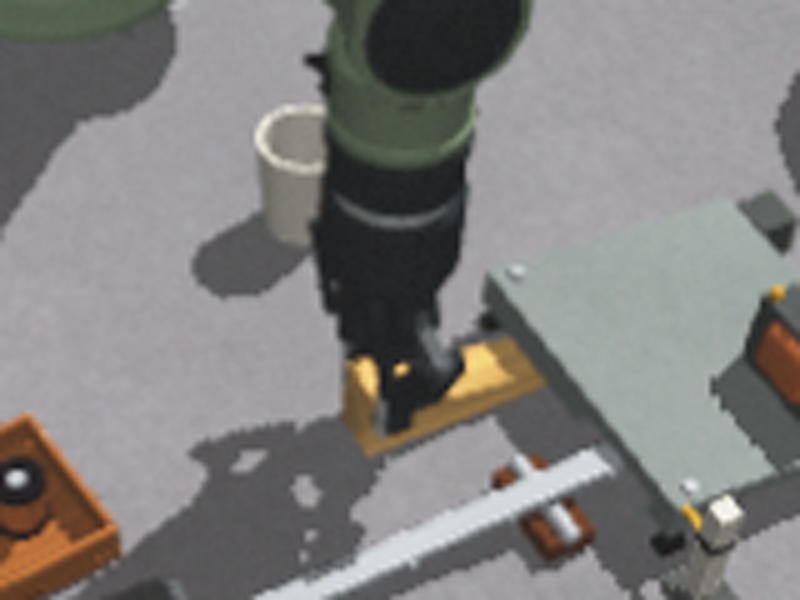

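Request:
jog_arm(
  steps=[
    [[-0.05, 0.8, 0, 0, -0.5], [-0.11, 1.5, 0, 0, -0.5], [-0.16, 2.2, 0, 0, -0.5], [-0.22, 3, 0, 0, -0.5], [-0.27, 3.7, 0, 0, -0.5], [-0.33, 4.4, 0, 0, -0.5], [-0.33, 4.4, 0, 0, -0.5], [-0.33, 4.4, 0, 0, -0.5]],
  ],
)

```text
clock: 44.08
ee_pos: [0.5047, 0.0708, 0.044]
eef_rot: [2.298, -2.136, 0.011]
force: [1.5, -12.5, 5.5]
finger_gap: 0.0313
```

Run:
```python
from meas import *
st()
p,d=snap('scene','s34');crop(p,260,420,110,230,5,'s34c');plate('scene',d);crop(p,370,420,190,250,10,'s34p')
```

```text
t 44.08 p [0.5047 0.0708 0.044 ] jawyaw -175.8 tilt 0.46 F [  1.5 -12.5   5.5] gap 0.0313
scene n 1498 slopes [-0.0013 -0.0957  0.0385] tilt deg 5.47 pointer rise by tilt mm 16.67 z at y-85 46.7
```

View pics/s34c.png

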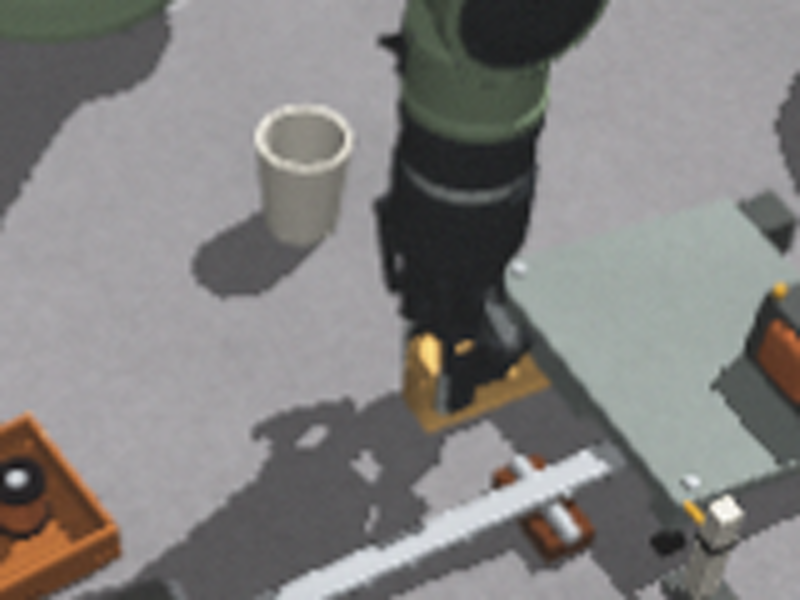

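View pics/s34p.png

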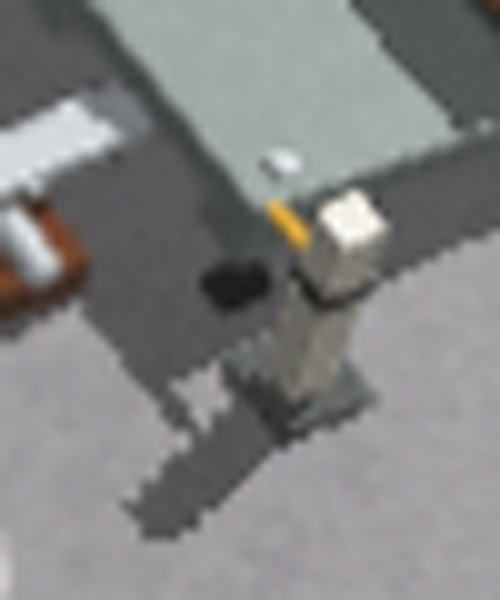

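Request:
jog_arm(
  steps=[
    [[-0.03, 0.4, 0, 0, -0.5], [-0.05, 0.8, 0, 0, -0.5], [-0.08, 1.1, 0, 0, -0.5], [-0.08, 1.1, 0, 0, -0.5], [-0.08, 1.1, 0, 0, -0.5], [-0.08, 1.1, 0, 0, -0.5]],
  ],
)

```text
clock: 44.63
ee_pos: [0.504, 0.0809, 0.044]
eef_rot: [2.297, -2.136, 0.013]
force: [1.4, -16.3, 6.3]
finger_gap: 0.0312
```

Run:
```python
from meas import *
st()
p,d=snap('scene','s35');plate('scene',d)
```

```text
t 44.63 p [0.504  0.0809 0.044 ] jawyaw -175.8 tilt 0.55 F [  1.4 -16.3   6.3] gap 0.0312
scene n 1504 slopes [-0.002  -0.1059  0.0395] tilt deg 6.05 pointer rise by tilt mm 18.44 z at y-85 48.5
```

Request:
jog_arm(
  steps=[
    [[0.03, -0.4, 0, 0, -0.5], [0.03, -0.4, 0, 0, -0.5], [0.03, -0.4, 0, 0, 0.1], [0.03, -0.4, 0, 0, 0.3], [0.03, -0.4, 0, 0, 0.3], [0.03, -0.4, 3, 0, 0.3], [0.03, -0.4, 7, 0, 0.3], [0.03, -0.4, 11, 0, 0.3], [0.03, -0.4, 13, 0, 0.3], [0.03, -0.4, 13, 0, 0.3]],
  ],
)

```text
clock: 45.52
ee_pos: [0.5059, 0.0805, 0.1779]
eef_rot: [-2.299, 2.133, -0.009]
force: [1.0, 0.8, -0.2]
finger_gap: 0.0554
```

Run:
```python
from meas import *
st()
p,d=snap('scene','s36');plate('scene',d);crop(p,260,420,110,230,5,'s36c')
```

```text
t 45.52 p [0.5059 0.0805 0.1779] jawyaw -175.7 tilt 0.46 F [ 1.   0.8 -0.2] gap 0.0554
scene n 1514 slopes [-0.0008 -0.1041  0.0394] tilt deg 5.95 pointer rise by tilt mm 18.13 z at y-85 48.3
```

View pics/s36c.png

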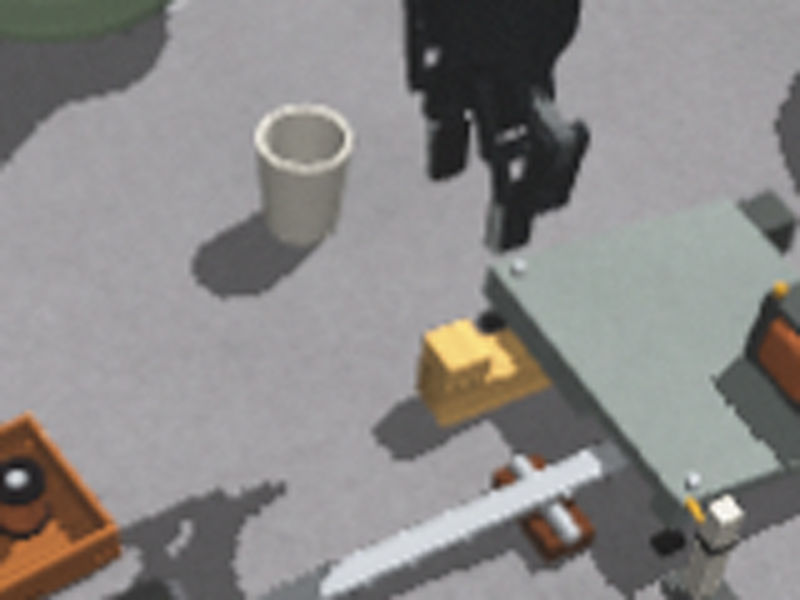

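Request:
jog_arm(
  steps=[
    [[10.9, -23.3, -3, -0.03, 0.45], [10.9, -23.3, -3, -0.03, 0.45], [10.9, -23.3, -3, -0.03, 0.45], [10.9, -23.3, -3, -0.03, 0.45], [10.9, -23.3, -3, -0.03, 0.45], [10.9, -23.3, -3, -0.03, 0.45], [10.9, -23.3, -3, -0.03, 0.45], [10.9, -23.3, -3, -0.03, 0.45], [10.9, -23.3, -3, -0.03, 0.45], [10.9, -23.3, -3, -0.03, 0.45]],
  ],
)

```text
clock: 46.4
ee_pos: [0.6107, -0.1513, 0.142]
eef_rot: [2.271, -2.17, -0.005]
force: [0.6, 0.6, 0.5]
finger_gap: 0.0621
```

Run:
```python
from meas import *
st()
p,d=snap('scene','s37');plate('scene',d);crop(p,180,380,110,260,4,'s37c')
c=cloud('scene',np.load('pics/s36.npy'));x,y,z=[c[...,i] for i in range(3)];p=cv2.imread('pics/s36.png')
V=cv2.cvtColor(p,cv2.COLOR_BGR2HSV)[...,2]
m=big((x>.56)&(x<.67)&(y>-.21)&(y<-.1)&(z>.042)&(V<130));print(rect('scene',m,.048)[:3],z[m].mean())
```

```text
t 46.4 p [ 0.6107 -0.1513  0.142 ] jawyaw -177.4 tilt 0.18 F [0.6 0.6 0.5] gap 0.0621
scene n 1497 slopes [-0.0017 -0.1056  0.0394] tilt deg 6.03 pointer rise by tilt mm 18.37 z at y-85 48.4
(array([ 614.1, -154.8]), array([43.4, 46.8]), 4.0) 0.05001580016846861
```

View pics/s37c.png

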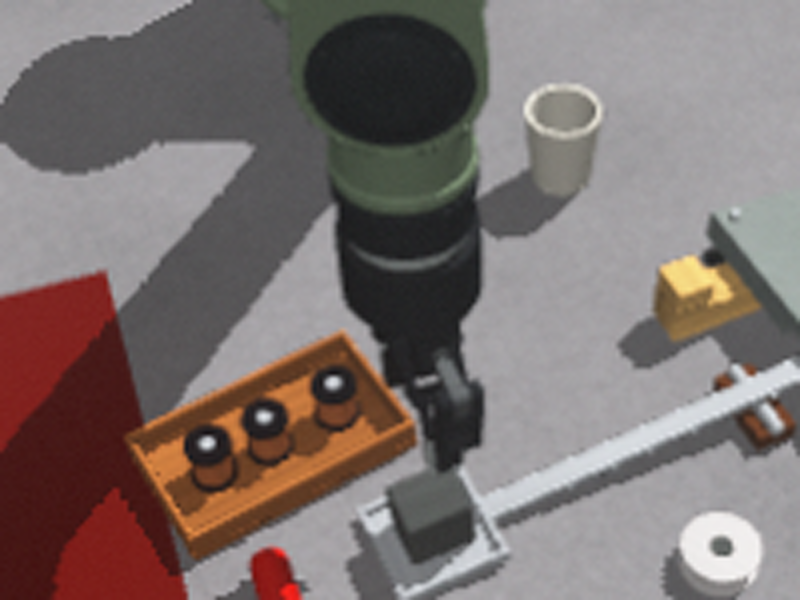

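Request:
jog_arm(
  steps=[
    [[0.2, -0.3, 0, 0.02, 0.45], [0.2, -0.3, 0, 0.02, 0.45], [0.2, -0.3, 0, 0.02, 0.45]],
  ],
)

```text
clock: 46.7
ee_pos: [0.6142, -0.1553, 0.1436]
eef_rot: [-2.293, 2.147, -0.001]
force: [0.6, -0.2, -0.2]
finger_gap: 0.062
```

Request:
jog_arm(
  steps=[
    [[0, 0, -3, 0, 0.45], [0, 0, -6.5, 0, 0.45], [0, 0, -9, 0, 0.45], [0, 0, -9, 0, 0.45], [0, 0, -9, 0, -0.5], [0, 0, -9, 0, -0.5], [0, 0, -9, 0, -0.5], [0, 0, -9, 0, -0.5], [0, 0, -9, 0, -0.5], [0, 0, -7, 0, -0.5], [0, 0, -3, 0, -0.5], [0, 0, 3, 0, -0.5]],
  ],
  squeeze=80,
)

```text
clock: 47.7
ee_pos: [0.6117, -0.1552, 0.1536]
eef_rot: [2.29, -2.147, -0.009]
force: [1.4, -0.5, -5.1]
finger_gap: 0.0381
```

Run:
```python
from meas import *
st()
p,d=snap('scene','s38');plate('scene',d);crop(p,180,420,110,270,3.3,'s38c')
```

```text
t 47.7 p [ 0.6117 -0.1552  0.1536] jawyaw -176.3 tilt 0.35 F [ 1.4 -0.5 -5.1] gap 0.0381
scene n 1512 slopes [-0.0015 -0.1064  0.0395] tilt deg 6.07 pointer rise by tilt mm 18.52 z at y-85 48.5
```

View pics/s38c.png

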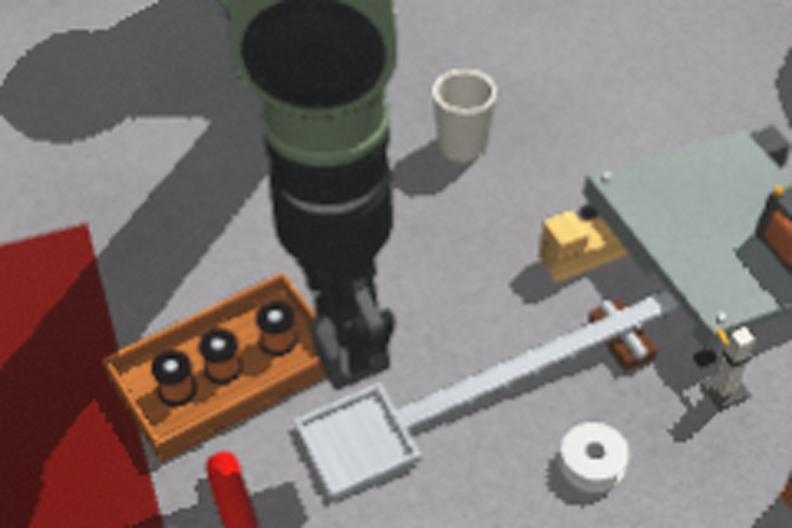

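Request:
jog_arm(
  steps=[
    [[-0.5, -4, 0, -0.087, -0.5], [-1.1, -8, 0, -0.087, -0.5], [-1.7, -12, 0, -0.087, -0.5], [-2.3, -16, 0, -0.087, -0.5], [-2.7, -19.7, 0, -0.087, -0.5], [-2.7, -19.7, 0, -0.087, -0.5], [-2.7, -19.7, 0, -0.087, -0.5], [-2.7, -19.7, -4, -0.087, -0.5], [-2.7, -19.7, -8, -0.087, -0.5], [-2.7, -19.7, -9.6, -0.087, -0.5], [-2.7, -19.7, -9.6, -0.087, -0.5]],
  ],
)

```text
clock: 48.67
ee_pos: [0.5846, -0.3496, 0.054]
eef_rot: [2.197, -2.244, -0.013]
force: [-0.2, 0.3, -5.5]
finger_gap: 0.0385
```

Run:
```python
from meas import *
st()
p,d=snap('scene','s39');crop(p,130,330,150,300,4,'s39c')
```

```text
t 48.67 p [ 0.5846 -0.3496  0.054 ] jawyaw 178.8 tilt 0.48 F [-0.2  0.3 -5.5] gap 0.0385
```

View pics/s39c.png

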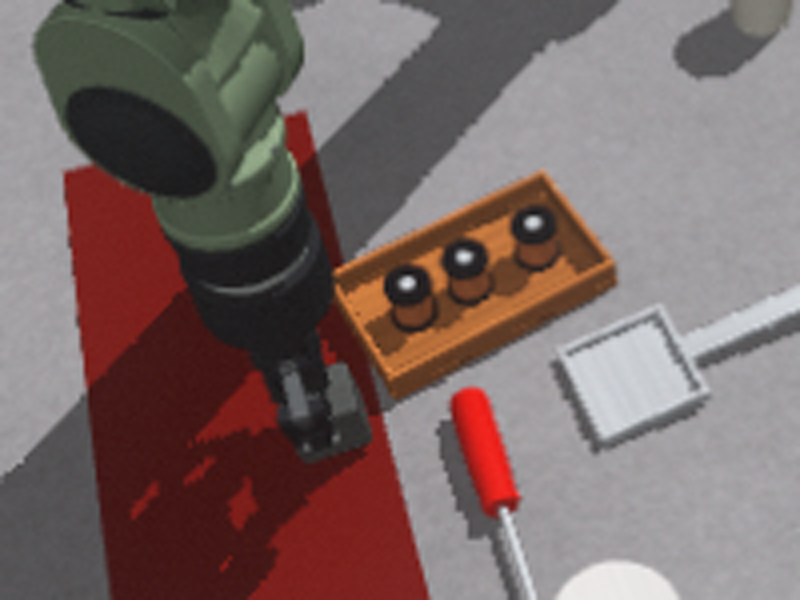

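Request:
jog_arm(
  steps=[
    [[0, 0, -0.3, 0, -0.5], [0, 0, -0.6, 0, -0.5], [0, 0, -0.6, 0, -0.5]],
  ],
)

```text
clock: 48.97
ee_pos: [0.5879, -0.3533, 0.054]
eef_rot: [-2.196, 2.246, -0.003]
force: [-0.0, 0.1, -4.9]
finger_gap: 0.0382
```

Request:
jog_arm(
  steps=[
    [[0, 0, -0.3, 0, -0.5], [0, 0, -0.4, 0, -0.5], [0, 0, -0.4, 0, -0.5]],
  ],
)

```text
clock: 49.22
ee_pos: [0.5881, -0.3535, 0.0515]
eef_rot: [-2.196, 2.246, -0.005]
force: [-1.8, 2.3, 5.2]
finger_gap: 0.0385
```

Request:
jog_arm(
  steps=[
    [[0, 0, 0, 0, 0.1], [0, 0, 0, 0, 0.3], [0, 0, 0, 0, 0.3], [0, 0, 3, 0, 0.3], [0, 0, 7, 0, 0.3], [0, 0, 11, 0, 0.3], [0, 0, 11, 0, 0.3]],
  ],
)

```text
clock: 49.8
ee_pos: [0.5912, -0.3562, 0.1685]
eef_rot: [-2.195, 2.245, -0.023]
force: [2.2, -0.1, 1.4]
finger_gap: 0.0555
```

Request:
jog_arm(
  steps=[
    [[2, 32.5, 0, 0.066, 0], [2, 32.5, 0, 0.066, 0], [2, 32.5, 0, 0.066, 0], [2, 32.5, 0, 0.066, 0], [2, 32.5, 0, 0.066, 0], [2, 32.5, 0, 0.066, 0], [2, 32.5, 0, 0.066, 0], [2, 32.5, 0, 0.066, 0], [2, 32.5, 0, 0.066, 0], [2, 32.5, 0, 0.066, 0], [2, 32.5, 0, 0.066, 0], [2, 32.5, 0, 0.066, 0]],
  ],
)

```text
clock: 50.8
ee_pos: [0.6073, -0.0293, 0.1589]
eef_rot: [2.267, -2.174, 0.001]
force: [1.0, -0.1, 0.1]
finger_gap: 0.0425
```

Run:
```python
from meas import *
import prof
p,d=prof.prof('s40');plate('scene',d)
crop(p,130,430,110,310,2.6,'s40c')
```

```text
t 50.8 p [ 0.6073 -0.0293  0.1589] jawyaw -177.6 tilt 0.04 F [ 1.  -0.1  0.1] gap 0.0425
[[0.6068, -0.0705, 0.019], [0.6066, -0.0469, 0.0188], [0.6058, -0.0292, 0.02], [0.6048, -0.0093, 0.0209], [0.6033, 0.0098, 0.0227], [0.6039, 0.029, 0.0239], [0.6019, 0.0506, 0.0249], [0.6019, 0.0703, 0.0262], [0.6033, 0.0903, 0.0272], [0.5998, 0.1104, 0.0291], [0.6, 0.1311, 0.0317], [0.6063, 0.1497, 0.0468]]
slope deg 3.2452029103651663 z@.0915 0.027211854264307226 yaw 91.77443955499874
(380, 204) [0.6021 0.1242 0.029 ]
scene n 1519 slopes [-0.0019 -0.1047  0.0395] tilt deg 5.98 pointer rise by tilt mm 18.22 z at y-85 48.4
```

View pics/s40c.png

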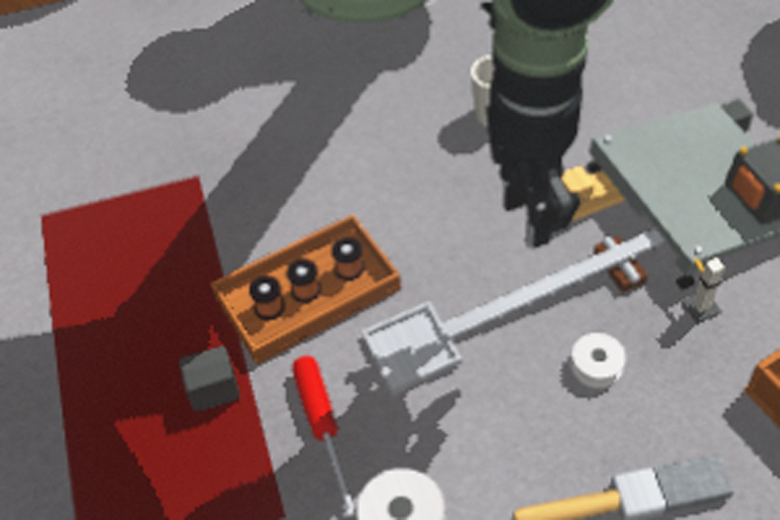

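Request:
jog_arm(
  steps=[
    [[0, 0, -4, 0, 0], [0, 0, -8, 0, 0], [0, 0, -11, 0, 0], [0, 0, -12.1, 0, 0], [0, 0, -12.1, 0, 0], [0, 0, -12.1, 0, 0], [0, 0, -12.1, 0, -0.9], [0, 0, -12.1, 0, -0.9], [0, 0, -12.1, 0, -0.9], [0, 0, -12.1, 0, -0.9], [0, 0, -12.1, 0, -0.9]],
  ],
  squeeze=80,
)

```text
clock: 51.77
ee_pos: [0.609, -0.0286, 0.0405]
eef_rot: [-2.268, 2.171, -0.007]
force: [-0.8, -1.4, 7.3]
finger_gap: 0.015
```

Request:
jog_arm(
  steps=[
    [[0, 0, 0.3, 0, -0.9], [0.04, -0.8, 0.4, 0, -0.9], [0.1, -1.8, 0.4, 0, -0.9], [0.2, -3, 0.4, 0, -0.9], [0.3, -4.5, 0.4, 0, -0.9], [0.3, -5, 0.4, 0, -0.9], [0.3, -5, 0.4, 0, -0.9]],
  ],
)

```text
clock: 52.35
ee_pos: [0.6101, -0.0805, 0.0416]
eef_rot: [2.265, -2.176, 0.001]
force: [-0.3, -0.0, -1.7]
finger_gap: 0.0141
```

Run:
```python
from meas import *
st();p,d=snap('scene','s41');plate('scene',d)
crop(p,180,430,110,280,3.1,'s41c')
```

```text
t 52.35 p [ 0.6101 -0.0805  0.0416] jawyaw -177.7 tilt 0.02 F [-0.3 -0.  -1.7] gap 0.0141
scene n 1519 slopes [-0.0017 -0.1059  0.0394] tilt deg 6.04 pointer rise by tilt mm 18.42 z at y-85 48.4
```

View pics/s41c.png

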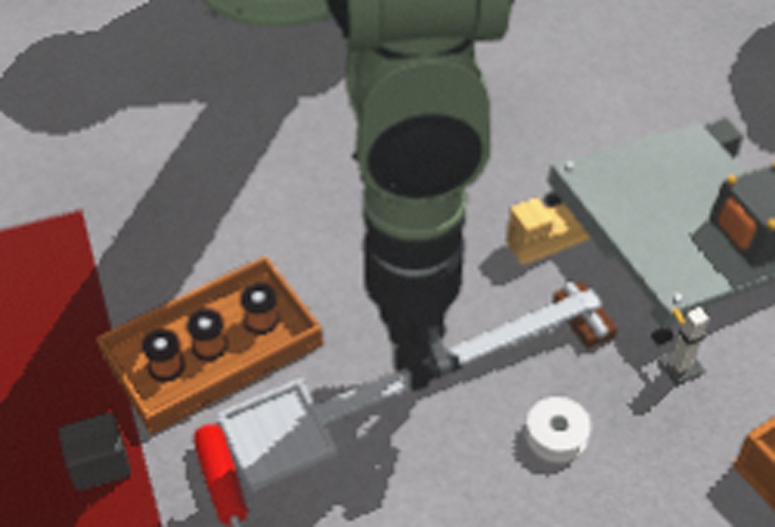

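Request:
jog_arm(
  steps=[
    [[0, 0, 3, 0, -0.9], [0, 0, 7, 0, -0.9], [0, 0, 11, 0, -0.9], [0, 0, 14, 0, -0.9], [0, 0, 14, 0, -0.9], [0, 0, 14, 0, -0.9]],
  ],
)

```text
clock: 52.9
ee_pos: [0.6114, -0.078, 0.184]
eef_rot: [-2.268, 2.17, -0.006]
force: [-0.6, 0.6, -3.1]
finger_gap: 0.0146
```

Request:
jog_arm(
  steps=[
    [[-0.8, -2, 0, -0.12, -0.9], [-1.6, -4, 0, -0.24, -0.9], [-2.4, -6, 0, -0.36, -0.9], [-3.2, -8, 0, -0.48, -0.9], [-4, -10, 0, -0.6, -0.9], [-4.8, -12, 0, -0.72, -0.9], [-5.6, -14, 0, -0.84, -0.9], [-6.4, -16, 0, -0.96, -0.9], [-7.2, -18, 0, -1.08, -0.9], [-8, -20, 0, -1.2, -0.9], [-8, -20, 0, -1.2, -0.9], [-8, -20, 0, -1.2, -0.9]],
  ],
)

```text
clock: 53.9
ee_pos: [0.5285, -0.278, 0.1795]
eef_rot: [0.644, -3.072, -0.005]
force: [0.6, 0.2, -3.2]
finger_gap: 0.0143
```

Run:
```python
from meas import *
st();p,d=snap('scene','s42');plate('scene',d)
crop(p,80,430,80,310,2.2,'s42c')
```

```text
t 53.9 p [ 0.5285 -0.278   0.1795] jawyaw 113.7 tilt 0.23 F [ 0.6  0.2 -3.2] gap 0.0143
scene n 1502 slopes [-0.0008 -0.1051  0.0394] tilt deg 6.0 pointer rise by tilt mm 18.3 z at y-85 48.4
```

View pics/s42c.png

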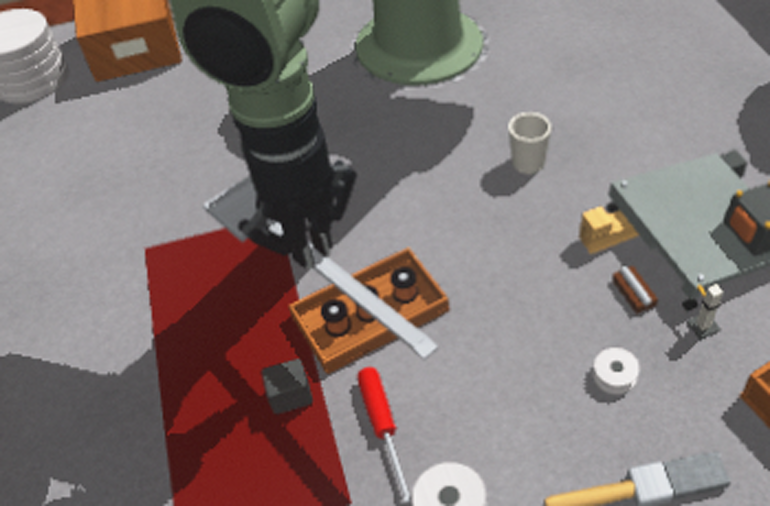

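Request:
jog_arm(
  steps=[
    [[-0.9, -3, 0, -0.12, -0.9], [-1.9, -6.5, 0, -0.24, -0.9], [-2.9, -10, 0, -0.36, -0.9], [-3.9, -13, 0, -0.48, -0.9], [-5.2, -15.9, 0, -0.506, -0.9], [-5.2, -15.9, 0, -0.506, -0.9], [-5.2, -15.9, 0, -0.506, -0.9], [-5.2, -15.9, -4, -0.506, -0.9], [-5.2, -15.9, -8, -0.506, -0.9], [-5.2, -15.9, -11, -0.506, -0.9], [-5.2, -15.9, -11, -0.506, -0.9], [-5.2, -15.9, -11, -0.506, -0.9]],
  ],
)

```text
clock: 54.95
ee_pos: [0.4775, -0.4339, 0.0699]
eef_rot: [-0.14, -3.135, -0.007]
force: [-0.6, 0.3, -1.1]
finger_gap: 0.0143
```

Run:
```python
from meas import *
st();p,d=snap('scene','s43')
crop(p,80,330,100,310,3,'s43c')
```

```text
t 54.95 p [ 0.4775 -0.4339  0.0699] jawyaw 84.9 tilt 0.34 F [-0.6  0.3 -1.1] gap 0.0143
```

View pics/s43c.png

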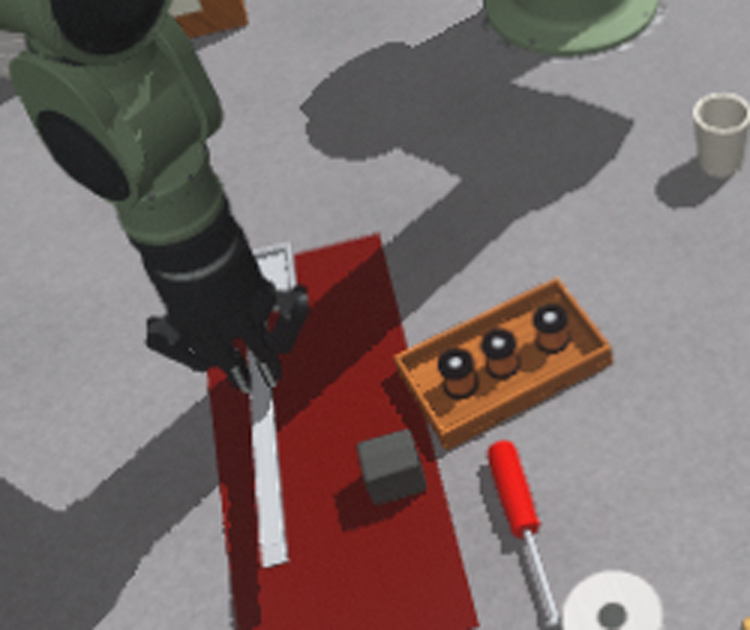

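Request:
jog_arm(
  steps=[
    [[0, 0, -1.5, 0, -0.9], [0, 0, -2.5, 0, -0.9], [0, 0, -3.2, 0, -0.9], [0, 0, -3.6, 0, -0.9], [0, 0, -3.6, 0, -0.9]],
  ],
)

```text
clock: 55.42
ee_pos: [0.4782, -0.437, 0.0359]
eef_rot: [0.144, 3.138, -0.0]
force: [0.5, 0.7, -1.5]
finger_gap: 0.0144
```

Request:
jog_arm(
  steps=[
    [[0, 0, -0.3, 0, -0.9], [0, 0, -0.6, 0, -0.9], [0, 0, -0.6, 0, -0.9], [0, 0, -0.6, 0, -0.7], [0, 0, -0.6, 0, -0.4], [0, 0, -0.6, 0, 0], [0, 0, -0.6, 0, 0], [0, 0, 1, 0, 0], [0, 0, 5, 0, 0], [0, 0, 9, 0, 0], [0, 0, 13, 0, 0], [0, 0, 17, 0, 0]],
  ],
)

```text
clock: 56.42
ee_pos: [0.4778, -0.4368, 0.2075]
eef_rot: [-0.144, -3.138, -0.0]
force: [0.6, -2.0, -1.5]
finger_gap: 0.0427
```

Request:
jog_arm(
  steps=[
    [[-8, 20, 3, 0, 0], [-8, 20, 3, 0, 0], [-8, 20, 3, 0, 0], [-8, 20, 3, 0, 0], [-8, 20, 3, 0, 0], [-8, 20, 3, 0, 0], [-8, 20, 3, 0, 0], [-8, 20, 3, 0, 0]],
  ],
)

```text
clock: 57.08
ee_pos: [0.3987, -0.2375, 0.2364]
eef_rot: [0.143, 3.137, -0.002]
force: [0.2, -0.7, -0.1]
finger_gap: 0.0426
```

Run:
```python
from meas import *
st();p,d=snap('scene','s44');plate('scene',d)
c=cloud('scene',d);x,y,z=[c[...,i] for i in range(3)];hsv=cv2.cvtColor(p,cv2.COLOR_BGR2HSV)
m=big((x>.3)&(x<.72)&(y<-.36)&(y>-.52)&(hsv[...,1]<70)&(hsv[...,2]>70)&(z<.03));print("bar",rect('scene',m,.008)[:3])
zat(d,'scene',[(175,290),(172,250)])
m=big((x>.54)&(x<.68)&(y>-.42)&(y<-.28)&(z>.038)&(hsv[...,2]<130));print("weight",rect('scene',m,.046)[:3])
```

```text
t 57.08 p [ 0.3987 -0.2375  0.2364] jawyaw 84.8 tilt 0.13 F [ 0.2 -0.7 -0.1] gap 0.0426
scene n 1497 slopes [-0.0016 -0.1069  0.0393] tilt deg 6.1 pointer rise by tilt mm 18.6 z at y-85 48.4
bar (array([ 515.1, -504. ]), array([ 34.9, 418.5]), 89.0)
(175, 290) [ 0.6423 -0.4498  0.0095]
(172, 250) [ 0.5265 -0.4385  0.0098]
weight (array([ 591.4, -348.8]), array([46.4, 43.8]), 88.1)
```

View pics/s44.png

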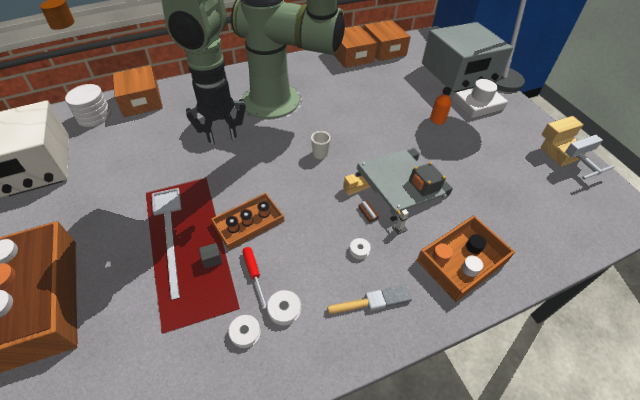

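Run:
```python
from meas import *
pt,dt=snap('top','t45');plate('top',dt)
ps=cv2.imread('pics/s44.png')
a=np.radians(4.2);Rm=np.array([[np.cos(a),-np.sin(a)],[np.sin(a),np.cos(a)]]);o=np.array([.5437,.2228])
tip=o+Rm@np.array([.118,-.085])
for z in(.045,.048,.051): print(z,proj('scene',np.r_[tip,z]),proj('top',np.r_[tip,z]))
crop(ps,380,420,195,240,16,'p44');crop(pt,210,250,140,185,16,'p45')
for n,im in(('scene',ps),('top',pt)):
    h=cv2.cvtColor(im,cv2.COLOR_BGR2HSV);m=(h[...,0]>15)&(h[...,0]<32)&(h[...,1]>110)&box(im.shape,*( (380,420,195,240) if n=='scene' else (210,250,140,185)))
    v,u=np.nonzero(m);print(n,list(zip(u,v)))
```

```text
top n 2967 slopes [ 0.0004 -0.1045  0.0396] tilt deg 5.96 pointer rise by tilt mm 18.18 z at y-85 48.4
0.045 [[400.16449833 215.45393718]] [[227.25539432 163.97802848]]
0.048 [[400.37906635 214.77649362]] [[226.97985473 163.60850589]]
0.051 [[400.59458102 214.09591283]] [[226.70265159 163.23674518]]
scene [(np.int64(397), np.int64(210)), (np.int64(398), np.int64(210)), (np.int64(397), np.int64(211)), (np.int64(398), np.int64(211)), (np.int64(399), np.int64(211)), (np.int64(398), np.int64(212)), (np.int64(399), np.int64(212)), (np.int64(400), np.int64(212)), (np.int64(399), np.int64(213)), (np.int64(400), np.int64(213)), (np.int64(400), np.int64(214))]
top [(np.int64(226), np.int64(163)), (np.int64(227), np.int64(163)), (np.int64(226), np.int64(164)), (np.int64(227), np.int64(164)), (np.int64(226), np.int64(165)), (np.int64(227), np.int64(165)), (np.int64(226), np.int64(166)), (np.int64(227), np.int64(166)), (np.int64(226), np.int64(167)), (np.int64(227), np.int64(167)), (np.int64(226), np.int64(168)), (np.int64(227), np.int64(168)), (np.int64(228), np.int64(168)), (np.int64(227), np.int64(169)), (np.int64(228), np.int64(169))]
```

View pics/p44.png

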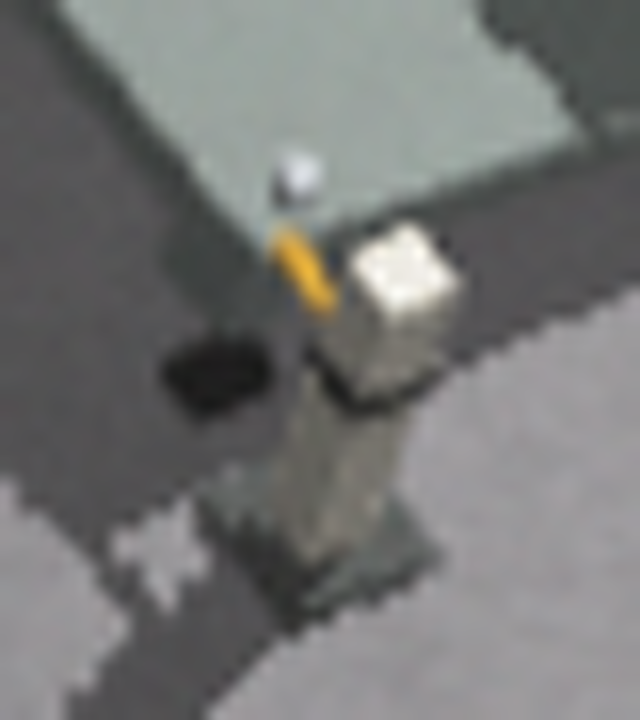

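Run:
```python
from meas import *
a=cv2.imread('pics/scene0.png')
b=cv2.imread('pics/s44.png')
def cen(p,f,bx):
    h=cv2.cvtColor(p,cv2.COLOR_BGR2HSV);m=f(h)&box(p.shape,*bx);v,u=np.nonzero(m);return u.mean().round(1),v.mean().round(1)
r=lambda h:((h[...,0]<6)|(h[...,0]>174))&(h[...,1]>170)&(h[...,2]>150)
w=lambda h:(h[...,1]<30)&(h[...,2]>190)
for f,bx in((r,(240,262,245,280)),(w,(345,375,235,262))): print(cen(a,f,bx),cen(b,f,bx))
st();print(hand_in())
```

```text
(np.float64(250.7), np.float64(261.0)) (np.float64(250.7), np.float64(261.0))
(np.float64(360.1), np.float64(246.3)) (np.float64(360.2), np.float64(246.3))
t 57.18 p [ 0.3989 -0.2384  0.2359] jawyaw 84.7 tilt 0.08 F [ 0.8 -0.8 -0.3] gap 0.0428
the job is handed in; nothing more can be done
None
```

The job is done and handed in at about 57 s on the robot's clock; the hand-in gave no verdict.

**What I did**
- I moved all three bobbins into the tray.
- I laid the wedge out in front of the plate's free edge.
- I tilted the bar in the grip by pressing it against the steel weight, then slid its toe under the plate over the fulcrum. The toe caught on the plate's edge on the first try, so I backed off and re-tilted it. It came to rest at 12.4 degrees, pan up.
- I loaded the weight into the pan, which raised the plate's edge by about 13 mm.
- I pushed the wedge in until the pointer reached the mark.
- I put the weight and the bar back on the red mat.

**Last checks, all from the camera images**
- **Pointer height:** the plate has risen about 17.7 mm (top camera) to 18 mm (scene camera), which puts the pointer at roughly 48 mm. The pointer's end in the scene picture is within a pixel of where a 48 mm height would put it. The estimates disagree by about 0.5 to 1 mm, inside the 2.7 mm allowed.
- **Wedge:** the plate's height stayed within a few tenths of a millimetre after the weight and bar were removed, so it is resting on the wedge.
- **Bobbins, bar and weight:** all three bobbins are in the tray. The bar lies flat on the mat at about 9.6 mm top height, and the weight stands beside it. The automatic outline of the bar picked up extra pixels, so its position on the mat is judged by eye and from two depth points.
- **Screwdriver and reel:** their image positions changed by 0.1 pixel at most.
- **Robot:** it stands clear and touches nothing.

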